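# Sift whole wax stubs from the offcut bin

### The arm

A 6-joint arm with a two-finger parallel gripper is mounted at the origin on the work surface. World frame = base frame: x ahead of the robot, y to its left, z up, the work surface at z = 0. Lengths are in m, angles in degrees, forces in N, time in s.
With the tool pointing down it reaches from about 0.25 to 0.725 m from the base axis. Payload 9.7 kg.
Tool frame: the origin (TCP) lies on the centre line of the jaws, within the pads' length; the fingertips stand 19 mm ahead of it and the grasp point (between the pads) is the TCP; z points along the fingers, y is the direction in which the jaws open and shut (so a half turn about z gives the same grasp; the last joint's range is limited). The gripper opens to 85 mm and grips with 20 to 120 N. Pads are 22 mm wide; open, the fingers measure 114 mm over their backs; the gripper's body (76 mm by 85 mm) begins 54 mm behind the grasp point. The pads swing forward as they close: fully open they stand 13 mm farther back than shut.
Start: joints at [-75.974, 4.979, 10.078, 95.1, 0, 90], TCP at [0.133, -0.534, 0.224] pointing down, gripper open.
Joint ranges: [-179.16, 179.16], [-48.56, 103.87], [-65.8, 70.77], [-126.05, 130.52], [-82.76, 87.17], [-180, 180]. Speed limits (degrees/s): [127.2, 127.2, 147.25, 180, 180, 180].

### API

Orientations are given as [roll, pitch, yaw] about the fixed x, y, z axes, in that order (R = Rz(yaw) Ry(pitch) Rx(roll)).
In Python, from workcell import bot gives the robot as it stands.
- The arm moves only by the tool servo_tool, never from a script. Its argument "motion" is a list that holds one entry, the list of rows, each a list of 6 numbers: the shift along the tool's x, y, z in mm, then the turn, a rotation vector about the tool's x, y, z in rad. A call has 1 to 5 rows; each row shifts and turns the commanded pose from where the row before left it, along the tool's axes as they then stand; what a row does not reach is not made up. A row lasts 1/10 s, in which the tool goes at most 50 mm and 8.59 degrees, less where a joint would pass 70% of its speed; a pose out of reach is approached as far as the arm can. A call is refused whole if a number of a shift passes 50 or a number of a turn 0.15, either way. A call with a gripper value outside its range is refused whole. "gripper" is the finger opening in mm, from 0 to 85.4, set as the call begins (left out, the last holds). The fingers move at their own pace and stop on an object; "newtons" is the grip in N (left out, the last holds). Time passes only in rows, so rows that do not move let the fingers close. It gives the time, the measured TCP pose, the force and the opening at its end, in the units of the state.
- bot.get_obs(): the state, without advancing time (a new reading comes with each control period).
- bot.camera(name): name is "scene" or "top" or "wrist"; returns a dict with "color" (480x640x3 uint8, red, green, blue), "fx", "fy", "cx", "cy" (pixels), "R" (3x3) and "t" (3): a world point X has camera coordinates R X + t. Camera axes: x right, y down, z forward; pixel columns grow to the right and rows downward; lengths in m; the calibration is good to about 2 mm. A picture is of the moment at which its call begins. There is no depth.
- bot.job_done(): hands the job in, once; it reports no verdict.
Trained networks look in a picture, given as the dict that the camera call returned (one of the last four; its "shot" number tells which), for a name from the list of things; names that differ only in an ending like _2 or _b are one class to them, and where a whole thing is asked for, a point or a joint stands for the part that bears it (a point fixed in the world has none). Each returns a list of dicts, best first, with "confidence" (0 to 1); they miss things now and then, are a little off and sometimes report something else, mostly with a low value. They report only what shows in the picture. A call takes as long as a camera call. They do not tell look-alikes from the thing itself.
- bot.look_for(picture, label): "rect" ([left, top, width, height] in pixels, round what is visible of it).
The state is a dict: "time": time; "q": joint angles; "qd": joint speeds; "joint_efforts": joint torques, N m; "ee_pos": TCP position; "tcp_rot": TCP orientation; "wrist_force": force on the tool from outside, world axes, zero at the start; "torque": the same for the moment, N m; "opening": finger opening in m.
Only numpy, scipy, OpenCV 4.12 (cv2) and the standard library are available. Lean on these libraries where they do the work, as an engineer would, in place of code of your own. Each camera call takes 0.05 s, during which the arm holds its last target.

### The job

With the wire scoop, scoop both whole wax stubs out of the grey offcut bin in one load, letting the small chips drop back through the wires so that every chip stays in the bin. Set the loaded scoop down flat on the middle of the wooden board and let go, take its handle afresh so that it can be tipped far, tip it nose-down about 65 degrees over the open metal tin until both stubs are in the tin, and lay the empty scoop back flat on the middle of the board. Never touch the wax with the gripper, spill nothing, and do not disturb the other things on the shelf.

Things in the scene. Friction and masses are not known exactly. Their poses are not given: they have to be found in the camera images.
- scoop: Steel wire scoop with a black bar handle, about 0.26 kg. Origin: middle of its underside; x axis to the nose, y across, z up when it stands flat. 124 mm long, 116 mm wide. Rear wall at x = -57 mm, 41 mm high; side walls 35 mm high from x = -56 to 4, then a wire slanting down to the nose. A post behind the rear wall (x = -64 to -56 mm) carries the handle. Starts flat on the board.
- scoop_handle (a point): Middle of the scoop's handle: a black bar along the scoop's x, 110 mm long, 14 mm wide (y), 16 mm high. This point is at scoop x = -10, y = 0, z = 90 mm; the bar's top is at z = 98, its underside at z = 82 mm, open below and on both sides. Axes as the scoop.
- scoop_bed (a point): Point over the middle of the scoop's bed, at scoop x = 2, y = 0, z = 23 mm (height of the centre of a stub lying on the wires). The bed is five 4 mm wires along x at y = -56, -28, 0, 28, 56 mm (24 mm clear slots), their undersides at z = 0. Axes as the scoop.
- scoop_nose (a point): Middle of the line of the scoop's five wire tips, at scoop x = 60, y = 0, z = 5.5 mm. Each tip is a round wire end of 2 mm radius; the last 20 mm of the wires bend up by 3.5 mm, so the tips stand 3.5 mm off a flat surface while the scoop lies flat, and touch it first when the nose is dipped over 10 degrees. No other lip.
- bin: Fixed grey plastic offcut bin, open on top, 368 (x) x 158 (y) x 45 mm (ramp end 66 mm) high, walls 4 mm, floor 5 mm thick. Origin: middle of its underside. Its x axis is the way to sweep: from the vertical end wall (inside at x = -180 mm) to the end with a ramp; it points to the robot's right within about 10 degrees. The floor from x = -180 to -45 mm is empty at the start, room to lower the scoop in.
- bin_floor (a point): Middle of the bin's inner floor, 5 mm above the shelf. Axes as the bin.
- bin_foot (a point): Middle of the foot of the bin's steep end ramp, on the floor at bin x = 140 mm, z = 5 mm. The ramp rises from here at 60 degrees over the whole inside width (150 mm) to z = 65 mm at x = 175 mm.
- board_top (a point): Middle of the top of a fixed light wooden board, 160 (x) x 160 (y) x 8 mm, the scoop's place; its top is 8 mm above the shelf. Its x axis is the way the scoop's nose points when it lies there at the start (within about 6 degrees).
- tin_in (a point): Middle of the inner floor of a fixed open square aluminium tin, 190 x 190 x 50 mm outside, walls and floor 3 mm, rim 50 mm above the shelf.
- stub1_mid (a point): Centre of a whole wax stub: whitish rod with round ends, 36 mm thick, 66 mm long, its length along the point's x, 55 g. Lies on the bin's floor, roughly across the bin, can roll and is slippery (friction about 0.25).
- stub2_mid (a point): Centre of a whole wax stub: whitish rod with round ends, 36 mm thick, 66 mm long, its length along the point's x, 55 g. Lies on the bin's floor, roughly across the bin, can roll and is slippery (friction about 0.25).
- chip1_mid (a point): Centre of a small wax chip: whitish, round-ended, 14 mm thick, 20 mm long, 10 g; falls through the scoop's 24 mm slots. Lies in the bin.
- chip2_mid (a point): Centre of a small wax chip: whitish, round-ended, 14 mm thick, 20 mm long, 10 g; falls through the scoop's 24 mm slots. Lies in the bin.
- chip3_mid (a point): Centre of a small wax chip: whitish, round-ended, 14 mm thick, 20 mm long, 10 g; falls through the scoop's 24 mm slots. Lies in the bin.
- chip4_mid (a point): Centre of a small wax chip: whitish, round-ended, 14 mm thick, 20 mm long, 10 g; falls through the scoop's 24 mm slots. Lies in the bin.
- lunch_box: Bystander, not to be disturbed: closed steel lunch box, 124 x 192 x 65 mm
- boot_brush: Bystander, not to be disturbed: birch boot brush, 130 x 45 x 38 mm
- ice_scraper: Bystander, not to be disturbed: yellow plastic ice scraper, 175 x 85 x 12 mm
- carabiner: Bystander, not to be disturbed: silver carabiner, 100 x 55 x 10 mm
- cork_block: Bystander, not to be disturbed: cork block, 60 x 100 x 35 mm
Mind the look-alikes: they are no part of the job. What is shaped like the part that bears stub1_mid but turquoise is not meant. Leave any blue look-alike of the scoop alone.

How it is judged:
By the outcome, as a careful person would: the job done as asked, in the order asked, and still so for the second after the job is handed in, with the robot touching nothing.
It also fails if it takes over 70 s, if anything falls off the work surface, if the arm or the gripper's body presses on something with over 40 N, if the wrist force passes 120 N, or if a joint passes its speed limit or range.

## Working session

There is one attempt and no reset: what is moved stays moved. The work goes in short steps, Python scripts to look and compute and a tool call to move; the robot and the scene stay as the last step left them, time stands still between calls to the robot, and variables do not carry over. Pictures are saved under pics/ and viewed, and the job is handed in when it is done.

Besides the shell and the picture viewer there is one more tool, called after ">>>" as name([rows], argument=value, ...), one row to a line, values as JSON. servo_tool: Moves the arm, as the interface text tells. Its arguments: {"type":"object","properties":{"motion":{"type":"array","items":{"type":"array","items":{"type":"array","items":{"type":"number"}}}},"gripper":{"type":"number"},"newtons":{"type":"number"}},"required":["motion"]}

```bash
ls; mkdir -p pics; python3 - <<'E'
from workcell import bot
import cv2
o=bot.get_obs(); print(o)
for n in ["scene","top"]:
    p=bot.camera(n); cv2.imwrite(f"pics/{n}0.png",p["color"][:,:,::-1]); print(n,p["fx"],p["fy"],p["cx"],p["cy"],p["R"],p["t"])
E
```

```text
pics
{'time': 0.0, 'q': array([-7.59751393e+01,  5.01228578e+00,  1.00330270e+01,  9.51002269e+01,
        1.43084032e-03,  8.99998672e+01]), 'qd': array([-0.03208512,  0.03343994,  0.0378984 , -0.02907601, -0.02065074,
        0.02221177]), 'joint_efforts': array([ 7.64872402e-04, -5.20379591e+01,  4.64813840e+01,  1.57606305e-02,
        1.04510193e-05, -3.04191616e-06]), 'ee_pos': array([ 0.13323456, -0.53335844,  0.22295893]), 'tcp_rot': array([-1.79920514e+02, -1.43102322e-03,  1.40249915e+01]), 'wrist_force': array([0.47510348, 1.25625782, 0.41855778]), 'torque': array([ 0.0009212 , -0.01085461, -0.01079265]), 'opening': 0.08535505780055988}
scene 534.8973362544319 534.8973362544319 321.1843426089309 249.44897277906298 [[-0.74224996  0.67007328  0.00817283]
 [ 0.43259378  0.48843355 -0.75782273]
 [-0.51178865 -0.55895837 -0.65240932]] [ 0.46375704 -0.13542052  1.32747068]
top 465.9254626991528 465.9254626991528 323.34779448468134 237.26228386908238 [[-0.01011481 -0.99988791 -0.01103858]
 [-0.99683309  0.01095345 -0.07876432]
 [ 0.0788764   0.01020693 -0.99683215]] [-0.04479539  0.57305853  1.03039835]
```

View pics/top0.png

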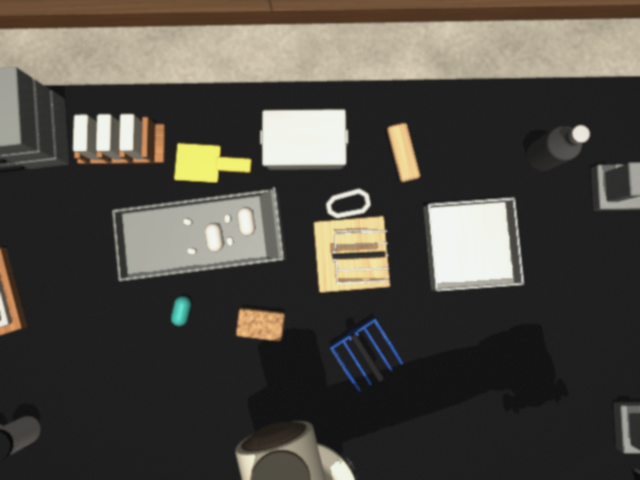

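View pics/scene0.png

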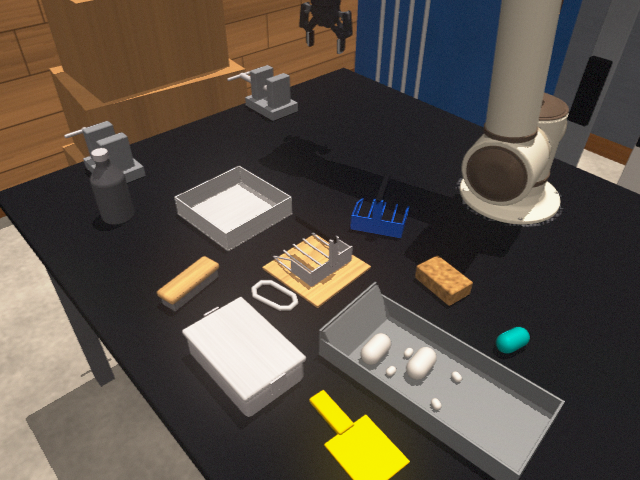

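Top: bin at left (115–283, 190–280) with its ramp to the right, scoop on board (352,254) with its nose to the right, and tin at (474,244). The blue scoop and turquoise stub are decoys. I'll zoom in to measure.

```bash
cat > h.py <<'E'
import numpy as np, cv2
from scipy.spatial.transform import Rotation as Ro
def proj(p,X):
    X=np.atleast_2d(X); c=X@np.array(p["R"]).T+np.array(p["t"])
    return np.c_[p["fx"]*c[:,0]/c[:,2]+p["cx"],p["fy"]*c[:,1]/c[:,2]+p["cy"]]
def back(p,uv,z):
    uv=np.atleast_2d(uv).astype(float)
    d=np.c_[(uv[:,0]-p["cx"])/p["fx"],(uv[:,1]-p["cy"])/p["fy"],np.ones(len(uv))]@np.array(p["R"])
    o=-np.array(p["R"]).T@np.array(p["t"])
    return o+d*((z-o[2])/d[:,2])[:,None]
E
python3 - <<'E'
from workcell import bot
from h import *
import pickle
P={n:bot.camera(n) for n in ["top","scene"]}
pickle.dump(P,open("P.pkl","wb"))
for l in ["bin","scoop","scoop_handle","stub1_mid","chip1_mid","tin_in","board_top"]:
  for n in P:
    for r in bot.look_for(P[n],l)[:6]: print(l,n,np.round(r["rect"],1),round(r["confidence"],2))
t=P["top"]["color"][:,:,::-1]; s=P["scene"]["color"][:,:,::-1]
def crop(im,x,y,w,h,k,f): cv2.imwrite(f"pics/{f}.png",cv2.resize(im[y:y+h,x:x+w],None,fx=k,fy=k,interpolation=cv2.INTER_CUBIC))
crop(t,105,180,190,110,4,"c1"); crop(t,305,190,225,110,3.5,"c2"); crop(s,250,190,130,120,5,"c3"); crop(s,310,280,260,190,3,"c4")
E
```

```text
bin top [117.3 190.3 169.   90.1] 0.58
bin scene [318.6 283.  245.1 196.4] 0.97
scoop top [332.7 231.9  52.5  50.3] 0.62
scoop top [331.8 321.4  69.5  67.8] 0.56
scoop scene [275.1 211.5  76.2  70.9] 0.89
scoop scene [351.  172.   57.7  61.6] 0.71
scoop_handle top [334.  321.1  53.8  69.7] 0.95
scoop_handle top [332.  231.8  54.2  54.6] 0.59
scoop_handle scene [274.2 210.1  79.2  74.4] 0.96
scoop_handle scene [350.3 173.5  60.9  64.9] 0.55
stub1_mid top [171.9 297.8  20.1  29.7] 0.92
stub1_mid top [207.  226.   19.4  24.5] 0.69
stub1_mid scene [405.  347.6  32.6  34.5] 0.88
stub1_mid scene [496.5 328.4  30.3  24.6] 0.75
stub1_mid scene [307.4 390.4 102.9  87.9] 0.55
chip1_mid top [188.9 247.6   2.9   4.7] 0.51
chip1_mid scene [452.  373.9   9.2   7.7] 0.38
tin_in top [427.1 196.5  98.3  92.8] 0.85
tin_in scene [174.4 167.5 115.6  80.5] 0.97
tin_in scene [360.8 331.2  28.1  33.4] 0.48
board_top top [311.4 216.8  75.   78.2] 0.88
board_top scene [263.3 236.6 106.2  69.3] 0.56
```

```bash
ls pics
```

```text
c1.png
c2.png
c3.png
c4.png
scene0.png
top0.png
```

View pics/c1.png

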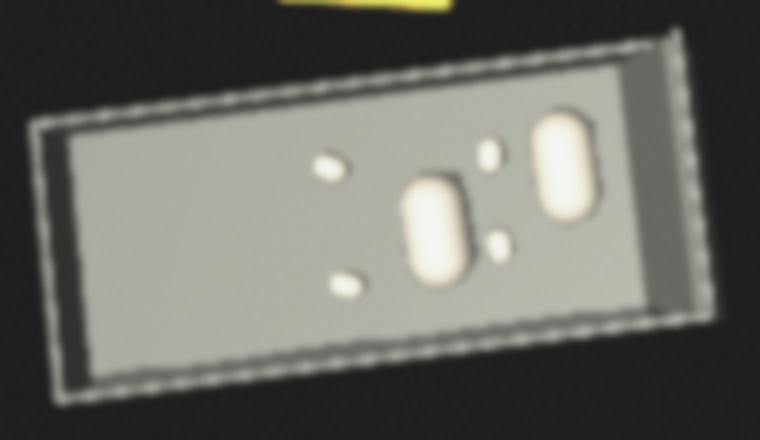

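View pics/c2.png

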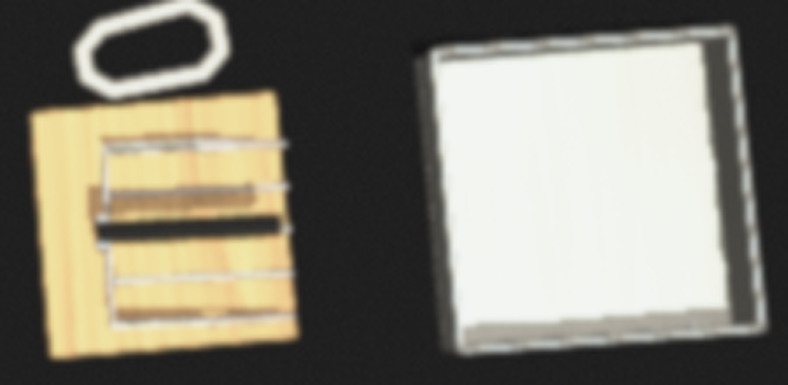

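View pics/c3.png

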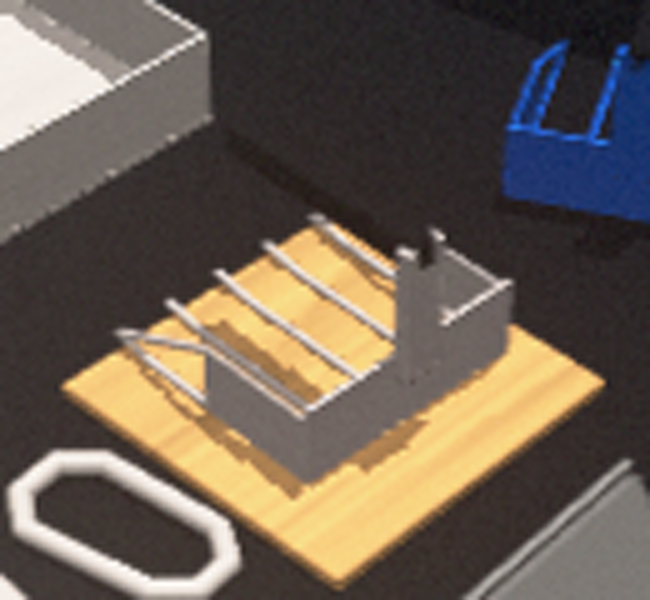

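View pics/c4.png

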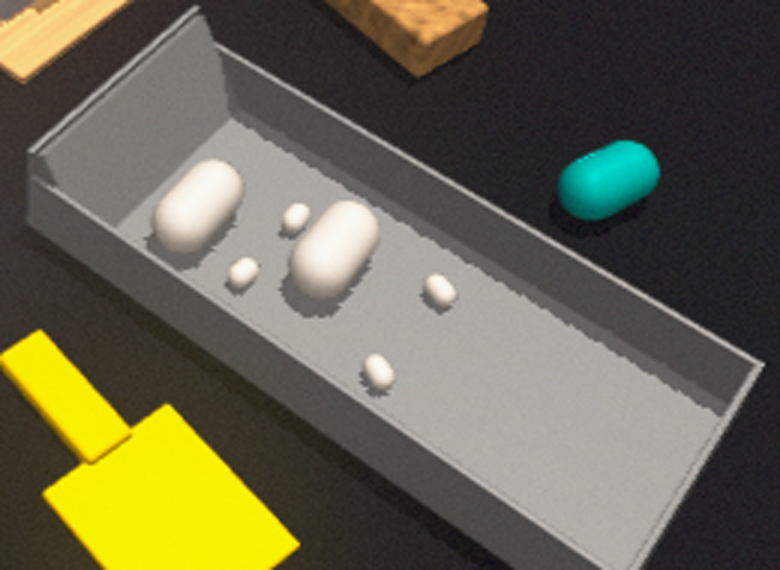

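```bash
cat > fit.py <<'E'
from h import *
import pickle
from scipy.optimize import least_squares
P=pickle.load(open("P.pkl","rb"))
C={"c1":("top",105,180,4),"c2":("top",305,190,3.5),"c3":("scene",250,190,5),"c4":("scene",310,280,3)}
def fit(pts,z0,x0):
    def loc(v,l): 
        c,s=np.cos(v[2]),np.sin(v[2]); return np.array([v[0]+c*l[0]-s*l[1],v[1]+s*l[0]+c*l[1],z0+l[2]])
    def f(v):
        r=[]
        for cn,px,l in pts:
            n,ox,oy,k=C[cn]; uv=np.array([ox+(px[0]+.5)/k-.5,oy+(px[1]+.5)/k-.5])
            r+=list(proj(P[n],loc(v,np.array(l)/1000))[0]-uv)
        return np.array(r)
    s=least_squares(f,x0,loss="soft_l1"); return s.x,np.round(f(s.x).reshape(-1,2),1)
h=79
bn=[("c1",(30,122),(-184,h,45)),("c1",(57,403),(-184,-h,45)),("c1",(678,30),(184,h,66)),("c1",(712,320),(184,-h,66)),("c1",(620,68),(140,75,5)),
 ("c4",(762,365),(-184,-h,45)),("c4",(33,155),(184,h,66)),("c4",(200,8),(184,-h,66))]
r,e=fit(bn,0,[.5,.35,-1.57]); print("bin",np.round(r[:2],4),np.degrees(r[2]),e.tolist())
bd=[("c2",(30,112),(-80,80,8)),("c2",(275,92),(80,80,8)),("c2",(298,338),(80,-80,8)),("c2",(50,357),(-80,-80,8)),("c3",(63,385),(80,80,8)),("c3",(605,382),(-80,-80,8)),("c3",(340,580),(-80,80,8))]
r,e=fit(bd,0,[.5,0,-1.57]); print("board",np.round(r[:2],4),np.degrees(r[2]),e.tolist())
tn=[("c2",(432,48),(-95,95,50)),("c2",(735,28),(95,95,50)),("c2",(767,330),(95,-95,50)),("c2",(460,352),(-95,-95,50))]
r,e=fit(tn,0,[.5,-.3,-1.57]); print("tin",np.round(r[:2],4),np.degrees(r[2]),e.tolist())
sc=[("c2",(97,231),(-65,0,98)),("c2",(282,226),(45,0,98))]+[("c2",(u,v),(62,y,5.5)) for u,v,y in [(288,145,56),(290,187,28),(293,272,-28),(295,322,-56)]]
sc+=[("c3",(u,v),(60,y,7)) for u,v,y in [(317,218,-56),(268,247,-28),(220,273,0),(170,303,28),(122,333,56)]]+[("c3",(308,482),(-58,58,0)),("c3",(512,283),(-58,-58,41))]
r,e=fit(sc,.008,[.5,0,-1.57]); print("scoop",np.round(r[:2],4),np.degrees(r[2]),e.tolist())
def pt(cn,px,z):
    n,ox,oy,k=C[cn]; return back(P[n],[ox+(px[0]+.5)/k-.5,oy+(px[1]+.5)/k-.5],z)[0]
for nm,a,b,za in [("stub2",(566,163),(197,205),.023),("stub1",(436,230),(335,250),.023),("chipA",(331,166),(378,372),.012),("chipB",(346,284),(440,291),.012),("chipC",(489,154),(242,273),.012),("chipD",(499,245),(296,218),.012)]:
    print(nm,pt("c1",a,za).round(4),pt("c4",b,za).round(4))
E
python3 fit.py
```

```text
bin [0.5799 0.2288] -83.41444979800534 [[-0.3, -0.2], [-0.7, 0.0], [0.1, 0.4], [0.1, -0.4], [-1.0, -0.2], [1.5, -0.1], [-1.3, -2.0], [-0.8, -1.4]]
board [ 0.5353 -0.1138] -85.91066000956765 [[0.2, 0.2], [-0.3, 0.2], [-0.4, -0.2], [0.1, 0.1], [-0.3, -0.1], [0.2, -0.4], [-0.3, 0.3]]
tin [ 0.5531 -0.3844] -86.54362504316809 [[0.4, 0.3], [-0.1, -0.1], [-0.3, -0.0], [0.1, -0.2]]
scoop [ 0.5286 -0.1341] -88.64393167804563 [[-0.4, 0.2], [-0.1, -0.2], [-0.4, -0.1], [-0.4, 0.1], [-0.2, 0.5], [-0.2, -1.3], [-0.4, -0.5], [0.0, -0.9], [-0.0, -0.5], [0.1, -0.7], [-0.5, -0.8], [-0.4, 1.2], [0.3, -0.4]]
stub2 [0.6129 0.124  0.023 ] [0.6099 0.1239 0.023 ]
stub1 [0.5755 0.1976 0.023 ] [0.575  0.1981 0.023 ]
chipA [0.614 0.261 0.012] [0.6126 0.2611 0.012 ]
chipB [0.5461 0.2515 0.012 ] [0.5453 0.2512 0.012 ]
chipC [0.6199 0.1702 0.012 ] [0.6192 0.1689 0.012 ]
chipD [0.5675 0.1641 0.012 ] [0.5666 0.1635 0.012 ]
```

```bash
cat >> h.py <<'E'
def S(x,y,z,yaw,pitch=0,roll=0):
    "scoop pose; pitch>0 nose down"
    T=np.eye(4); T[:3,:3]=Ro.from_euler("ZYX",[yaw,pitch,roll],degrees=True).as_matrix(); T[:3,3]=[x,y,z]; return T
def G(gx=-10,tilt=0,gz=90):
    "tool in scoop; tilt>0: body leans to the rear"
    T=np.eye(4); T[:3,:3]=Ro.from_euler("y",180-tilt,degrees=True).as_matrix(); T[:3,3]=[gx/1e3,0,gz/1e3]; return T
def cur(o):
    T=np.eye(4); T[:3,:3]=Ro.from_euler("xyz",o["tcp_rot"],degrees=True).as_matrix(); T[:3,3]=o["ee_pos"]; return T
def rows(A,B,n,dz=0):
    rv=Ro.from_matrix(A[:3,:3].T@B[:3,:3]).as_rotvec(); out=[]; T=A.copy()
    for i in range(1,n+1):
        N=np.eye(4); N[:3,:3]=A[:3,:3]@Ro.from_rotvec(rv*i/n).as_matrix(); N[:3,3]=A[:3,3]+(B[:3,3]-A[:3,3])*i/n
        sh=T[:3,:3].T@(N[:3,3]-T[:3,3])*1e3; w=Ro.from_matrix(T[:3,:3].T@N[:3,:3]).as_rotvec()
        r=np.r_[np.round(sh,1),np.round(w,4)]; out.append(r.tolist())
        D=np.eye(4); D[:3,3]=r[:3]/1e3; D[:3,:3]=Ro.from_rotvec(r[3:]).as_matrix(); T=T@D
    return out,T
def show(A,B,n):
    o,T=rows(A,B,n)
    for i in range(0,len(o),5): print(str(o[i:i+5]).replace(" ",""))
    return T
def st(o): print("t",round(o["time"],2),"p",np.round(o["ee_pos"]*1e3,1),"rpy",np.round(o["tcp_rot"],2),"q",np.round(o["q"],1),"F",np.round(o["wrist_force"],1),"op",round(o["opening"]*1e3,1))
E
python3 - <<'E'
from workcell import bot
from h import *
o=bot.get_obs(); st(o)
sc=S(.5286,-.1341,.008,-88.64)
B=sc@G(); B[2,3]=.2; print(B.round(3)); show(cur(o),B,15)
E
```

```text
t 0.9 p [ 133.3 -533.6  223.7] rpy [-180.     -0.     14.03] q [-76.    5.   10.1  95.1   0.   90. ] F [ 0.1 -0.   0.2] op 85.4
[[-0.024  1.     0.     0.528]
 [ 1.     0.024 -0.    -0.124]
 [-0.     0.    -1.     0.2  ]
 [ 0.     0.     0.     1.   ]]
[[32.2,-20.1,1.6,-0.0,-0.0,-0.09],[33.8,-17.1,1.6,-0.0,-0.0,-0.09],[35.3,-14.0,1.5,-0.0,-0.0,-0.0899],[36.3,-10.8,1.6,-0.0,-0.0,-0.09],[37.2,-7.5,1.6,-0.0,-0.0,-0.09]]
[[37.7,-4.1,1.6,-0.0,-0.0,-0.09],[38.0,-0.7,1.6,-0.0,-0.0,-0.09],[37.8,2.7,1.5,-0.0,-0.0,-0.09],[37.4,6.1,1.6,-0.0,-0.0,-0.0899],[36.8,9.4,1.6,0.0,-0.0,-0.09]]
[[35.7,12.7,1.6,0.0,-0.0,-0.09],[34.5,15.8,1.6,0.0,-0.0,-0.09],[32.9,18.9,1.5,0.0,-0.0,-0.09],[31.0,21.8,1.6,0.0,-0.0,-0.09],[29.0,24.5,1.6,0.0,-0.0,-0.0899]]
```

>>> servo_tool([
  [[32.2,-20.1,1.6,0,0,-0.09],[33.8,-17.1,1.6,0,0,-0.09],[35.3,-14.0,1.5,0,0,-0.09],[36.3,-10.8,1.6,0,0,-0.09],[37.2,-7.5,1.6,0,0,-0.09]],
])

```text
time: 1.4
ee_pos: [0.2658, -0.396, 0.2158]
tcp_rot: [180.0, -0.0, 40.0]
wrist_force: [1.7, -0.3, 0.2]
opening: 0.0852
```

>>> servo_tool([
  [[37.7,-4.1,1.6,0,0,-0.09],[38.0,-0.7,1.6,0,0,-0.09],[37.8,2.7,1.5,0,0,-0.09],[37.4,6.1,1.6,0,0,-0.09],[36.8,9.4,1.6,0,0,-0.09]],
])

```text
time: 1.9
ee_pos: [0.3975, -0.2593, 0.208]
tcp_rot: [180.0, 0.0, 65.8]
wrist_force: [1.1, -1.2, 0.7]
opening: 0.0853
```

>>> servo_tool([
  [[35.7,12.7,1.6,0,0,-0.09],[34.5,15.8,1.6,0,0,-0.09],[32.9,18.9,1.5,0,0,-0.09],[31.0,21.8,1.6,0,0,-0.09],[29.0,24.5,1.6,0,0,-0.09]],
])

```text
time: 2.4
ee_pos: [0.5293, -0.1227, 0.2]
tcp_rot: [180.0, 0.0, 91.6]
wrist_force: [0.5, -0.7, -0.1]
opening: 0.0856
```

>>> servo_tool([
  [[0,0,0,0,0,0],[0,0,0,0,0,0]],
])

```text
time: 2.6
ee_pos: [0.5285, -0.1235, 0.1996]
tcp_rot: [-179.9, -0.0, 91.4]
wrist_force: [0.5, -0.5, -0.6]
opening: 0.0849
```

```bash
python3 - <<'E'
from workcell import bot
from h import *
o=bot.get_obs(); st(o)
p=bot.camera("wrist"); cv2.imwrite("pics/w1.png",p["color"][:,:,::-1])
sc=S(.5286,-.1341,.008,-88.64)
B=sc@G(); show(cur(o),B,5)
print(proj(p,[(sc@np.array([x,y,z,1]))[:3] for x,y,z in [(45e-3,0,.098),(-.065,0,.098),(.06,.056,.0055),(.06,-.056,.0055)]]).round(0))
E
```

```text
t 2.6 p [ 528.5 -123.5  199.6] rpy [-1.7995e+02 -1.0000e-02  9.1440e+01] q [-13.1   3.6   5.9  92.4  -0.   75.4] F [ 0.5 -0.5 -0.6] op 84.9
[[-0.1,-0.0,20.3,-0.0002,-0.0,0.0003],[-0.2,-0.0,20.3,-0.0002,-0.0,0.0002],[-0.1,-0.0,20.4,-0.0001,-0.0001,0.0003],[-0.1,-0.1,20.3,-0.0002,0.0,0.0003],[-0.2,0.0,20.3,-0.0002,0.0,0.0003]]
[[319. 320.]
 [320. 146.]
 [384. 283.]
 [255. 283.]]
```

View pics/w1.png

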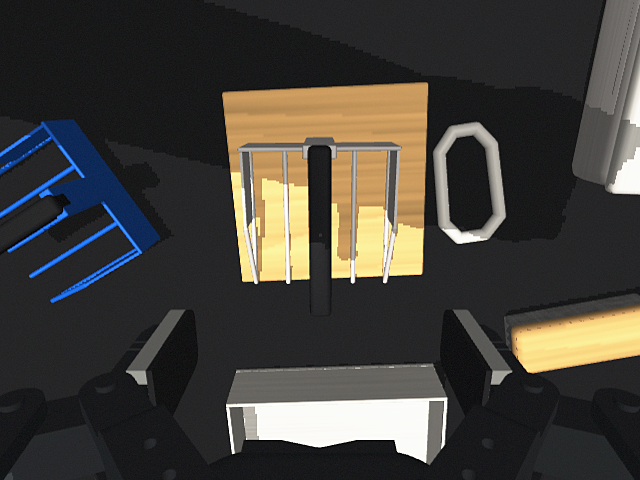

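>>> servo_tool([
  [[-0.2,0,22,0,0,0],[-0.2,0,22,0,0,0],[-0.2,0,22,0,0,0],[-0.2,0,20,0,0,0],[0,0,15.6,0,0,0]],
])

```text
time: 3.15
ee_pos: [0.5274, -0.1259, 0.0975]
tcp_rot: [-180.0, 0.0, 91.2]
wrist_force: [-0.3, 0.4, 1.0]
opening: 0.0854
```

>>> servo_tool([
  [[0,0,0,0,0,0],[0,0,0,0,0,0],[0,0,0,0,0,0],[0,0,0,0,0,0],[0,0,0,0,0,0]],
], gripper=5, newtons=60)

```text
time: 3.65
ee_pos: [0.5287, -0.125, 0.0991]
tcp_rot: [179.9, 0.0, 91.4]
wrist_force: [0.0, -0.5, -0.7]
opening: 0.0126
```

>>> servo_tool([
  [[0,0,0,0,0,0],[0,0,0,0,0,0],[0,0,0,0,0,0]],
], newtons=120)

```text
time: 3.95
ee_pos: [0.5285, -0.1249, 0.0986]
tcp_rot: [180.0, 0.0, 91.4]
wrist_force: [-0.3, -0.4, 2.3]
opening: 0.005
```

The fingers closed to 5 mm, but the handle is 14 mm wide, so something's wrong. I'll take a look.

```bash
python3 - <<'E'
from workcell import bot
from h import *
o=bot.get_obs(); st(o)
p=bot.camera("wrist"); cv2.imwrite("pics/w2.png",p["color"][:,:,::-1])
p=bot.camera("scene"); cv2.imwrite("pics/s2.png",cv2.resize(p["color"][100:320,200:480,::-1],None,fx=2.8,fy=2.8,interpolation=2))
E
```

```text
t 3.95 p [ 528.5 -124.9   98.6] rpy [1.7997e+02 1.0000e-02 9.1380e+01] q [-13.3   3.4  -5.4  81.2  -0.   75.3] F [-0.3 -0.4  2.3] op 5.0
```

View pics/w2.png

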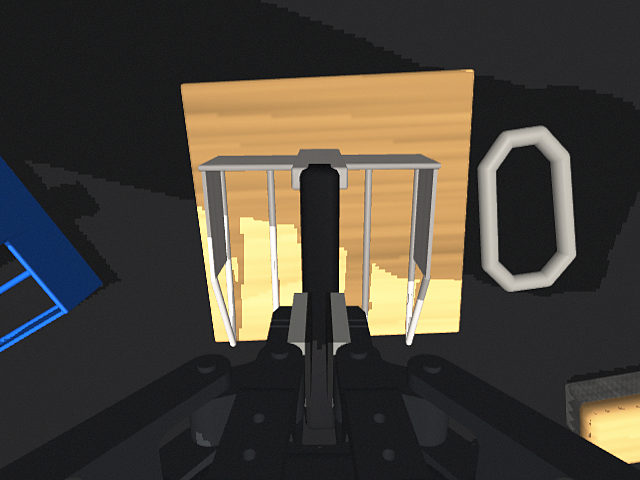

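View pics/s2.png

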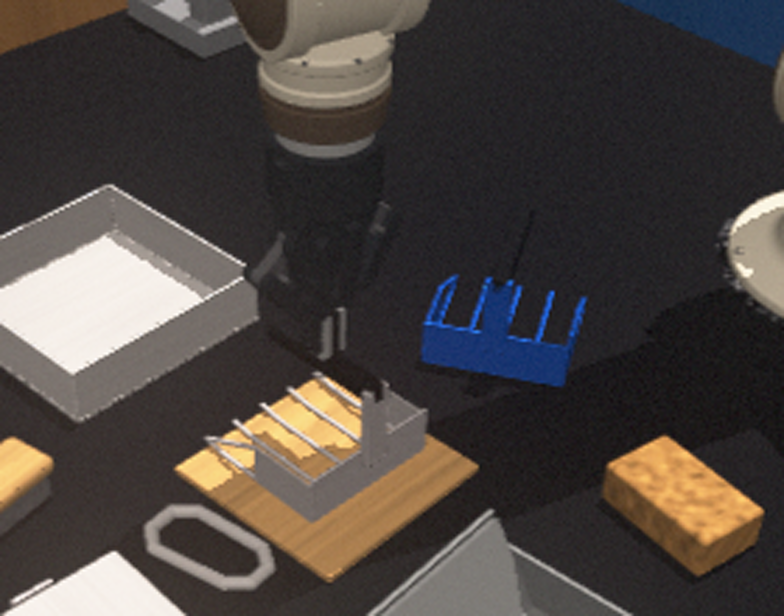

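>>> servo_tool([
  [[0,0,-3,0,0,0],[0,0,-6,0,0,0],[0,0,-6,0,0,0],[0,0,-6,0,0,0],[0,0,0,0,0,0]],
], newtons=90)

```text
time: 4.55
ee_pos: [0.5288, -0.125, 0.1206]
tcp_rot: [179.9, 0.0, 91.4]
wrist_force: [-0.1, -0.2, 0.5]
opening: 0.0052
```

```bash
python3 - <<'E'
from workcell import bot
from h import *
o=bot.get_obs(); st(o)
p=bot.camera("wrist"); cv2.imwrite("pics/w3.png",p["color"][:,:,::-1])
p=bot.camera("scene"); cv2.imwrite("pics/s3.png",cv2.resize(p["color"][100:320,200:480,::-1],None,fx=2.8,fy=2.8,interpolation=2))
E
```

```text
t 4.55 p [ 528.8 -125.   120.6] rpy [1.7991e+02 2.0000e-02 9.1370e+01] q [-13.3   3.2  -3.2  83.5  -0.   75.3] F [-0.1 -0.2  0.5] op 5.2
```

View pics/w3.png

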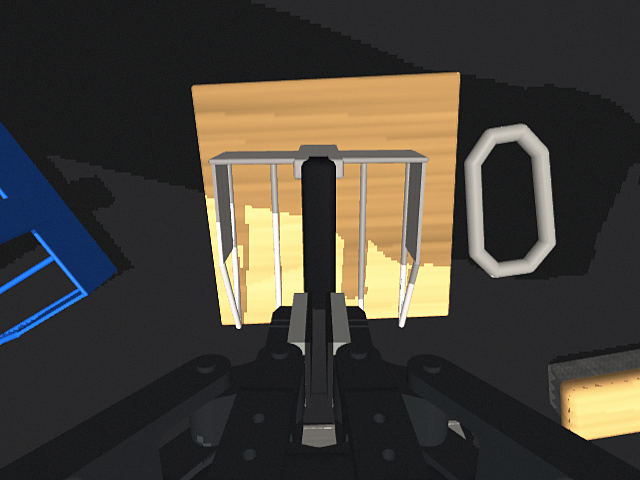

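View pics/s3.png

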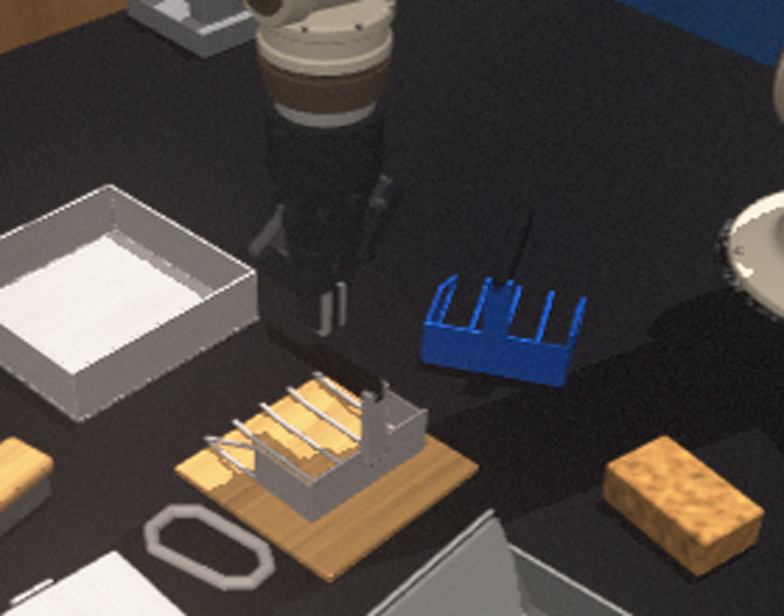

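```bash
python3 - <<'E'
from workcell import bot
from h import *
o=bot.get_obs(); st(o)
p=bot.camera("wrist"); T=cur(o)
print(-np.array(p["R"]).T@p["t"], p["R"].round(3))
sc=S(.5286,-.1341,.008,-88.64)
print("handle top",proj(p,[(sc@np.array([x,0,.098,1]))[:3] for x in (-.065,-.01,.045)]).round(0))
print("tcp, tip",proj(p,[(T@np.array([0,y,z,1]))[:3] for z in (0,.019) for y in (-.01,.01)]).round(0))
E
```

```text
t 4.65 p [ 528.5 -124.9  119.6] rpy [1.7998e+02 1.0000e-02 9.1380e+01] q [-13.3   3.2  -3.3  83.5   0.   75.3] F [ 0.5 -0.   1. ] op 4.9
[ 0.52590898 -0.04848087  0.26868457] [[ 1.     0.024  0.001]
 [ 0.023 -0.955  0.295]
 [ 0.008 -0.295 -0.955]]
handle top [[320. 162.]
 [320. 292.]
 [320. 401.]]
tcp, tip [[295. 309.]
 [346. 309.]
 [297. 289.]
 [343. 289.]]
```

```bash
python3 - <<'E'
import cv2,numpy as np
for n in ["w2","w3"]:
    im=cv2.imread(f"pics/{n}.png")[140:480,220:420]; im=np.clip(im.astype(float)*2.5,0,255).astype("uint8")
    cv2.imwrite(f"pics/{n}z.png",cv2.resize(im,None,fx=1.75,fy=1.75,interpolation=2))
a=cv2.imread("pics/w2z.png");b=cv2.imread("pics/w3z.png");cv2.imwrite("pics/wz.png",np.hstack([a,b]))
im=cv2.imread("pics/s3.png")[150:480,200:500];im=np.clip(im.astype(float)*3,0,255).astype("uint8");cv2.imwrite("pics/s3z.png",cv2.resize(im,None,fx=1.8,fy=1.8,interpolation=2))
E
```

```text
(no output)
```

View pics/wz.png

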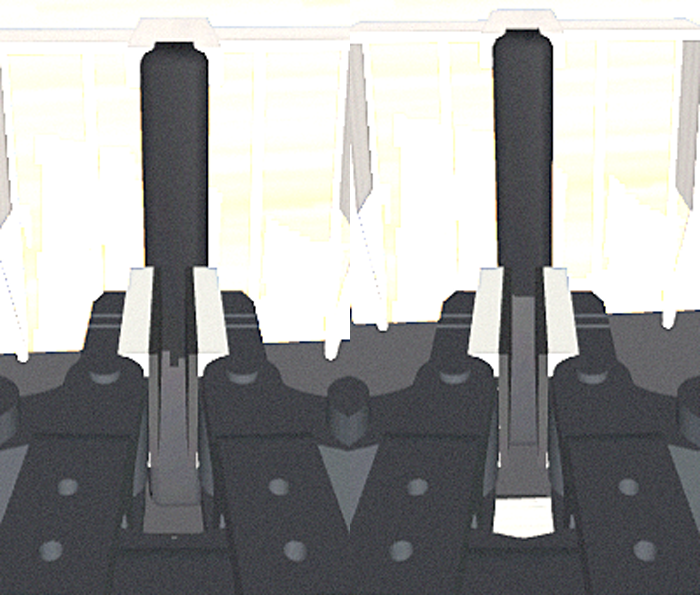

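View pics/s3z.png

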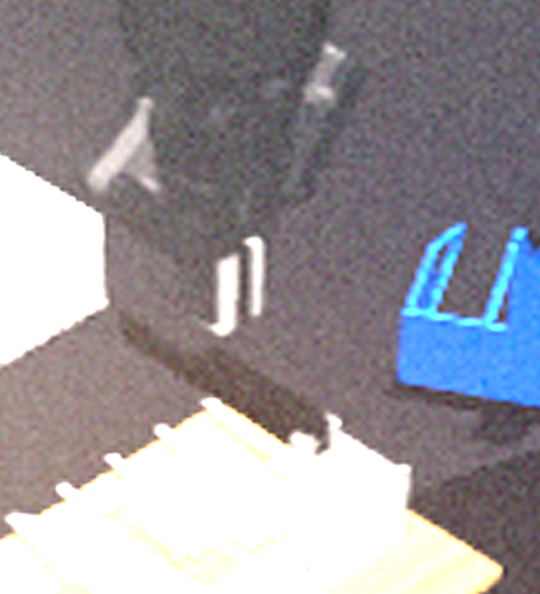

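```bash
python3 - <<'E'
from workcell import bot
from h import *
o=bot.get_obs(); T=cur(o)
w=bot.camera("wrist"); p=bot.camera("scene")
im=np.clip(p["color"][:,:,::-1].astype(float)*2.5,0,255).astype("uint8")
sc=S(.5286,-.1341,.008,-88.64)
H=[(sc@np.array([x,y,z,1]))[:3] for x in (-.065,.045) for y in (-.007,.007) for z in (.082,.098)]
F=[(T@np.array([x,y,z,1]))[:3] for z in (0,.019) for y in (-.0025,.0025) for x in (-.011,.011)]
k=5;ox,oy=250,130
big=cv2.resize(im[130:250,250:390],None,fx=k,fy=k,interpolation=0)
for X,c in ((H,(0,0,255)),(F,(0,255,0))):
    for u,v in proj(p,X): cv2.circle(big,(int((u-ox+.5)*k),int((v-oy+.5)*k)),3,c,-1)
cv2.imwrite("pics/s4.png",big)
imw=np.clip(w["color"][:,:,::-1].astype(float)*2.5,0,255).astype("uint8")
bw=cv2.resize(imw[120:440,220:420],None,fx=1.8,fy=1.8)
for X,c in ((H,(0,0,255)),(F,(0,255,0))):
    for u,v in proj(w,X): cv2.circle(bw,(int((u-220+.5)*1.8),int((v-120+.5)*1.8)),3,c,-1)
cv2.imwrite("pics/w4.png",bw)
E
```

```text
(no output)
```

View pics/s4.png

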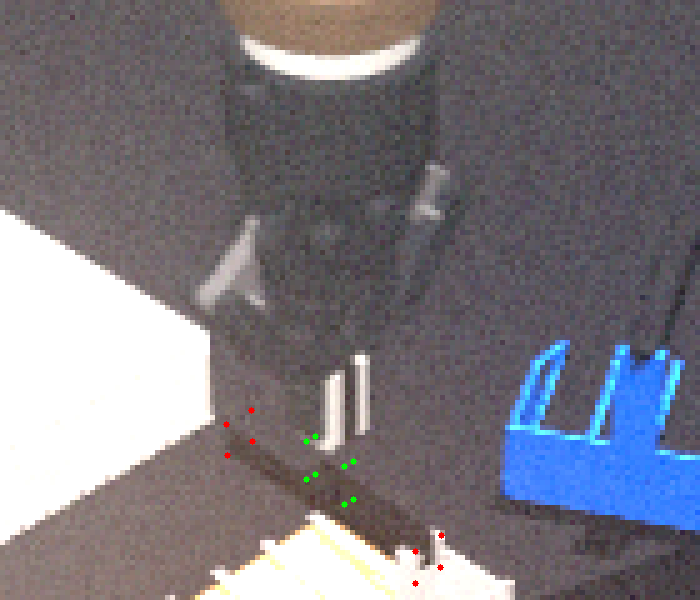

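View pics/w4.png

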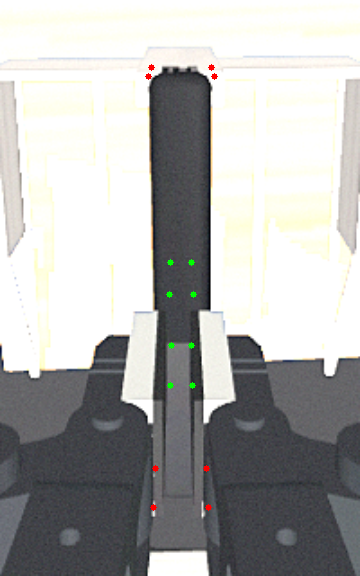

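```bash
python3 - <<'E'
from workcell import bot
from h import *
o=bot.get_obs(); T=cur(o); st(o)
w=bot.camera("wrist"); p=bot.camera("scene")
def tri(a,b):
    Pm=lambda c:np.array([[c["fx"],0,c["cx"]],[0,c["fy"],c["cy"]],[0,0,1]])@np.c_[c["R"],c["t"]]
    X=cv2.triangulatePoints(Pm(w),Pm(p),np.array(a,float).reshape(2,1),np.array(b,float).reshape(2,1)); X=(X[:3]/X[3]).ravel()
    print("world",X.round(4),"tool mm",(np.linalg.inv(T)@np.r_[X,1])[:3]*1e3, "reproj",proj(w,X)-a,proj(p,X)-b)
tri((338,293),(316,219)); tri((300,293),(322.5,216))
tri((320,175),(337,241))
E
```

```text
t 4.8 p [ 528.2 -124.9  119.1] rpy [-1.7997e+02 -1.0000e-02  9.1380e+01] q [-13.3   3.2  -3.4  83.5   0.   75.3] F [ 0.8  0.8 -0.2] op 4.8
world [ 0.5351 -0.1145  0.1298] tool mm [ 10.14477623   7.11164437 -10.70197417] reproj [[2.01880377 4.29757763]] [[0.47565298 0.27964408]]
world [ 0.5208 -0.1127  0.1315] tool mm [ 12.29949634  -7.12845133 -12.36820992] reproj [[0.43344063 0.84419119]] [[0.09560206 0.04951484]]
world [ 0.5238 -0.0718  0.0965] tool mm [53.18409291 -3.08129098 22.61556003] reproj [[-7.413586   -9.60382963]] [[-1.54931167 -0.31565151]]
```

Triangulation puts the closed fingertips about 11 mm behind the reported TCP, not 19 mm ahead, so the fingers closed above the bar. I'll open and re-approach about 30 mm lower, checking as I go.

>>> servo_tool([
  [[0,0,0,0,0,0],[0,0,0,0,0,0],[0,0,0,0,0,0],[0,0,0,0,0,0],[0,0,0,0,0,0]],
], gripper=60)

```text
time: 5.4
ee_pos: [0.5284, -0.1249, 0.1194]
tcp_rot: [180.0, 0.0, 91.4]
wrist_force: [1.1, 0.3, 0.3]
opening: 0.0598
```

>>> servo_tool([
  [[0,0,10,0,0,0],[0,0,10,0,0,0],[0,0,10,0,0,0],[0,0,8,0,0,0],[0,0,0,0,0,0]],
])

```text
time: 5.9
ee_pos: [0.5275, -0.1247, 0.0796]
tcp_rot: [-179.9, -0.0, 91.4]
wrist_force: [0.1, -0.1, 0.3]
opening: 0.0598
```

```bash
python3 - <<'E'
from workcell import bot
from h import *
o=bot.get_obs(); st(o); T=cur(o)
w=bot.camera("wrist"); p=bot.camera("scene")
a=np.clip(w["color"][120:440,160:480,::-1].astype(float)*2,0,255).astype("uint8")
b=np.clip(p["color"][120:270,240:390,::-1].astype(float)*2.5,0,255).astype("uint8")
cv2.imwrite("pics/x5.png",np.hstack([cv2.resize(a,(400,400)),cv2.resize(b,(400,400),interpolation=2)]))
E
```

```text
t 5.9 p [ 527.5 -124.7   79.6] rpy [-1.7986e+02 -4.0000e-02  9.1380e+01] q [-13.3   3.7  -7.2  79.2  -0.   75.3] F [ 0.1 -0.1  0.3] op 59.8
```

View pics/x5.png

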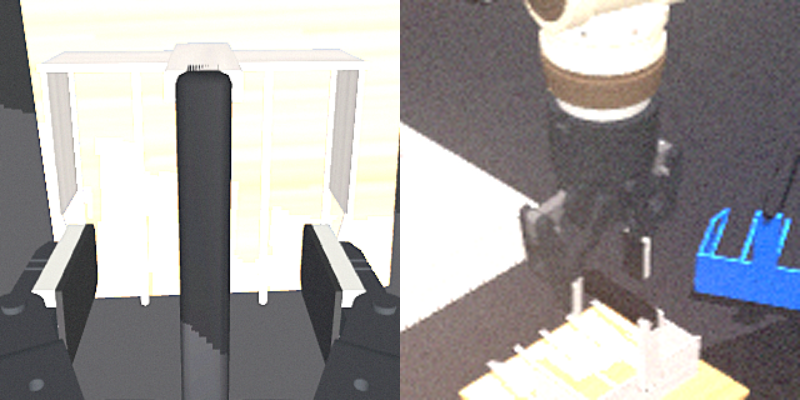

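>>> servo_tool([
  [[0,0,6,0,0,0],[0,0,6,0,0,0],[0,0,0,0,0,0],[0,0,0,0,0,0]],
])

```text
time: 6.4
ee_pos: [0.5282, -0.1249, 0.0692]
tcp_rot: [-180.0, -0.0, 91.4]
wrist_force: [0.3, -0.6, 0.4]
opening: 0.0603
```

>>> servo_tool([
  [[0,0,0,0,0,0],[0,0,0,0,0,0],[0,0,0,0,0,0],[0,0,0,0,0,0],[0,0,0,0,0,0]],
], gripper=5, newtons=60)

```text
time: 6.9
ee_pos: [0.5285, -0.1249, 0.0696]
tcp_rot: [180.0, 0.0, 91.4]
wrist_force: [-0.3, -0.5, 1.4]
opening: 0.0132
```

```bash
python3 - <<'E'
from workcell import bot
from h import *
o=bot.get_obs(); st(o); T=cur(o)
w=bot.camera("wrist"); p=bot.camera("scene")
a=np.clip(w["color"][120:440,160:480,::-1].astype(float)*2,0,255).astype("uint8")
b=np.clip(p["color"][120:270,240:390,::-1].astype(float)*2.5,0,255).astype("uint8")
cv2.imwrite("pics/x6.png",np.hstack([cv2.resize(a,(400,400)),cv2.resize(b,(400,400),interpolation=2)]))
E
```

```text
t 6.9 p [ 528.5 -124.9   69.6] rpy [1.7998e+02 1.0000e-02 9.1380e+01] q [-13.3   3.8  -8.2  78.   -0.   75.3] F [-0.3 -0.5  1.4] op 13.2
```

View pics/x6.png

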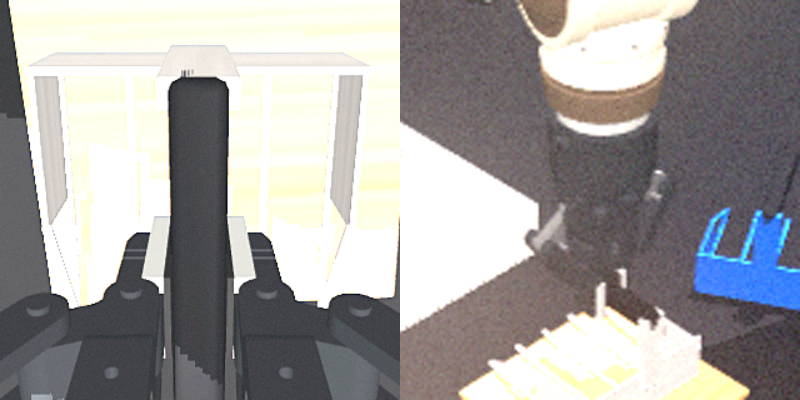

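Gripped, opening 13.2 mm. I'll firm the grip, lift and check.

>>> servo_tool([
  [[0,0,0,0,0,0],[0,0,0,0,0,0],[0,0,-4,0,0,0],[0,0,-8,0,0,0],[0,0,-12,0,0,0]],
], newtons=100)

```text
time: 7.5
ee_pos: [0.5278, -0.1247, 0.0933]
tcp_rot: [-179.9, -0.0, 91.4]
wrist_force: [0.3, 0.2, -1.9]
opening: 0.0124
```

>>> servo_tool([
  [[0,0,-20,0,0,0],[0,0,-25,0,0,0],[0,0,-25,0,0,0],[0,0,-15,0,0,0],[0,0,0,0,0,0]],
])

```text
time: 8.0
ee_pos: [0.5294, -0.1251, 0.1815]
tcp_rot: [179.8, 0.1, 91.4]
wrist_force: [0.2, 0.0, -1.5]
opening: 0.0124
```

```bash
python3 - <<'E'
from workcell import bot
from h import *
o=bot.get_obs(); st(o); T=cur(o)
w=bot.camera("wrist"); cv2.imwrite("pics/w7.png",np.clip(w["color"][:,:,::-1].astype(float)*1.5,0,255).astype("uint8"))
sc=T@np.linalg.inv(G(-9.2,0,61.6)); print(sc.round(4))
q=[(x,y,z) for x,z in ((.045,.098),(-.065,.098)) for y in (-.007,.007)]+[(.06,y,.0055) for y in (-.056,-.028,.028,.056)]+[(-.057,y,.041) for y in (-.056,.056)]
print(proj(w,[(sc@np.array([*a,1]))[:3] for a in q]).round(0).tolist())
b=S(.5799,.2288,0,-83.41)
B=b@S(-.112,-.004,0,0)@G(-9.2,0,61.6); B[2,3]=.18; print(B.round(3)); show(T,B,15)
E
```

```text
t 8.0 p [ 529.4 -125.1  181.5] rpy [1.7976e+02 6.0000e-02 9.1380e+01] q [-13.3   3.2   3.5  90.1  -0.   75.3] F [ 0.2  0.  -1.5] op 12.4
[[ 0.024   0.9997 -0.0042  0.5299]
 [-0.9997  0.024   0.001  -0.1344]
 [ 0.0011  0.0042  1.      0.1199]
 [ 0.      0.      0.      1.    ]]
[[300.0, 498.0], [341.0, 498.0], [295.0, 185.0], [347.0, 185.0], [222.0, 373.0], [271.0, 373.0], [369.0, 373.0], [418.0, 373.0], [183.0, 179.0], [458.0, 179.0]]
[[-0.115  0.993  0.     0.562]
 [ 0.993  0.115 -0.     0.349]
 [-0.     0.    -1.     0.18 ]
 [ 0.     0.     0.     1.   ]]
[[31.5,2.9,0.1,0.0003,0.0001,-0.0061],[31.5,3.2,0.1,0.0003,0.0001,-0.006],[31.5,3.3,0.0,0.0002,0.0001,-0.0061],[31.5,3.5,0.1,0.0003,0.0,-0.0061],[31.5,3.7,0.1,0.0003,0.0001,-0.006]]
[[31.4,3.9,0.1,0.0002,0.0001,-0.0061],[31.4,4.1,0.1,0.0003,0.0001,-0.0061],[31.4,4.2,0.1,0.0003,0.0001,-0.006],[31.3,4.5,0.1,0.0003,0.0001,-0.0061],[31.3,4.6,0.1,0.0002,0.0001,-0.0061]]
[[31.3,4.9,0.0,0.0003,0.0,-0.006],[31.3,5.0,0.1,0.0003,0.0001,-0.0061],[31.2,5.2,0.1,0.0003,0.0001,-0.0061],[31.2,5.4,0.1,0.0002,0.0001,-0.006],[31.2,5.6,0.1,0.0003,0.0001,-0.0061]]
```

View pics/w7.png

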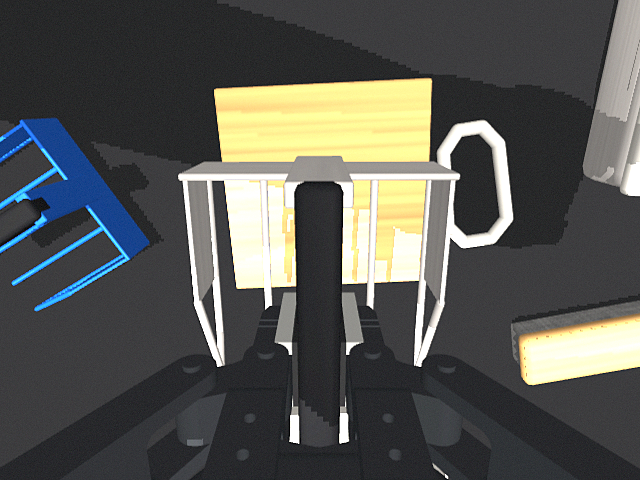

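>>> servo_tool([
  [[20,2.2,0,0,0,-0.006],[31.5,3.2,0,0,0,-0.006],[31.5,3.3,0,0,0,-0.006],[31.5,3.5,0,0,0,-0.006],[31.5,3.7,0,0,0,-0.006]],
])

```text
time: 8.55
ee_pos: [0.5383, 0.0228, 0.1772]
tcp_rot: [-179.9, -0.0, 93.1]
wrist_force: [0.2, -0.0, -2.7]
opening: 0.0126
```

>>> servo_tool([
  [[31.4,3.9,0,0,0,-0.006],[31.4,4.1,0,0,0,-0.006],[31.4,4.2,0,0,0,-0.006],[31.4,4.4,0,0,0,-0.006],[31.4,4.6,0,0,0,-0.006]],
])

```text
time: 9.05
ee_pos: [0.5491, 0.1808, 0.1771]
tcp_rot: [-179.9, 0.0, 94.8]
wrist_force: [1.5, 0.5, -2.1]
opening: 0.0125
```

>>> servo_tool([
  [[31.3,4.9,0,0,0,-0.006],[31.3,5.0,0,0,0,-0.006],[31.3,5.2,0,0,0,-0.006],[31.3,5.4,0,0,0,-0.006],[31.3,5.6,0,0,0,-0.006]],
])

```text
time: 9.55
ee_pos: [0.5601, 0.339, 0.1769]
tcp_rot: [-179.9, 0.0, 96.5]
wrist_force: [0.8, -0.1, -1.2]
opening: 0.0124
```

>>> servo_tool([
  [[11,0.5,0,0,0,0],[0,0,0,0,0,0],[0,0,0,0,0,0]],
])

```text
time: 9.85
ee_pos: [0.5596, 0.3481, 0.1777]
tcp_rot: [-179.9, 0.1, 96.5]
wrist_force: [-0.8, -0.0, -2.0]
opening: 0.0123
```

```bash
cat > look.py <<'E'
from workcell import bot
from h import *
import sys
o=bot.get_obs(); st(o); T=cur(o)
w=bot.camera("wrist"); p=bot.camera("scene")
a=np.clip(w["color"][:,:,::-1].astype(float)*1.4,0,255).astype("uint8")
b=np.clip(p["color"][200:480,240:600,::-1].astype(float)*1.4,0,255).astype("uint8")
b=cv2.resize(b,(800,622))[:600]
cv2.imwrite(f"pics/{sys.argv[1]}w.png",a);cv2.imwrite(f"pics/{sys.argv[1]}s.png",b)
E
python3 look.py a8; python3 - <<'E'
from workcell import bot
from h import *
o=bot.get_obs();T=cur(o)
w=bot.camera("wrist");im=np.clip(w["color"][:,:,::-1].astype(float)*1.4,0,255).astype("uint8").copy()
b=S(.5799,.2288,0,-83.41)
for q in [(-.184,.079,.045),(-.184,-.079,.045),(-.18,.075,.005),(-.18,-.075,.005),(.184,.079,.066),(.184,-.079,.066),(.14,.075,.005),(.14,-.075,.005)]:
    u,v=proj(w,(b@np.array([*q,1]))[:3])[0]; print(q,u.round(),v.round()); cv2.circle(im,(int(np.clip(u,-999,999)),int(np.clip(v,-999,999))),3,(0,0,255),-1)
cv2.imwrite("pics/w8.png",im)
E
```

```text
t 9.85 p [559.6 348.1 177.7] rpy [-1.7994e+02  5.0000e-02  9.6530e+01] q [ 31.9  19.9  22.5  92.7  -0.  115.4] F [-0.8 -0.  -2. ] op 12.3
(-0.184, 0.079, 0.045) 450.0 126.0
(-0.184, -0.079, 0.045) 208.0 126.0
(-0.18, 0.075, 0.005) 428.0 129.0
(-0.18, -0.075, 0.005) 227.0 129.0
(0.184, 0.079, 0.066) 419.0 567.0
(0.184, -0.079, 0.066) 236.0 567.0
(0.14, 0.075, 0.005) 403.0 468.0
(0.14, -0.075, 0.005) 249.0 468.0
```

View pics/w8.png

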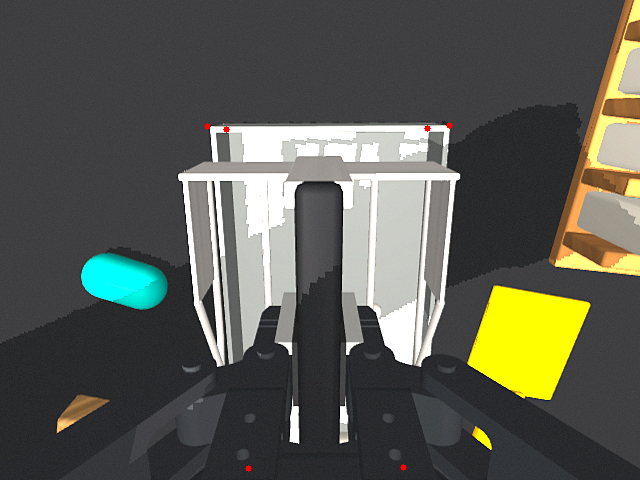

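View pics/a8s.png

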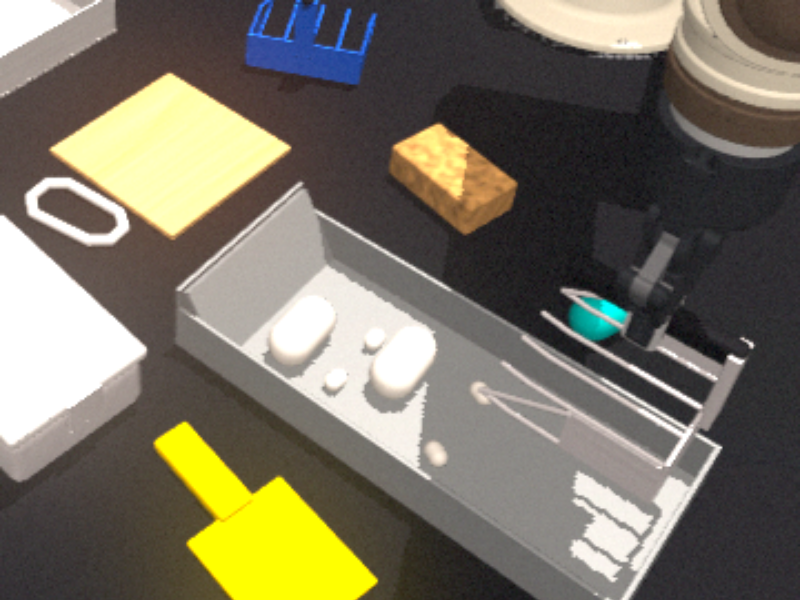

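```bash
cat > fit2.py <<'E'
exec(open("fit.py").read().split("h=79")[0])
from workcell import bot
w=bot.camera("wrist"); P["w"]=w; C["w"]=("w",0,0,1)
# rim crop for subpixel look
im=w["color"][105:145,190:470,::-1]; cv2.imwrite("pics/rim.png",cv2.resize(im,None,fx=2.8,fy=4,interpolation=0))
h=79
top=[("c1",(30,122),(-184,h,45)),("c1",(57,403),(-184,-h,45)),("c1",(678,30),(184,h,66)),("c1",(712,320),(184,-h,66)),("c1",(620,68),(140,75,5)),("c1",(645,308),(140,-75,5))]
ws=[("w",(212,127),(-184,-h,45)),("w",(449,124.5),(-184,h,45))]
sn=[("c4",(762,365),(-184,-h,45)),("c4",(33,155),(184,h,66)),("c4",(200,8),(184,-h,66))]
for nm,s in (("top",top),("top+w",top+ws),("all",top+ws+sn),("sn+w",sn+ws)):
    r,e=fit(s,0,[.58,.229,-1.45]); print(nm,np.round(r[:2],4),np.degrees(r[2]).round(2),e.tolist())
E
python3 fit2.py
```

```text
top [0.5801 0.2282] -83.33 [[-0.1, -0.2], [-0.4, 0.0], [0.3, 0.1], [0.4, -0.7], [-0.8, -0.4], [0.5, 3.9]]
top+w [0.5806 0.2289] -83.28 [[-0.5, -0.4], [-0.7, -0.1], [-0.1, -0.2], [0.1, -1.0], [-1.1, -0.6], [0.2, 3.6], [-3.9, -0.2], [0.9, 1.1]]
all [0.5807 0.2291] -83.26 [[-0.6, -0.4], [-0.8, -0.1], [-0.2, -0.2], [0.0, -1.0], [-1.2, -0.7], [0.1, 3.6], [-4.0, -0.4], [0.9, 0.8], [1.4, 0.1], [-1.7, -1.4], [-1.3, -1.0]]
sn+w [0.5816 0.2294] -83.08 [[1.2, 0.2], [-2.1, -0.7], [-1.8, -0.6], [-3.4, -0.3], [1.5, 0.1]]
```

View pics/rim.png

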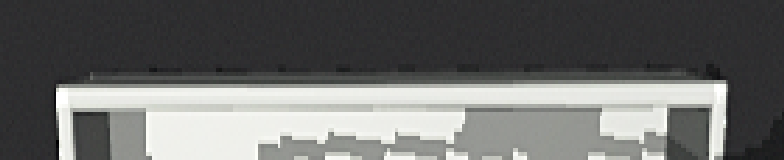

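```bash
cat >> h.py <<'E'
BIN=S(.5808,.2289,0,-83.2)
def binT(x,y,z,pitch=0,gx=-9.2,gz=61.6,tilt=0): return BIN@S(x,y,z,0,pitch)@G(gx,tilt,gz)
E
python3 - <<'E'
from workcell import bot
from h import *
o=bot.get_obs();T=cur(o);st(o)
B=binT(-.111,-.004,.012); print(B[:3,3]); show(T,B,5)
E
```

```text
t 10.05 p [560.1 347.8 178.7] rpy [179.99  -0.    96.46] q [ 31.8  19.8  22.5  92.7  -0.  115.4] F [-0.1 -0.3 -1.2] op 12.5
[0.56259598 0.34778084 0.0736    ]
[[-0.1,0.5,21.0,0.0,-0.0,-0.0012],[-0.0,0.5,21.0,0.0001,-0.0,-0.0012],[-0.1,0.5,21.0,0.0,-0.0,-0.0012],[-0.0,0.5,21.1,0.0001,-0.0,-0.0012],[-0.1,0.5,21.0,0.0,-0.0,-0.0012]]
```

>>> servo_tool([
  [[0,1.2,15,0,0,-0.002],[0,1.2,15,0,0,-0.002],[0,0,15,0,0,-0.002],[0,0,10,0,0,0],[0,0,0,0,0,0]],
])

```text
time: 10.55
ee_pos: [0.5616, 0.3484, 0.1213]
tcp_rot: [-179.8, 0.1, 96.9]
wrist_force: [0.1, 0.2, -2.7]
opening: 0.0123
```

```bash
python3 look.py a9
```

```text
t 10.55 p [561.6 348.4 121.3] rpy [-1.7984e+02  7.0000e-02  9.6850e+01] q [ 31.8  19.8  16.1  86.5   0.  115. ] F [ 0.1  0.2 -2.7] op 12.3
```

View pics/a9w.png

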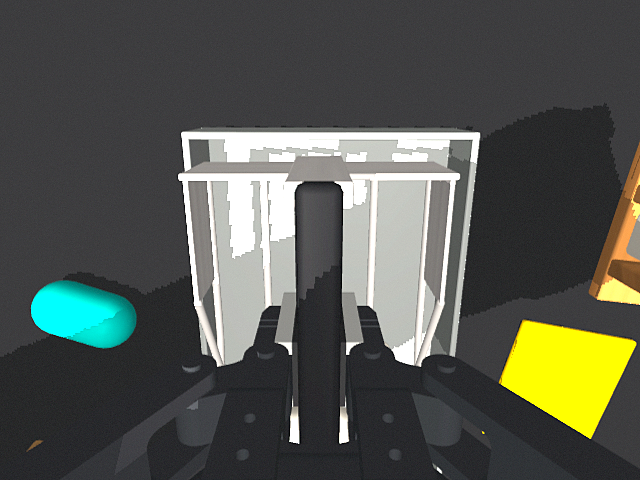

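View pics/a9s.png

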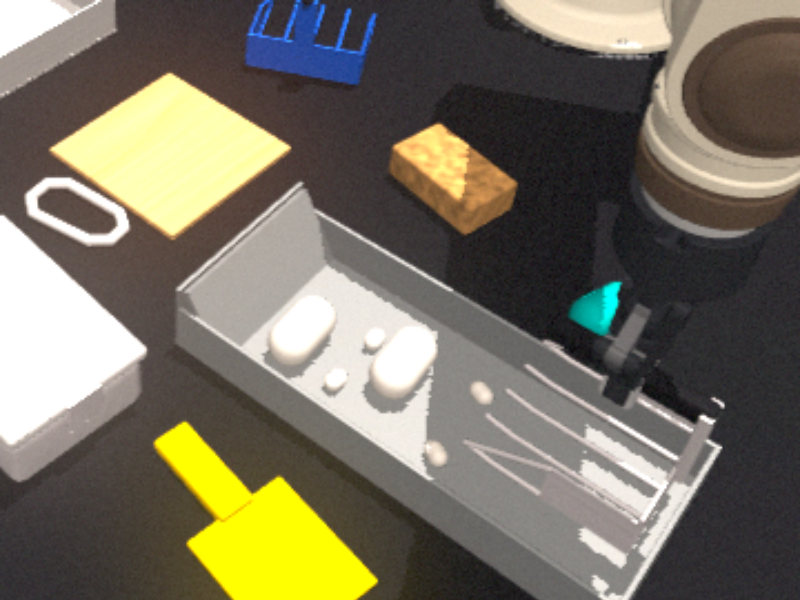

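>>> servo_tool([
  [[-1,1,12,0,0,0],[-1,0.5,12,0,0,0],[0,0,12,0,0,0],[0,0,7,0,0,0],[0,0,0,0,0,0]],
])

```text
time: 11.15
ee_pos: [0.5632, 0.3469, 0.0785]
tcp_rot: [-179.9, 0.1, 96.9]
wrist_force: [-0.4, -0.7, -2.2]
opening: 0.0123
```

```bash
python3 look.py a10
```

```text
t 11.15 p [563.2 346.9  78.5] rpy [-1.7986e+02  6.0000e-02  9.6880e+01] q [ 31.6  20.1  11.8  81.8  -0.  114.8] F [-0.4 -0.7 -2.2] op 12.3
```

View pics/a10w.png

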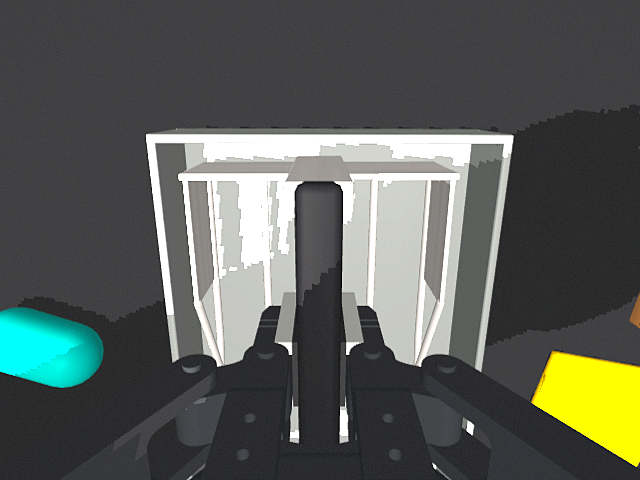

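View pics/a10s.png

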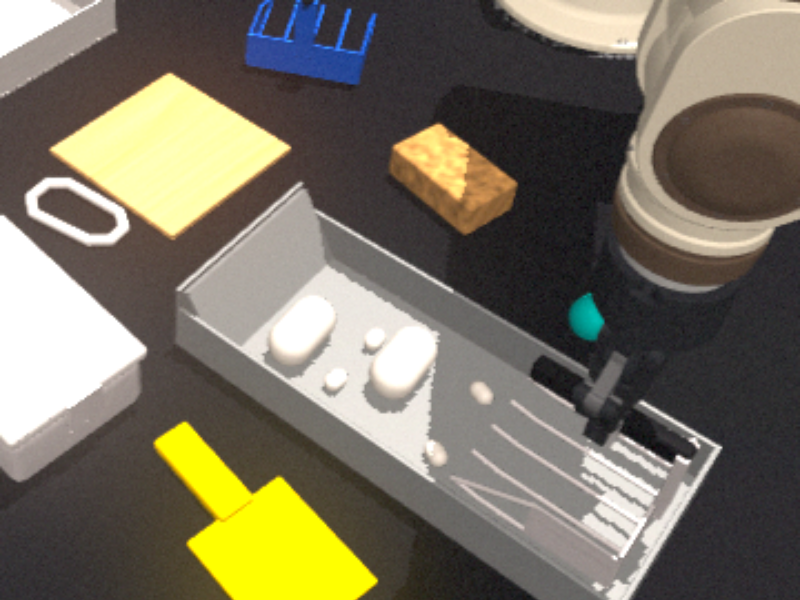

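>>> servo_tool([
  [[0,0,4,0,0,0],[0,0,4,0,0,0],[0,0,0,0,0,0],[0,0,0,0,0,0]],
])

```text
time: 11.65
ee_pos: [0.5639, 0.3473, 0.0723]
tcp_rot: [-180.0, 0.0, 96.9]
wrist_force: [0.1, 0.8, -2.3]
opening: 0.0125
```

>>> servo_tool([
  [[0,0,2,0,0,0],[0,0,0,0,0,0]],
])

```text
time: 11.85
ee_pos: [0.5639, 0.3474, 0.0702]
tcp_rot: [-180.0, 0.0, 96.9]
wrist_force: [0.6, 0.2, -1.5]
opening: 0.0126
```

>>> servo_tool([
  [[0,0,1,0,0,0],[0,0,0,0,0,0]],
])

```text
time: 12.05
ee_pos: [0.5639, 0.3474, 0.0693]
tcp_rot: [-180.0, 0.0, 96.9]
wrist_force: [-0.3, 0.7, -2.1]
opening: 0.0124
```

>>> servo_tool([
  [[0,0,1,0,0,0],[0,0,0,0,0,0]],
])

```text
time: 12.25
ee_pos: [0.5639, 0.3474, 0.0682]
tcp_rot: [-180.0, 0.0, 96.9]
wrist_force: [-0.2, -0.2, -1.4]
opening: 0.0125
```

>>> servo_tool([
  [[0,0,1,0,0,0],[0,0,0,0,0,0]],
])

```text
time: 12.45
ee_pos: [0.5639, 0.3474, 0.0672]
tcp_rot: [-180.0, 0.0, 96.9]
wrist_force: [-0.0, -0.2, -2.3]
opening: 0.0122
```

>>> servo_tool([
  [[0,0,1,0,0,0],[0,0,0,0,0,0]],
])

```text
time: 12.65
ee_pos: [0.5641, 0.3474, 0.0668]
tcp_rot: [180.0, -0.0, 96.9]
wrist_force: [-0.6, -1.7, 0.9]
opening: 0.0124
```

>>> servo_tool([
  [[-4,0,-0.5,0,0,0],[-7,0,0,0,0,0],[-7,0,0,0,0,0],[-7,0,0,0,0,0],[-7,0,0,0,0,0]],
])

```text
time: 13.15
ee_pos: [0.5679, 0.3147, 0.0668]
tcp_rot: [-180.0, 0.0, 96.9]
wrist_force: [0.7, -0.1, -1.8]
opening: 0.0126
```

>>> servo_tool([
  [[-6,0,0,0,0,0],[-6,0,0,0,0,0],[-6,0,0,0,0,0],[-6,0,0,0,0,0],[-6,0,0,0,0,0]],
])

```text
time: 13.65
ee_pos: [0.5715, 0.2853, 0.0669]
tcp_rot: [-180.0, 0.0, 96.9]
wrist_force: [0.3, -0.2, -1.7]
opening: 0.0124
```

```bash
python3 look.py a11
```

```text
t 13.65 p [571.5 285.3  66.9] rpy [-180.      0.     96.87] q [ 26.5  16.9   6.5  79.6   0.  109.7] F [ 0.3 -0.2 -1.7] op 12.4
```

View pics/a11s.png

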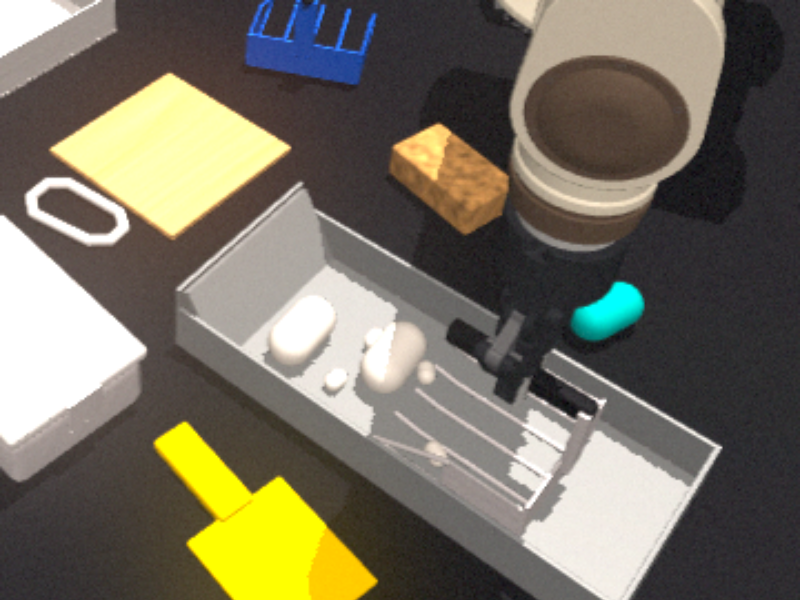

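>>> servo_tool([
  [[-5,0,0,0,0,0],[-5,0,0,0,0,0],[-5,0,0,0,0,0],[-5,0,0,0,0,0],[-5,0,0,0,0,0]],
])

```text
time: 14.25
ee_pos: [0.5744, 0.2606, 0.0669]
tcp_rot: [180.0, -0.0, 96.9]
wrist_force: [-1.2, 0.6, -2.6]
opening: 0.0126
```

>>> servo_tool([
  [[-5,0,0,0,0,0],[-5,0,0,0,0,0],[-5,0,0,0,0,0],[-5,0,0,0,0,0],[-5,0,0,0,0,0]],
])

```text
time: 14.75
ee_pos: [0.5774, 0.2358, 0.0669]
tcp_rot: [180.0, -0.0, 96.9]
wrist_force: [0.3, -0.3, -2.3]
opening: 0.0123
```

```bash
python3 look.py a12; python3 - <<'E'
from workcell import bot
from h import *
print((np.linalg.inv(BIN)@cur(bot.get_obs())@np.linalg.inv(G(-9.2,0,61.6)))[:3,3]*1e3)
E
```

```text
t 14.75 p [577.4 235.8  66.9] rpy [180.    -0.    96.87] q [ 22.2  14.8   3.9  79.1   0.  105.3] F [ 0.3 -0.3 -2.3] op 12.3
[ 2.24501282 -2.49423059  5.32984313]
```

View pics/a12s.png

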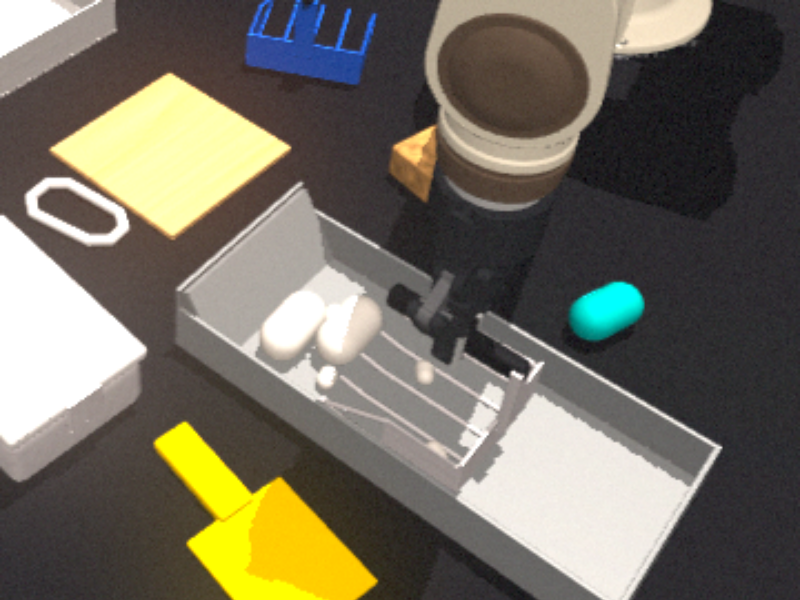

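>>> servo_tool([
  [[-5,0,0,0,0,0],[-5,0,0,0,0,0],[-5,0,0,0,0,0],[-5,0,0,0,0,0],[-5,0,0,0,0,0]],
])

```text
time: 15.35
ee_pos: [0.5804, 0.211, 0.0668]
tcp_rot: [-180.0, -0.0, 96.9]
wrist_force: [0.1, 0.9, -1.5]
opening: 0.0122
```

>>> servo_tool([
  [[-4,0,0,0,0,0],[-4,0,0,0,0,0],[-4,0,0,0,0,0],[-4,0,0,0,0,0],[-4,0,0,0,0,0]],
])

```text
time: 15.85
ee_pos: [0.5828, 0.1912, 0.0669]
tcp_rot: [180.0, 0.0, 96.9]
wrist_force: [-0.6, 1.0, -3.5]
opening: 0.0124
```

```bash
python3 look.py a13
```

```text
t 15.85 p [582.8 191.2  66.9] rpy [180.     0.    96.88] q [ 18.2  13.4   2.3  78.9  -0.  101.3] F [-0.6  1.  -3.5] op 12.4
```

View pics/a13s.png

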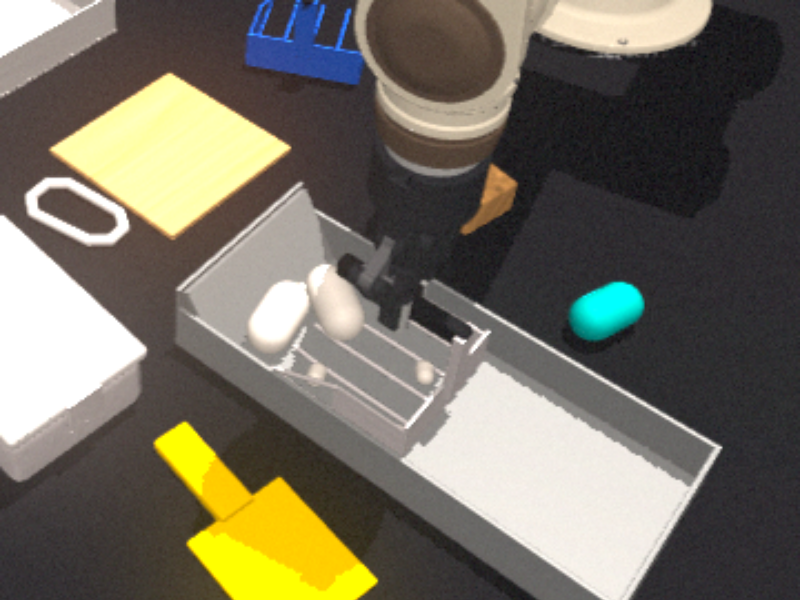

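>>> servo_tool([
  [[-3,0,0,0,0,0],[-3,0,0,0,0,0],[-3,0,0,0,0,0],[-3,0,0,0,0,0],[-3,0,0,0,0,0]],
])

```text
time: 16.45
ee_pos: [0.5846, 0.1764, 0.0669]
tcp_rot: [180.0, -0.0, 96.9]
wrist_force: [1.2, 0.7, -3.5]
opening: 0.0126
```

```bash
python3 look.py a14
```

```text
t 16.45 p [584.6 176.4  66.9] rpy [ 1.800e+02 -1.000e-02  9.688e+01] q [16.8 13.   1.8 78.8  0.  99.9] F [ 1.2  0.7 -3.5] op 12.6
```

View pics/a14s.png

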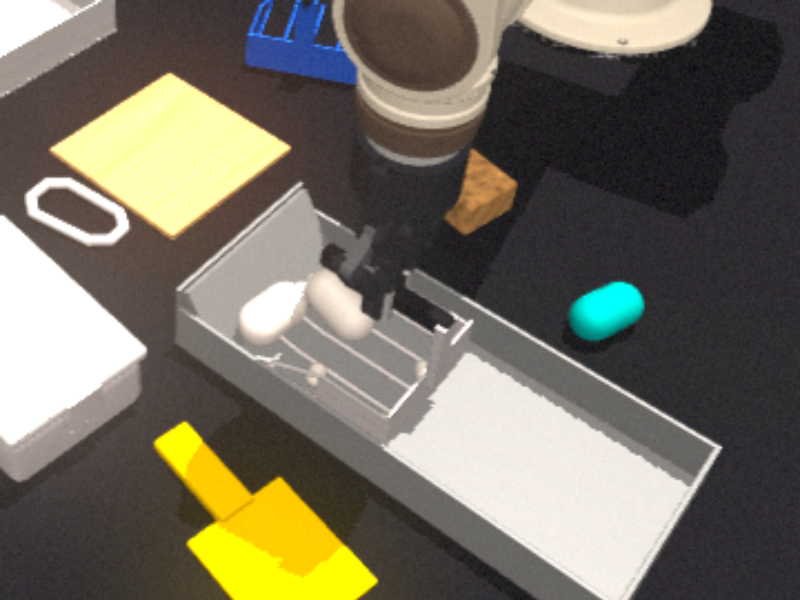

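View pics/a14w.png

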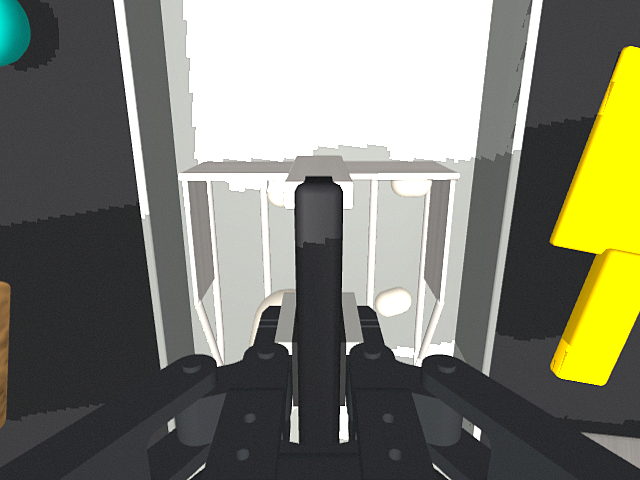

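```bash
python3 - <<'E'
from workcell import bot
from h import *
p=bot.camera("scene")
for uv,z in [((262,325),.023),((292,300),.025),((242,335),.023),((342,300),.027),((262,358),.0105),((318,375),.012)]:
    X=back(p,[240+uv[0]/2.222,200+uv[1]/2.222],z)[0]; print(uv,(np.linalg.inv(BIN)@np.r_[X,1])[:3]*1e3)
print((np.linalg.inv(BIN)@cur(bot.get_obs())@np.linalg.inv(G(-9.2,0,61.6)))[:3,3]*1e3)
t=bot.camera("top");cv2.imwrite("pics/t14.png",cv2.resize(np.clip(t["color"][170:300,100:300,::-1]*1.3,0,255).astype("uint8"),None,fx=4,fy=4,interpolation=2))
E
```

```text
(262, 325) [132.78268345  33.60744074  23.        ]
(292, 300) [129.54440775  -0.90515622  25.        ]
(242, 335) [138.35602972  51.71403381  23.        ]
(342, 300) [ 98.72520579 -25.93571634  27.        ]
(262, 358) [118.43243563  50.80806975  10.5       ]
(318, 375) [75.64739007 35.97174141 12.        ]
[61.7997198  -2.45162601  5.26461675]
```

View pics/t14.png

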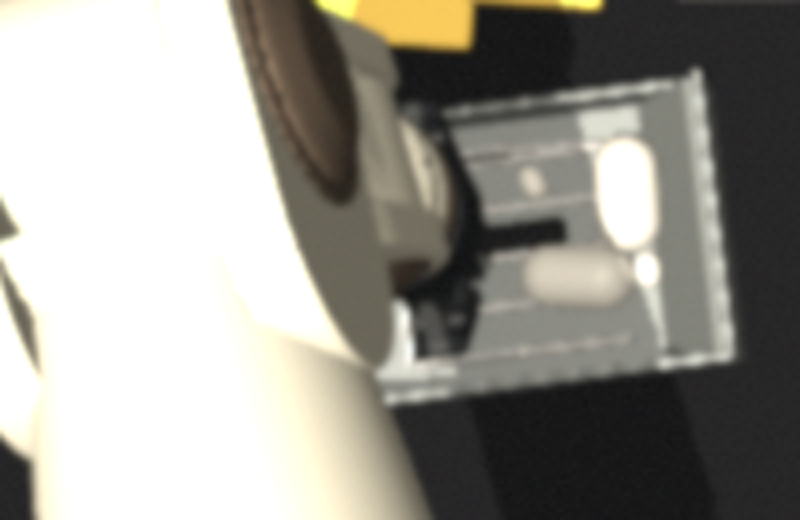

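>>> servo_tool([
  [[0,2,0,0,0,0],[0,2,0,0,0,0],[-1.5,2,0,0,0,0],[-3,0,0,0,0,0],[-3,0,0,0,0,0]],
])

```text
time: 17.15
ee_pos: [0.5915, 0.1697, 0.0668]
tcp_rot: [-180.0, 0.0, 96.9]
wrist_force: [-0.1, 0.6, -2.1]
opening: 0.0126
```

>>> servo_tool([
  [[-2,0,0,0,0,0],[-2,0,0,0,0,0],[-2,0,0,0,0,0],[0,0,0,0,0,0]],
])

```text
time: 17.55
ee_pos: [0.5922, 0.1636, 0.0669]
tcp_rot: [180.0, 0.0, 96.9]
wrist_force: [-0.3, 0.7, -2.5]
opening: 0.0125
```

```bash
cat > lt.py <<'E'
from workcell import bot
from h import *
import sys
t=bot.camera("top");cv2.imwrite(f"pics/{sys.argv[1]}t.png",cv2.resize(np.clip(t["color"][170:300,100:300,::-1]*1.3,0,255).astype("uint8"),None,fx=4,fy=4,interpolation=2))
print((np.linalg.inv(BIN)@cur(bot.get_obs())@np.linalg.inv(G(-9.2,0,61.6)))[:3,3]*1e3)
E
python3 look.py a15;python3 lt.py a15
```

```text
t 17.55 p [592.2 163.6  66.9] rpy [1.800e+02 1.000e-02 9.686e+01] q [15.4 13.5  2.4 78.9 -0.  98.6] F [-0.3  0.7 -2.5] op 12.5
[75.05371889  3.61605234  5.32501998]
```

View pics/a15t.png

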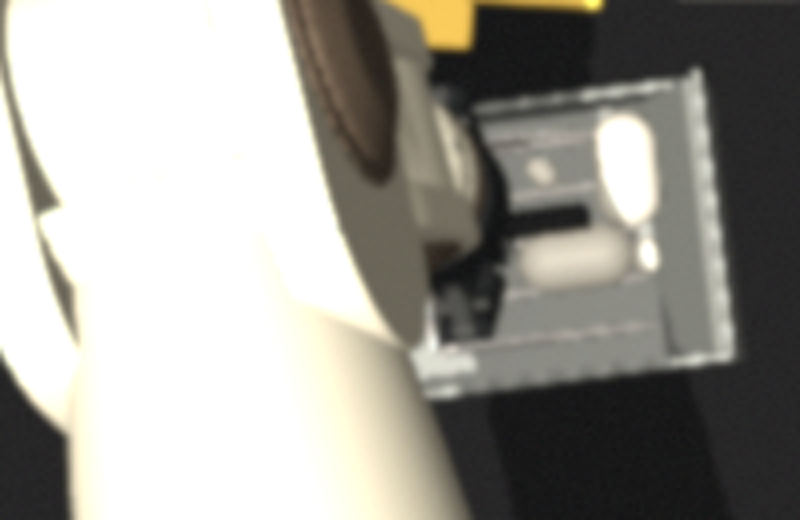

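View pics/a15s.png

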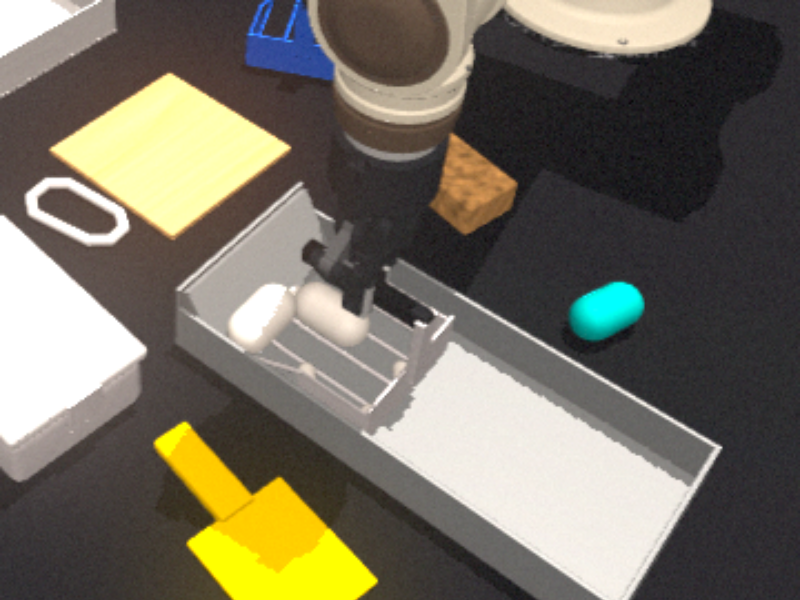

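```bash
cat > bp.py <<'E'
from workcell import bot
from h import *
def rep(items,sx=75,sy=3.6):
    t=bot.camera("top")
    for n,u,v,z in items:
        X=back(t,[100+(u+.5)/4-.5,170+(v+.5)/4-.5],z)[0]; b=(np.linalg.inv(BIN)@np.r_[X,1])[:3]*1e3; print(n,"bin",b.round(1))
E
python3 -c "
from bp import *
rep([('stub1 front',632,250,.025),('stub1 rear',522,258,.025),('stub2 +y end',622,115,.025),('stub2 -y end',636,222,.025),('chipD',648,255,.012),('handle end',588,218,.103),('side tip -y',650,325,.01),('side tip +y',600,138,.01),('foot -y',672,357,.005)])"
```

```text
stub1 front bin [131.  -10.8  25. ]
stub1 rear bin [68.8 -7.2 25. ]
stub2 +y end bin [134.4  66.4  25. ]
stub2 -y end bin [135.2   4.7  25. ]
chipD bin [138.  -13.4  12. ]
handle end bin [121.1   0.4 103. ]
side tip -y bin [134.1 -53.2  10. ]
side tip +y bin [118.2  57.6  10. ]
foot -y bin [143.8 -72.7   5. ]
```

>>> servo_tool([
  [[3,0,0,0,0,0],[4,0,0,0,0,0],[4,0,0,0,0,0],[5,0,0,0,0,0],[4,0,0,0,0,0]],
])

```text
time: 18.25
ee_pos: [0.5896, 0.1844, 0.0668]
tcp_rot: [-180.0, -0.0, 96.9]
wrist_force: [0.1, 0.1, -3.4]
opening: 0.0125
```

```bash
python3 lt.py a16; python3 look.py a16
```

```text
[53.97303996  3.51145336  5.23792061]
t 18.3 p [589.6 184.8  66.8] rpy [-1.800e+02 -2.000e-02  9.691e+01] q [ 17.4  14.    3.   79.    0.  100.5] F [-0.2  0.5 -2.1] op 12.6
```

View pics/a16t.png

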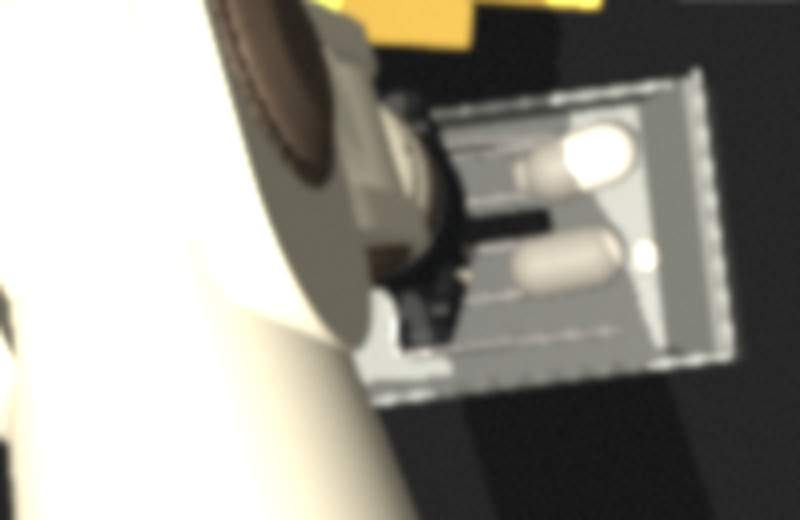

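View pics/a16s.png

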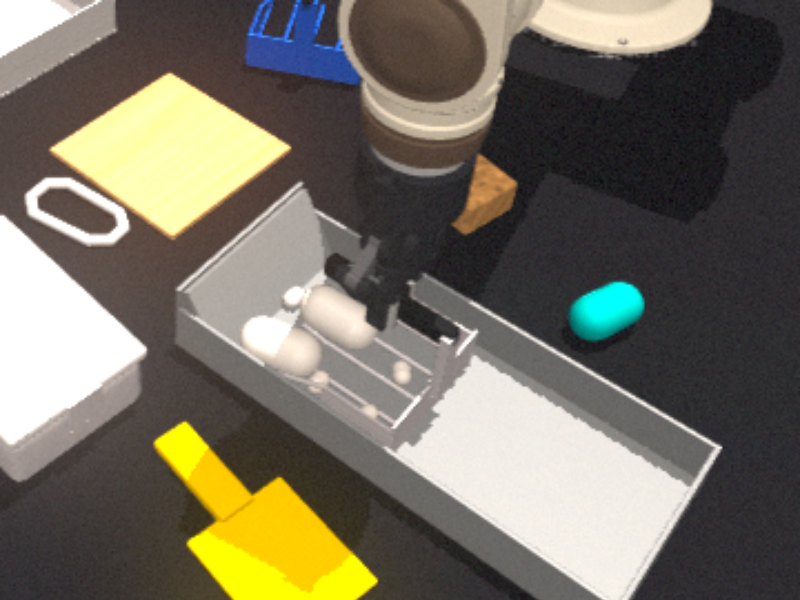

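```bash
python3 -c "
from bp import *
rep([('stub1 front',620,248,.023),('stub1 rear',512,262,.023),('stub2 front',635,148,.025),('stub2 rear',530,175,.025),('chipD',643,255,.012),('chipC',520,180,.012),('tip-y',617,330,.01)])"
```

```text
stub1 front bin [124.2  -8.5  23. ]
stub1 rear bin [62.5 -8.5 23. ]
stub2 front bin [139.6  46.7  25. ]
stub2 rear bin [78.6 39.1 25. ]
chipD bin [135.1 -13.   12. ]
chipC bin [70.1 39.  12. ]
tip-y bin [115.1 -53.6  10. ]
```

>>> servo_tool([
  [[-3,0,0,0,0,0],[-4,0,0,0,0,0],[-4,0,0,0,0,0],[-4,0,0,0,0,0],[-4,0,0,0,0,0]],
])

```text
time: 18.95
ee_pos: [0.5921, 0.1644, 0.0669]
tcp_rot: [180.0, 0.0, 96.9]
wrist_force: [-0.3, -0.2, -2.4]
opening: 0.0121
```

>>> servo_tool([
  [[-2,0,0,0,0,0],[-2,0,0,0,0,0],[0,0,0,0,0,0]],
])

```text
time: 19.25
ee_pos: [0.5925, 0.1607, 0.0669]
tcp_rot: [180.0, 0.0, 96.9]
wrist_force: [0.4, -0.1, -3.1]
opening: 0.0124
```

```bash
python3 lt.py a17; python3 look.py a17
```

```text
[78.15050947  3.61099914  5.28515034]
t 19.3 p [592.5 160.9  66.9] rpy [180.     0.    96.87] q [15.2 13.5  2.4 78.9 -0.  98.3] F [-0.4  0.3 -2.3] op 12.6
```

View pics/a17t.png

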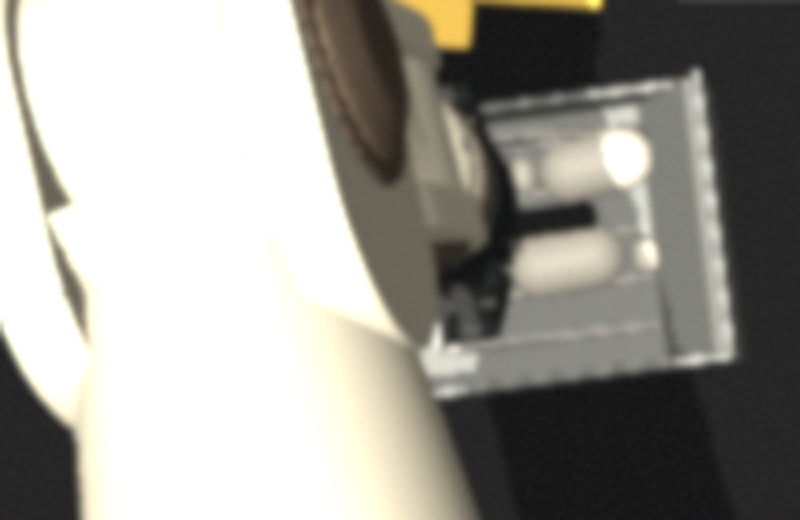

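View pics/a17s.png

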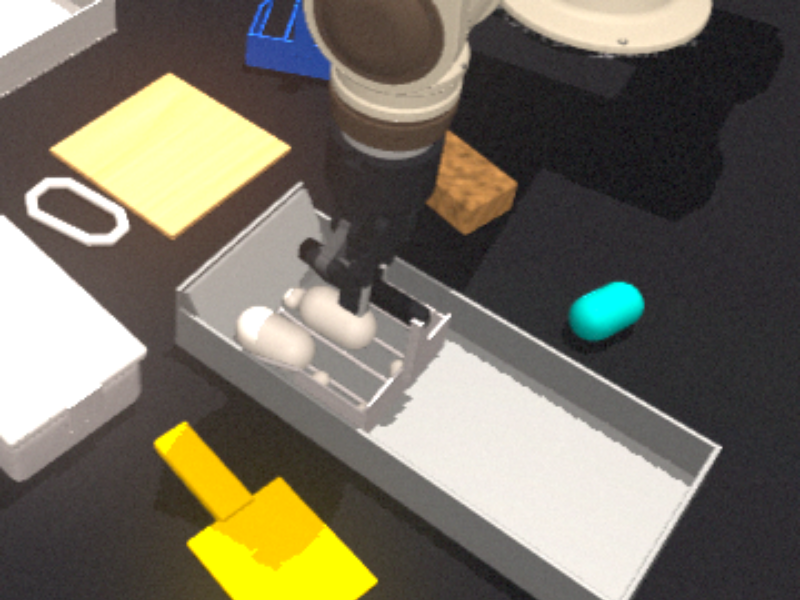

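```bash
python3 - <<'E'
from workcell import bot
from h import *
o=bot.get_obs();T=cur(o);out=[]
for i,a in enumerate([1.5,4.5,7.5,10.5,13.5,16.5,19.5,22.5,25,27]):
    r=np.radians(a); B=binT(.021+.057*np.cos(r),.0036,.0063+.057*np.sin(r)+i*.0005,-a)
    q,T=rows(T,B,1); out+=q
for i in range(0,10,5): print(out[i:i+5])
E
```

```text
[[1.6, 0.0, -2.2, 0.0, -0.0262, 0.0014], [3.2, 0.0, -3.0, 0.0, -0.0524, 0.0], [3.3, 0.0, -2.9, 0.0, -0.0524, 0.0], [3.2, 0.0, -2.9, 0.0, -0.0523, 0.0], [3.2, 0.0, -2.9, 0.0, -0.0524, 0.0]]
[[3.2, 0.0, -2.9, 0.0, -0.0523, -0.0], [3.1, 0.0, -2.9, 0.0, -0.0524, -0.0], [3.2, 0.0, -2.9, 0.0, -0.0524, -0.0], [2.5, 0.0, -2.5, 0.0, -0.0436, -0.0], [2.0, 0.0, -2.1, 0.0, -0.0349, -0.0]]
```

>>> servo_tool([
  [[1.6,0,-2.2,0,-0.026,0],[3.2,0,-3,0,-0.052,0],[3.3,0,-2.9,0,-0.052,0],[3.2,0,-2.9,0,-0.052,0],[3.2,0,-2.9,0,-0.052,0]],
])

```text
time: 19.9
ee_pos: [0.5907, 0.1771, 0.0799]
tcp_rot: [179.9, 13.6, 96.9]
wrist_force: [1.2, -0.1, -2.4]
opening: 0.0125
```

```bash
python3 lt.py a18; python3 look.py a18
```

```text
[74.82377813  3.64640672 21.91191105]
t 19.95 p [590.4 178.4  79.6] rpy [179.97  13.71  96.98] q [ 23.   17.2   7.4  84.  -13.2 106.5] F [-1.6  0.2 -3.3] op 12.7
```

View pics/a18s.png

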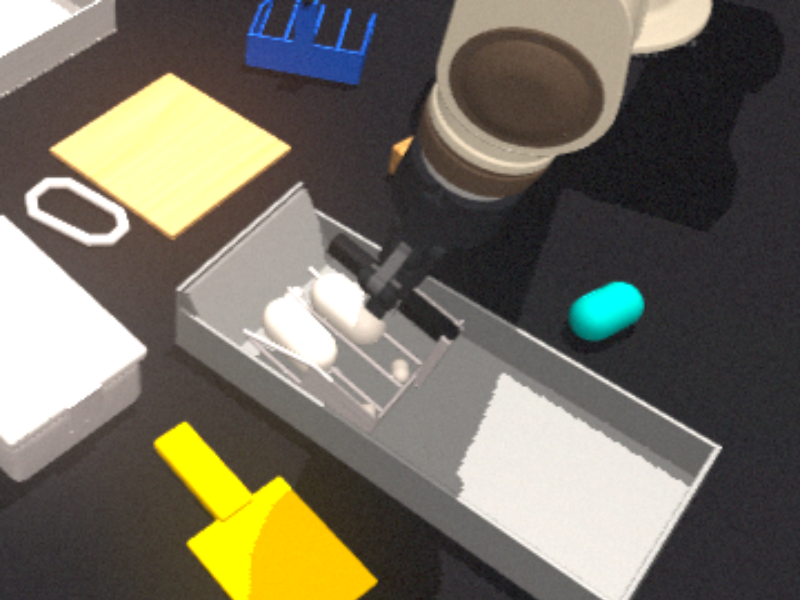

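Both stubs are moving back into the scoop. I'll continue tilting.

>>> servo_tool([
  [[3.2,0,-2.9,0,-0.052,0],[3.1,0,-2.9,0,-0.052,0],[3.2,0,-2.9,0,-0.052,0],[2.5,0,-2.5,0,-0.044,0],[2,0,-2.1,0,-0.035,0]],
])

```text
time: 20.55
ee_pos: [0.5885, 0.1939, 0.0874]
tcp_rot: [-180.0, 26.9, 96.9]
wrist_force: [0.1, 0.5, -3.3]
opening: 0.0124
```

```bash
python3 lt.py a19; python3 look.py a19
```

```text
[71.18731084  3.3149266  36.17732151]
t 20.6 p [588.2 194.5  86.9] rpy [-179.95   27.03   96.92] q [ 29.7  23.9  13.8  91.2 -24.7 115.3] F [-1.2 -0.1 -4.2] op 12.2
```

View pics/a19s.png

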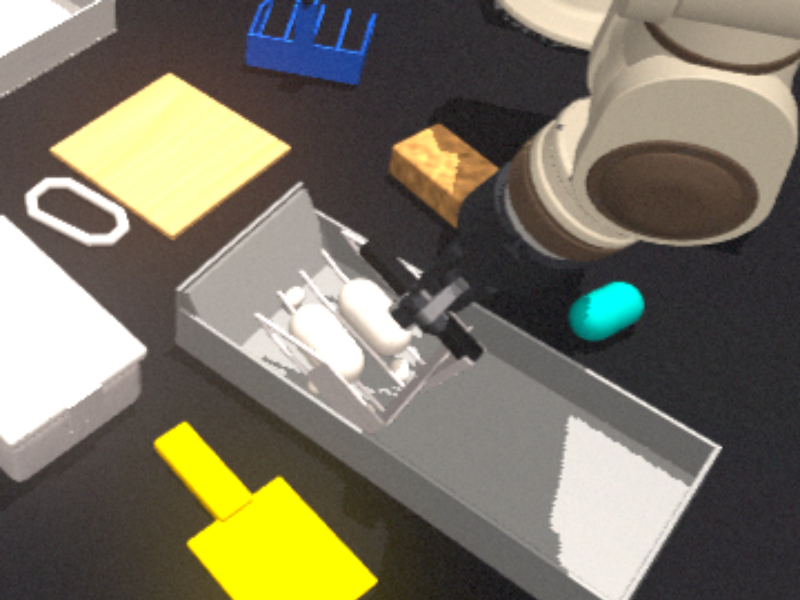

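View pics/a19t.png

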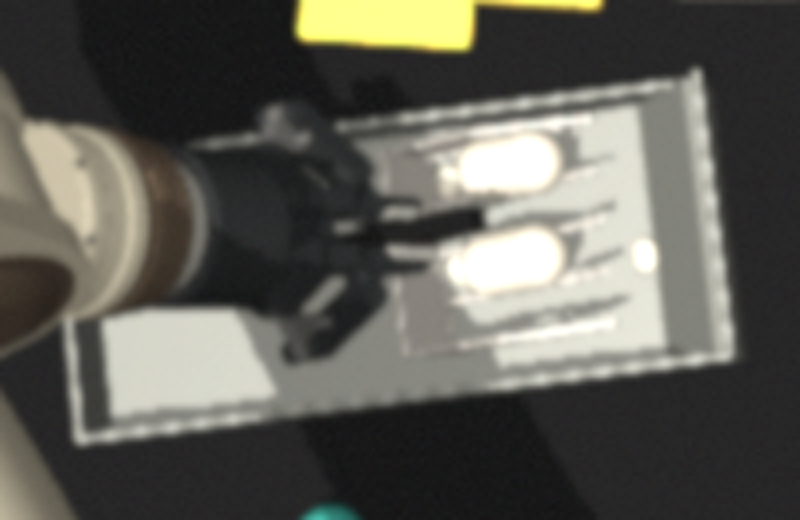

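View pics/a19w.png

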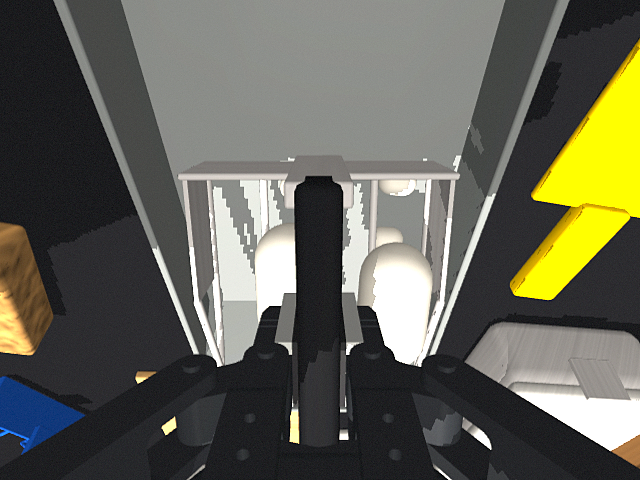

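>>> servo_tool([
  [[-2,0,-4,0,0,0],[-4,0,-8,0,0,0],[-5.4,0,-10.7,0,0,0],[-5.4,0,-10.7,0,0,0],[-4,0,-8,0,0,0]],
])

```text
time: 21.2
ee_pos: [0.5889, 0.194, 0.1359]
tcp_rot: [179.9, 26.8, 96.8]
wrist_force: [-0.2, 0.2, -3.0]
opening: 0.0125
```

```bash
python3 lt.py a20; python3 look.py a20
```

```text
[71.45190328  4.45988178 86.28733852]
t 21.25 p [589.2 194.2 137.1] rpy [179.79  26.8   96.77] q [ 29.6  23.2  18.6  96.2 -24.6 115.1] F [-0.4 -0.1 -2.1] op 12.3
```

View pics/a20s.png

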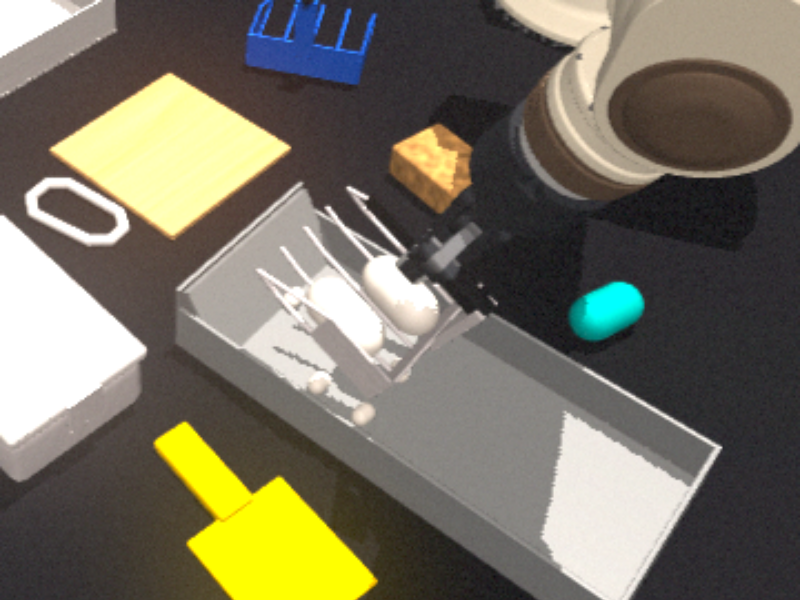

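View pics/a20w.png

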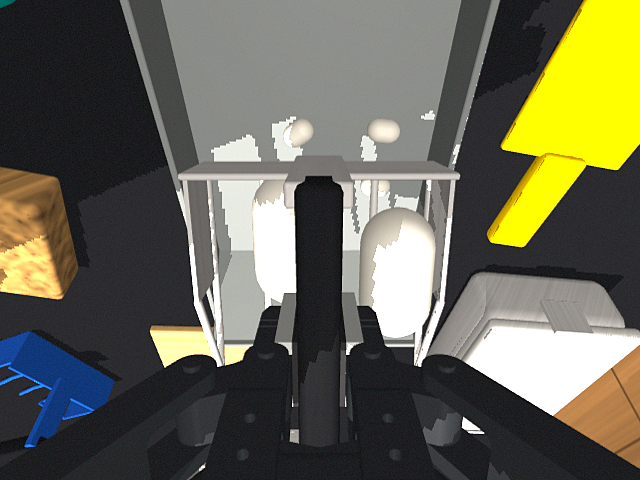

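```bash
cat >> h.py <<'E'
BOARD=(.5353,-.1138,-85.91)
E
python3 - <<'E'
from workcell import bot
from h import *
o=bot.get_obs();T=cur(o)
A=T.copy();A[2,3]+=.05
print("up");T=show(T,A,5)
a=S(BOARD[0],BOARD[1],.09,BOARD[2],-25)@G(-9.2,0,61.6); print(a[:3,3]); print("over"); T=show(T,a,20)
b=S(BOARD[0],BOARD[1],.04,BOARD[2],0)@G(-9.2,0,61.6); print("level");show(T,b,10)
E
```

```text
up
[[-4.5,0.0,-8.9,0.0,0.0,0.0],[-4.5,0.0,-8.9,0.0,0.0,0.0],[-4.5,0.0,-9.0,0.0,0.0,0.0],[-4.6,0.1,-8.9,0.0,0.0,0.0],[-4.5,-0.0,-8.9,0.0,0.0,0.0]]
[ 0.53284852 -0.07951622  0.14194047]
over
[[-10.9,-4.4,7.9,0.0011,0.0016,0.0022],[-10.8,-4.4,7.9,0.0012,0.0016,0.0021],[-11.0,-4.4,7.8,0.0011,0.0016,0.0022],[-10.9,-4.3,7.9,0.0011,0.0016,0.0021],[-10.9,-4.3,7.8,0.0012,0.0016,0.0022]]
[[-11.0,-4.3,7.8,0.0011,0.0016,0.0021],[-11.0,-4.2,7.8,0.0011,0.0015,0.0022],[-11.0,-4.2,7.8,0.0011,0.0016,0.0021],[-11.0,-4.2,7.8,0.0012,0.0016,0.0022],[-11.1,-4.1,7.8,0.0011,0.0016,0.0021]]
[[-11.1,-4.1,7.7,0.0011,0.0016,0.0022],[-11.1,-4.1,7.8,0.0012,0.0016,0.0021],[-11.1,-4.0,7.7,0.0011,0.0016,0.0022],[-11.1,-4.0,7.7,0.0011,0.0016,0.0021],[-11.2,-4.0,7.7,0.0012,0.0016,0.0022]]
[[-11.2,-3.9,7.7,0.0011,0.0016,0.0021],[-11.2,-3.9,7.7,0.0011,0.0016,0.0022],[-11.2,-3.9,7.7,0.0012,0.0016,0.0021],[-11.3,-3.8,7.6,0.0011,0.0016,0.0022],[-11.2,-3.8,7.7,0.0011,0.0015,0.0021]]
level
[[-0.6,-0.0,4.7,0.0,0.0436,0.0],[-0.8,-0.0,4.7,0.0,0.0437,0.0],[-0.9,-0.0,4.7,0.0,0.0436,0.0],[-1.2,-0.0,4.5,0.0,0.0437,0.0],[-1.4,-0.0,4.6,0.0,0.0436,0.0]]
[[-1.6,-0.0,4.5,0.0,0.0436,0.0],[-1.8,-0.0,4.4,0.0,0.0437,0.0],[-2.0,-0.0,4.3,0.0,0.0436,0.0],[-2.1,-0.0,4.2,0.0,0.0436,0.0],[-2.4,-0.0,4.2,0.0,0.0437,0.0]]
```

>>> servo_tool([
  [[-3,0,-6,0,0,0],[-4.5,0,-9,0,0,0],[-5.5,0,-10.7,0,0,0],[-5.5,0,-10.7,0,0,0],[-4,0,-8,0,0,0]],
])

```text
time: 21.85
ee_pos: [0.5887, 0.1941, 0.1853]
tcp_rot: [179.9, 26.8, 96.8]
wrist_force: [-0.2, 0.1, -2.8]
opening: 0.0125
```

```bash
python3 look.py a21; python3 lt.py a21; python3 - <<'E'
from workcell import bot
from h import *
o=bot.get_obs();T=cur(o)
a=S(BOARD[0],BOARD[1],.135,BOARD[2],-25)@G(-9.2,0,61.6); print(a[:3,3]); print("over"); T=show(T,a,20)
E
```

```text
t 21.85 p [588.7 194.1 185.3] rpy [179.92  26.85  96.84] q [ 29.6  23.5  24.3 101.7 -24.6 115.1] F [-0.2  0.1 -2.8] op 12.5
[ 71.42822362   4.00051073 133.5779692 ]
[ 0.53284852 -0.07951622  0.18694047]
over
[[-11.9,-4.4,5.9,0.0011,0.0016,0.0022],[-11.9,-4.4,5.8,0.0011,0.0016,0.0021],[-11.9,-4.4,5.8,0.0012,0.0016,0.0022],[-12.0,-4.3,5.9,0.0011,0.0016,0.0021],[-11.9,-4.3,5.8,0.0011,0.0016,0.0022]]
[[-12.0,-4.2,5.8,0.0011,0.0016,0.0021],[-12.0,-4.2,5.7,0.0012,0.0016,0.0022],[-12.0,-4.2,5.8,0.0011,0.0016,0.0021],[-12.0,-4.2,5.8,0.0011,0.0016,0.0022],[-12.1,-4.1,5.7,0.0011,0.0016,0.0022]]
[[-12.1,-4.1,5.7,0.0012,0.0016,0.0021],[-12.0,-4.1,5.7,0.0011,0.0016,0.0022],[-12.2,-4.0,5.7,0.0011,0.0016,0.0021],[-12.1,-4.0,5.7,0.0011,0.0016,0.0022],[-12.1,-4.0,5.6,0.0012,0.0016,0.0021]]
[[-12.2,-3.9,5.7,0.0011,0.0016,0.0022],[-12.2,-3.9,5.6,0.0011,0.0016,0.0022],[-12.1,-3.9,5.6,0.0011,0.0016,0.0021],[-12.3,-3.8,5.6,0.0012,0.0016,0.0022],[-12.2,-3.8,5.6,0.0011,0.0016,0.0021]]
```

View pics/a21s.png

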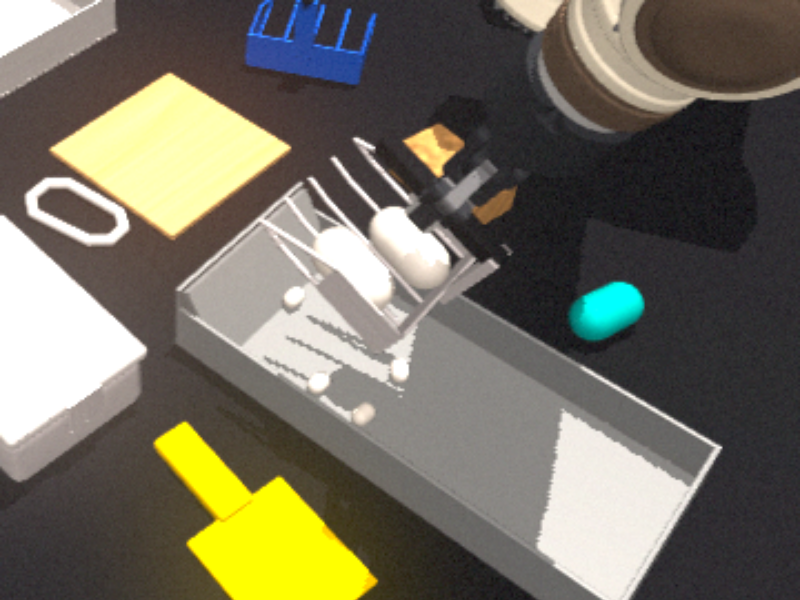

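View pics/a21t.png

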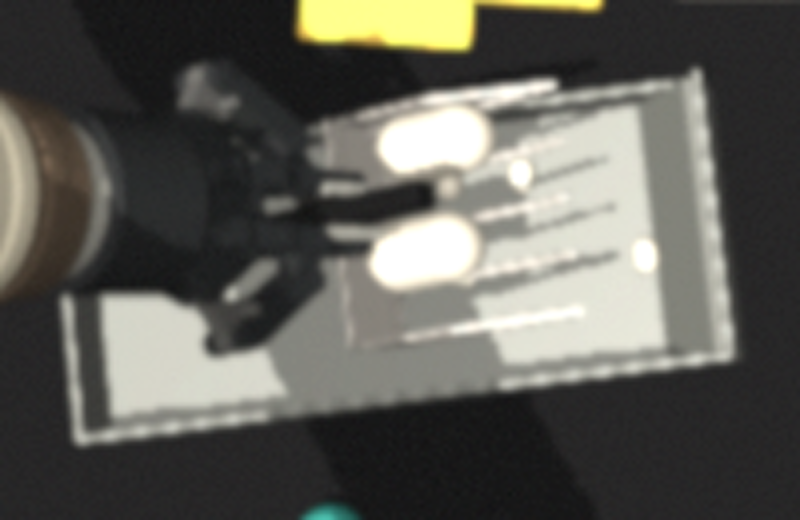

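All four chips are on the bin floor at (293,297), (318,382), (400,370) and (363,412), and both stubs are in the scoop. Next I'll carry it to the board.

>>> servo_tool([
  [[-6,-2,3,0,0.001,0.001],[-12,-4.4,5.8,0.001,0.002,0.002],[-18,-6.5,8.7,0.002,0.002,0.003],[-18,-6.5,8.7,0.002,0.002,0.003],[-18,-6.3,8.6,0.002,0.003,0.003]],
])

```text
time: 22.5
ee_pos: [0.5715, 0.1103, 0.184]
tcp_rot: [-179.9, 26.3, 96.1]
wrist_force: [-0.1, 0.2, -2.5]
opening: 0.0126
```

>>> servo_tool([
  [[-18,-6.3,8.6,0.002,0.002,0.003],[-18,-6.2,8.6,0.002,0.002,0.003],[-18,-6.2,8.6,0.002,0.002,0.003],[-18,-6.1,8.5,0.001,0.003,0.003],[-18,-6,8.5,0.002,0.002,0.003]],
])

```text
time: 23.0
ee_pos: [0.5505, 0.0081, 0.1852]
tcp_rot: [-179.8, 25.7, 95.2]
wrist_force: [0.3, -0.9, -3.1]
opening: 0.0121
```

>>> servo_tool([
  [[-18,-6,8.4,0.002,0.002,0.003],[-18,-5.9,8.4,0.002,0.002,0.003],[-18,-5.8,8.4,0.001,0.002,0.003],[-14,-4.4,6.5,0.001,0.002,0.003],[-7,-2,3.2,0.001,0.001,0.001]],
])

```text
time: 23.5
ee_pos: [0.5334, -0.0764, 0.1865]
tcp_rot: [-179.8, 25.2, 94.3]
wrist_force: [0.8, 0.6, -3.4]
opening: 0.0121
```

```bash
python3 - <<'E'
from workcell import bot
from h import *
o=bot.get_obs();T=cur(o);st(o)
a=S(BOARD[0],BOARD[1],.08,BOARD[2],-25)@G(-9.2,0,61.6); print(a[:3,3]); T=show(T,a,5)
b=S(BOARD[0],BOARD[1],.025,BOARD[2],0)@G(-9.2,0,61.6); print("level");show(T,b,10)
E
```

```text
t 23.5 p [533.4 -76.4 186.5] rpy [-179.77   25.16   94.26] q [  5.2   1.3  -1.   88.4 -25.2  91.1] F [ 0.8  0.6 -3.4] op 12.1
[ 0.53284852 -0.07951622  0.13194047]
[[4.1,-0.1,10.1,-0.0005,0.0006,0.0005],[4.1,-0.1,10.2,-0.0006,0.0005,0.0005],[4.1,-0.2,10.1,-0.0005,0.0006,0.0006],[4.0,-0.1,10.2,-0.0006,0.0005,0.0005],[4.1,-0.2,10.1,-0.0005,0.0006,0.0005]]
level
[[-0.4,0.0,5.2,-0.0,0.0436,0.0],[-0.6,0.0,5.1,-0.0,0.0437,0.0],[-0.8,0.0,5.2,-0.0,0.0436,0.0],[-1.0,0.0,5.0,-0.0,0.0436,0.0],[-1.3,0.0,5.1,-0.0,0.0437,0.0]]
[[-1.4,0.0,4.9,-0.0,0.0436,0.0],[-1.7,0.0,4.9,-0.0,0.0436,0.0],[-1.9,0.0,4.9,-0.0,0.0437,0.0],[-2.2,0.0,4.7,-0.0,0.0436,0.0],[-2.3,0.0,4.6,-0.0,0.0436,0.0]]
```

>>> servo_tool([
  [[4.1,-0.1,10.1,0,0.001,0],[4.1,-0.1,10.1,0,0,0],[4.1,-0.1,10.1,0,0,0],[4.1,-0.2,10.1,0,0.001,0],[4.1,-0.2,10.1,0,0,0]],
])

```text
time: 24.0
ee_pos: [0.5334, -0.0775, 0.1308]
tcp_rot: [-179.7, 25.0, 94.4]
wrist_force: [0.5, 0.4, -3.2]
opening: 0.0124
```

>>> servo_tool([
  [[-0.4,0,5.2,0,0.044,0],[-0.6,0,5.1,0,0.044,0],[-0.8,0,5.2,0,0.044,0],[-1.0,0,5,0,0.044,0],[-1.3,0,5.1,0,0.044,0]],
])

```text
time: 24.5
ee_pos: [0.5344, -0.0904, 0.1088]
tcp_rot: [-179.8, 12.3, 94.3]
wrist_force: [0.0, 0.2, -4.1]
opening: 0.0124
```

>>> servo_tool([
  [[-1.4,0,4.9,0,0.044,0],[-1.7,0,4.9,0,0.044,0],[-1.9,0,4.9,0,0.044,0],[-2.2,0,4.7,0,0.044,0],[-2.3,0,4.6,0,0.042,0]],
])

```text
time: 25.0
ee_pos: [0.5352, -0.1031, 0.0861]
tcp_rot: [-179.8, -0.1, 94.3]
wrist_force: [0.1, 0.1, -3.3]
opening: 0.0127
```

>>> servo_tool([
  [[0,0,0,0,0,0],[0,0,0,0,0,0]],
])

```text
time: 25.2
ee_pos: [0.5351, -0.1032, 0.0865]
tcp_rot: [-179.8, 0.0, 94.2]
wrist_force: [-0.0, -0.1, -2.6]
opening: 0.0125
```

```bash
cat > lb.py <<'E'
from workcell import bot
from h import *
import sys
o=bot.get_obs();T=cur(o);st(o)
w=bot.camera("wrist");p=bot.camera("scene");t=bot.camera("top")
g=lambda im:np.clip(im[:,:,::-1]*1.4,0,255).astype("uint8")
cv2.imwrite(f"pics/{sys.argv[1]}w.png",g(w["color"]))
a=cv2.resize(g(p["color"][110:310,150:400]),None,fx=3.1,fy=3,interpolation=2);cv2.imwrite(f"pics/{sys.argv[1]}s.png",a)
a=cv2.resize(g(t["color"][180:310,300:540]),None,fx=3.3,fy=3.3,interpolation=2);cv2.imwrite(f"pics/{sys.argv[1]}t.png",a)
E
python3 lb.py b1; python3 - <<'E'
from workcell import bot
from h import *
o=bot.get_obs();T=cur(o)
b=S(BOARD[0],BOARD[1],.008,BOARD[2],0)@G(-9.2,0,61.6);show(T,b,2)
E
```

```text
t 25.2 p [ 535.1 -103.2   86.5] rpy [-1.7977e+02  1.0000e-02  9.4210e+01] q [-10.9   4.   -6.1  80.1  -0.1  74.9] F [-0.  -0.1 -2.6] op 12.5
[[-1.0,-0.4,8.8,-0.0014,-0.0,0.0017],[-0.9,-0.4,8.7,-0.0015,-0.0001,0.0016]]
```

View pics/b1s.png

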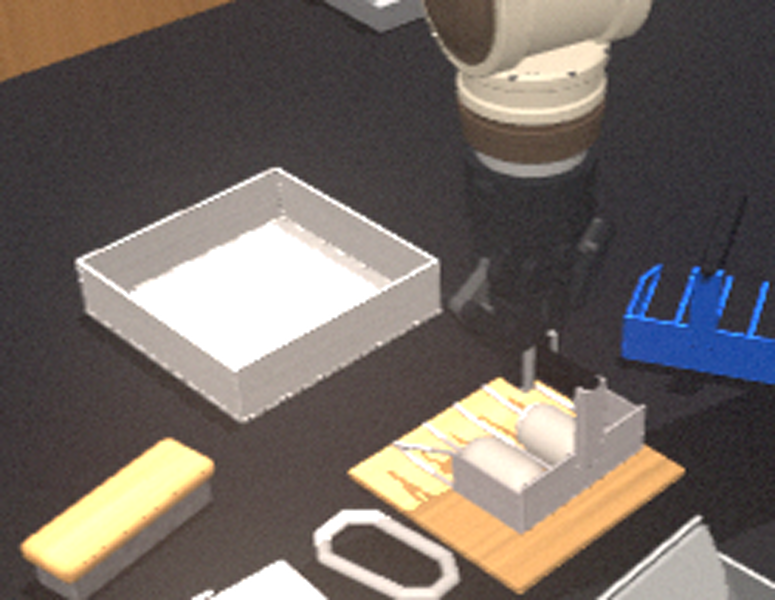

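View pics/b1w.png

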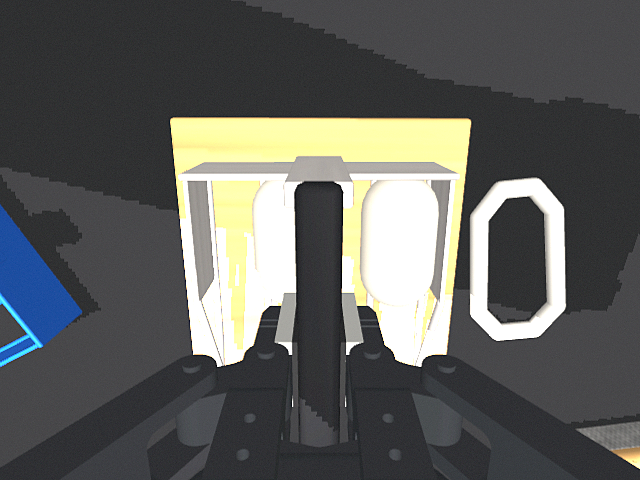

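Both stubs sit against the rear wall. I'll lower the last 17 mm gently.

>>> servo_tool([
  [[-0.7,-0.3,5,-0.001,0,0.001],[-0.7,-0.3,5,-0.001,0,0.001],[-0.5,-0.2,3.5,-0.001,0,0.001],[0,0,1.5,0,0,0],[0,0,0,0,0,0]],
])

```text
time: 25.85
ee_pos: [0.5344, -0.105, 0.0717]
tcp_rot: [-180.0, -0.1, 94.1]
wrist_force: [0.3, 0.3, -2.4]
opening: 0.0122
```

>>> servo_tool([
  [[0,0,1,0,0,0],[0,0,0.8,0,0,0],[0,0,0,0,0,0]],
])

```text
time: 26.15
ee_pos: [0.5346, -0.105, 0.0702]
tcp_rot: [-180.0, -0.1, 94.1]
wrist_force: [0.2, 0.1, -2.8]
opening: 0.0122
```

>>> servo_tool([
  [[0,0,0.7,0,0,0],[0,0,0,0,0,0]],
])

```text
time: 26.35
ee_pos: [0.5347, -0.105, 0.0697]
tcp_rot: [180.0, -0.0, 94.1]
wrist_force: [-0.9, 0.1, -0.5]
opening: 0.0123
```

>>> servo_tool([
  [[0,0,0.5,0,0,0],[0,0,0,0,0,0]],
])

```text
time: 26.55
ee_pos: [0.5348, -0.105, 0.0697]
tcp_rot: [180.0, -0.0, 94.1]
wrist_force: [-2.8, 0.5, 4.6]
opening: 0.0122
```

>>> servo_tool([
  [[0,0,-0.3,0,0,0],[0,0,0,0,0,0],[0,0,0,0,0,0],[0,0,0,0,0,0],[0,0,0,0,0,0]],
], gripper=55)

```text
time: 27.05
ee_pos: [0.5346, -0.105, 0.0692]
tcp_rot: [-180.0, -0.1, 94.1]
wrist_force: [0.1, -0.2, 0.3]
opening: 0.0549
```

>>> servo_tool([
  [[0,0,-10,0,0,0],[0,0,-20,0,0,0],[0,0,-25,0,0,0],[0,0,-25,0,0,0],[0,0,-10,0,0,0]],
])

```text
time: 27.55
ee_pos: [0.5355, -0.1053, 0.1625]
tcp_rot: [179.8, 0.0, 94.1]
wrist_force: [0.7, -0.2, 0.7]
opening: 0.0549
```

```bash
python3 lb.py b2
```

```text
t 27.55 p [ 535.5 -105.3  162.5] rpy [179.8    0.    94.06] q [-11.1   3.4   1.6  88.    0.   74.8] F [ 0.7 -0.2  0.7] op 54.9
```

View pics/b2w.png

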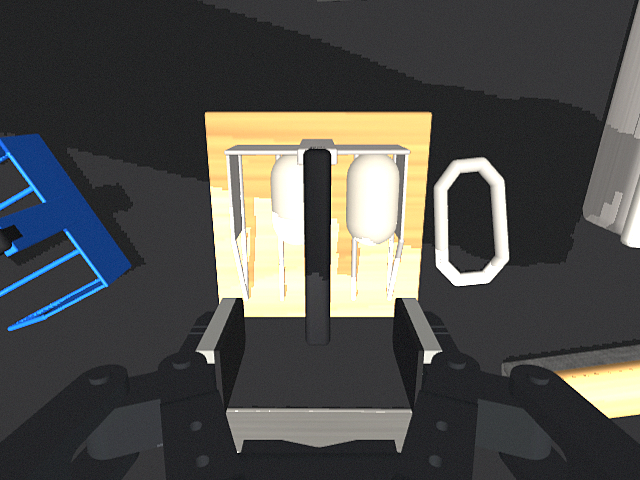

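View pics/b2s.png

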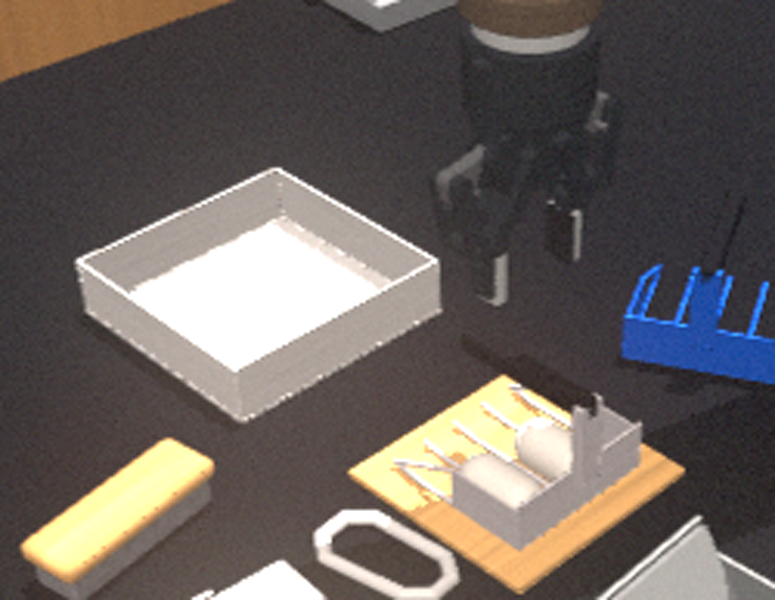

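```bash
python3 - <<'E'
from workcell import bot
from h import *
o=bot.get_obs();T=cur(o)
p=bot.camera("scene")
x0,y0,k=270,60,4.5
im=np.clip(p["color"][60:220,270:430,::-1]*3.0,0,255).astype("uint8");im=cv2.resize(im,None,fx=k,fy=k,interpolation=2)
for z,c in ((0,(0,255,0)),(-30,(255,255,0)),(-54,(0,0,255)),(-84,(255,0,255)),(-120,(0,255,255))):
    pts=[]
    for sx,sy in ((1,1),(1,-1),(-1,-1),(-1,1)):
        h=(38,42.5) if z<=-54 else (11,27)
        pts.append((T@np.array([sx*h[0]/1e3,sy*h[1]/1e3,z/1e3,1]))[:3])
    q=((proj(p,pts)-[x0,y0]+.5)*k).astype(int); cv2.polylines(im,[q],True,c,1)
cv2.imwrite("pics/body.png",im[:600])
E
```

```text
(no output)
```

View pics/body.png

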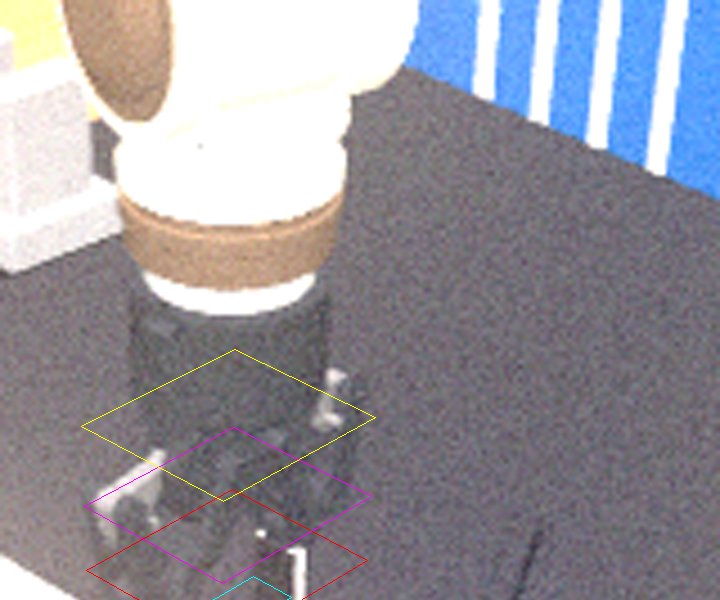

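```bash
cat > kin.py <<'E'
from h import *
from scipy.optimize import least_squares
D="""-75.975,5.012,10.033,95.1,0,90|133.3,-533.6,223.7|180,0,14.03
-13.1,3.6,5.9,92.4,0,75.4|528.5,-123.5,199.6|180,0,91.44
-13.3,3.4,-5.4,81.2,0,75.3|528.5,-124.9,98.6|180,0,91.38
-13.3,3.8,-8.2,78,0,75.3|528.5,-124.9,69.6|180,0,91.38
31.9,19.9,22.5,92.7,0,115.4|559.6,348.1,177.7|-180,0,96.53
31.8,19.8,16.1,86.5,0,115|561.6,348.4,121.3|-180,0,96.85
31.6,20.1,11.8,81.8,0,114.8|563.2,346.9,78.5|-180,0,96.88
22.2,14.8,3.9,79.1,0,105.3|577.4,235.8,66.9|180,0,96.87
15.2,13.5,2.4,78.9,0,98.3|592.5,160.9,66.9|180,0,96.87
23,17.2,7.4,84,-13.2,106.5|590.4,178.4,79.6|179.97,13.71,96.98
29.7,23.9,13.8,91.2,-24.7,115.3|588.2,194.5,86.9|-179.95,27.03,96.92
29.6,23.5,24.3,101.7,-24.6,115.1|588.7,194.1,185.3|179.92,26.85,96.84
5.2,1.3,-1,88.4,-25.2,91.1|533.4,-76.4,186.5|-179.77,25.16,94.26
-11.1,3.4,1.6,88,0,74.8|535.5,-105.3,162.5|179.8,0,94.06"""
Q,Pp,Rr=[],[],[]
for l in D.split("\n"):
    a,b,c=[np.array(list(map(float,s.split(",")))) for s in l.split("|")]; Q.append(a);Pp.append(b/1e3);Rr.append(Ro.from_euler("xyz",c,degrees=True))
rz=lambda a:Ro.from_euler("z",a,degrees=True); ry=lambda a:Ro.from_euler("y",a,degrees=True)
S5,S6=1,1
def fk(q,P,s5,s6):
    h,a1,L2,L3,be,Lw,Lt,dy,w0,r0=P
    base=rz(q[0])
    e=np.radians(q[2]-q[1]+be); t=np.radians(q[1])
    w=np.array([a1+L2*np.sin(t)+L3*np.cos(e),dy,h+L2*np.cos(t)+L3*np.sin(e)])
    # tool dir: local x rotated by pitch phi (y axis, phi=90 -> down)
    R4=base*ry(q[1]-q[2]+q[3]+w0)
    R5=R4*rz(s5*q[4])
    R=R5*Ro.from_euler("x",s6*q[5],degrees=True)*Ro.from_matrix([[0,0,1],[0,-1,0],[1,0,0]]).__mul__(Ro.from_euler("z",r0,degrees=True))
    p=base.apply(w)+R4.apply([Lw,0,0])+R5.apply([Lt,0,0])
    return p,R
best=None
for s5 in (1,-1):
  for s6 in (1,-1):
    def f(P):
        r=[]
        for q,p,R in zip(Q,Pp,Rr):
            a,b=fk(q,P,s5,s6); r+=list((a-p)*1e3)+list((b.inv()*R).as_rotvec()*200)
        return np.array(r)
    for r0 in (0,90,180,-90):
        s=least_squares(f,[.3,0,.4,.5,0,.1,.2,0,0,r0],loss="soft_l1")
        if best is None or s.cost<best[0]: best=(s.cost,s.x,s5,s6,f(s.x))
C,PP,S5,S6,res=best
LO=np.array([-179.16,-48.56,-65.8,-126.05,-82.76,-180]);HI=np.array([179.16,103.87,70.77,130.52,87.17,180])
def ik(T,q0):
    Rt=Ro.from_matrix(T[:3,:3])
    def g(q):
        a,b=fk(q,PP,S5,S6); return np.r_[(a-T[:3,3])*1e3,(b.inv()*Rt).as_rotvec()*200]
    s=least_squares(g,np.clip(q0,LO+1,HI-1),bounds=(LO,HI)); r=s.fun
    return s.x,np.abs(r[:3]).max(),np.abs(r[3:]).max()/200*57.3
if __name__=="__main__": print(C,PP.round(3),S5,S6,np.abs(res).reshape(-1,6).max(0).round(2))
E
python3 kin.py
```

```text
2.2715385350884354 [ 1.60000e-01 -2.00000e-03  4.20000e-01  5.21000e-01  3.97700e+00
  1.44000e-01  2.93000e-01 -0.00000e+00 -4.00000e-02 -1.80001e+02] 1 1 [0.75 0.51 0.71 0.51 0.34 0.27]
```

```bash
cat > tip.py <<'E'
from kin import *
TIN=S(.5531,-.3844,0,-86.54)
def G2(hx,a,d=28.4):
    r=np.radians(a); return G(hx+d*np.sin(r),a,90-d*np.cos(r))
def tipPose(tx,ty,tz,pitch):
    "scoop pose with nose at tin coords"
    X=TIN@S(tx,ty,tz,0,pitch); N=np.eye(4); N[:3,3]=[-.060,0,-.0055]; return X@N
E
python3 - <<'E'
from tip import *
for a in (25,35,42,50):
  for hx in (-5,-18):
    q=np.array([-11,3,2,88,0,75.])
    Sb=S(*BOARD[:2],.008,BOARD[2])
    print("a",a,hx)
    q,e,r=ik(Sb@G2(hx,a),q); print("  grasp",q.round(0),e.round(1),r.round(1))
    for (tx,ty) in ((-45,-15),):
      for pit,tz in ((0,80),(20,40),(45,35),(65,35),(68,35)):
        q,e,r=ik(tipPose(tx/1e3,ty/1e3,tz/1e3,pit)@G2(hx,a),q); print("   ",pit,q.round(0),e.round(1),r.round(1))
E
```

```text
a 25 -5
  grasp [  0.   2. -13.  73. -25.  86.] 0.0 0.0
    0 [-17.   1.  -7.  73. -23.  67.] 0.0 0.0
    20 [-28.  11.   4.  81.  -4.  58.] 0.0 0.0
    45 [-39.  31.  28. 101.  15.  45.] 0.0 0.0
    65 [-46.  55.  56. 124.  25.  34.] 0.0 0.0
    68 [-46.  60.  63. 129.  26.  32.] 0.0 0.0
a 25 -18
  grasp [  2.   2. -13.  74. -25.  87.] 0.0 0.0
    0 [-16.   1.  -7.  73. -23.  69.] 0.0 0.0
    20 [-27.  10.   4.  81.  -4.  59.] 0.0 0.0
    45 [-39.  30.  27. 101.  15.  46.] 0.0 0.0
    65 [-45.  54.  56. 125.  25.  34.] 0.0 0.0
    68 [-46.  59.  63. 129.  26.  32.] 0.0 0.0
a 35 -5
  grasp [  5.   3. -14.  73. -35.  91.] 0.0 0.0
    0 [-13.  -1. -11.  68. -33.  70.] 0.0 0.0
    20 [-24.   6.  -2.  75. -13.  61.] 0.0 0.0
    45 [-37.  24.  19.  92.   8.  50.] 0.0 0.0
    65 [-44.  44.  43. 112.  20.  39.] 0.0 0.0
    68 [-45.  48.  48. 116.  21.  37.] 0.0 0.0
a 35 -18
  grasp [  6.   3. -14.  74. -35.  92.] 0.0 0.0
    0 [-12.  -1. -12.  69. -34.  71.] 0.0 0.0
    20 [-23.   5.  -2.  75. -13.  62.] 0.0 0.0
    45 [-36.  23.  19.  93.   8.  50.] 0.0 0.0
    65 [-43.  43.  44. 113.  20.
[... 523 characters left out ...]
.  88.   2.  53.] 0.0 0.0
    65 [-42.  37.  36. 106.  16.  42.] 0.0 0.0
    68 [-43.  40.  40. 109.  18.  41.] 0.0 0.0
a 50 -5
  grasp [ 10.   7. -15.  75. -50.  99.] 0.0 0.0
    0 [ -8.  -2. -18.  61. -49.  72.] 0.0 0.0
    20 [-19.   1. -10.  66. -28.  65.] 0.0 0.0
    45 [-32.  14.   8.  81.  -4.  55.] 0.0 0.0
    65 [-40.  31.  28.  97.  11.  45.] 0.0 0.0
    68 [-41.  34.  31. 100.  13.  44.] 0.0 0.0
a 50 -18
  grasp [ 12.   8. -14.  76. -49. 101.] 0.0 0.0
    0 [ -7.  -2. -18.  63. -49.  74.] 0.0 0.0
    20 [-17.   1. -10.  67. -28.  66.] 0.0 0.0
    45 [-31.  13.   8.  82.  -4.  55.] 0.0 0.0
    65 [-40.  30.  28.  98.  11.  46.] 0.0 0.0
    68 [-41.  33.  32. 101.  13.  44.] 0.0 0.0
```

```bash
python3 - <<'E'
from workcell import bot
from tip import *
o=bot.get_obs();T=cur(o);st(o)
B=S(.5353,-.1142,.008,-85.93)@G2(-10,40)
A=B.copy(); A[:3,3]-=.075*B[:3,2]; print(A[:3,3],B[:3,3]); T2=show(T,A,10); print("in");show(T2,B,5)
E
```

```text
t 27.75 p [ 534.4 -105.   158.4] rpy [-1.7995e+02 -7.0000e-02  9.4060e+01] q [-11.1   3.5   1.2  87.9   0.   74.8] F [ 0.4 -0.2 -1.5] op 54.7
[ 0.53246426 -0.07434686  0.13369767] [ 0.53588591 -0.12243435  0.07624434]
[[3.1,0.0,2.5,-0.0001,-0.0699,0.0],[3.2,0.1,2.2,-0.0001,-0.07,0.0],[3.4,-0.0,2.1,-0.0001,-0.0699,0.0001],[3.5,0.0,1.7,-0.0001,-0.0699,-0.0],[3.6,0.0,1.6,-0.0001,-0.0699,0.0]]
[[3.8,0.0,1.3,-0.0,-0.07,0.0],[3.8,0.1,1.0,-0.0001,-0.0699,0.0001],[3.9,-0.0,0.7,-0.0001,-0.0699,-0.0],[3.9,0.0,0.5,-0.0001,-0.0699,-0.0],[3.9,0.0,0.2,-0.0001,-0.07,0.0]]
in
[[0.0,0.0,15.0,-0.0,0.0,0.0],[0.0,0.0,15.0,-0.0,0.0,0.0],[0.0,0.0,15.0,-0.0,0.0,0.0],[0.0,0.0,15.0,-0.0,0.0,0.0],[0.0,0.0,15.0,-0.0,0.0,0.0]]
```

>>> servo_tool([
  [[3.1,0,2.5,0,-0.07,0],[3.2,0,2.2,0,-0.07,0],[3.4,0,2.1,0,-0.07,0],[3.5,0,1.7,0,-0.07,0],[3.6,0,1.6,0,-0.07,0]],
])

```text
time: 28.25
ee_pos: [0.5329, -0.0896, 0.1454]
tcp_rot: [-179.9, 20.2, 94.1]
wrist_force: [-0.3, -0.7, 0.1]
opening: 0.0549
```

>>> servo_tool([
  [[3.8,0,1.3,0,-0.07,0],[3.8,0,1,0,-0.07,0],[3.9,0,0.7,0,-0.07,0],[3.9,0,0.5,0,-0.07,0],[3.9,0,0.2,0,-0.07,0]],
])

```text
time: 28.75
ee_pos: [0.5318, -0.0743, 0.1331]
tcp_rot: [-179.9, 40.2, 94.2]
wrist_force: [0.8, -0.1, -1.2]
opening: 0.055
```

>>> servo_tool([
  [[0,0,0,0,0,0],[0,0,0,0,0,0]],
])

```text
time: 28.95
ee_pos: [0.532, -0.0742, 0.1333]
tcp_rot: [-179.8, 40.0, 94.2]
wrist_force: [-0.8, -0.4, 0.8]
opening: 0.0548
```

```bash
python3 lb.py b3; python3 - <<'E'
from workcell import bot
from tip import *
o=bot.get_obs();T=cur(o)
B=S(.5353,-.1142,.008,-85.93)@G2(-10,40); show(T,B,5)
E
```

```text
t 28.95 p [532.  -74.2 133.3] rpy [-179.82   39.98   94.23] q [ 12.3   4.7  -7.9  84.4 -39.5 100.7] F [-0.8 -0.4  0.8] op 54.8
[[0.2,0.0,15.1,-0.0,-0.0,-0.0002],[0.3,0.0,15.1,-0.0001,-0.0001,-0.0002],[0.2,0.0,15.1,-0.0,-0.0,-0.0002],[0.2,0.1,15.1,-0.0001,-0.0001,-0.0002],[0.2,-0.0,15.1,-0.0,0.0,-0.0002]]
```

View pics/b3w.png

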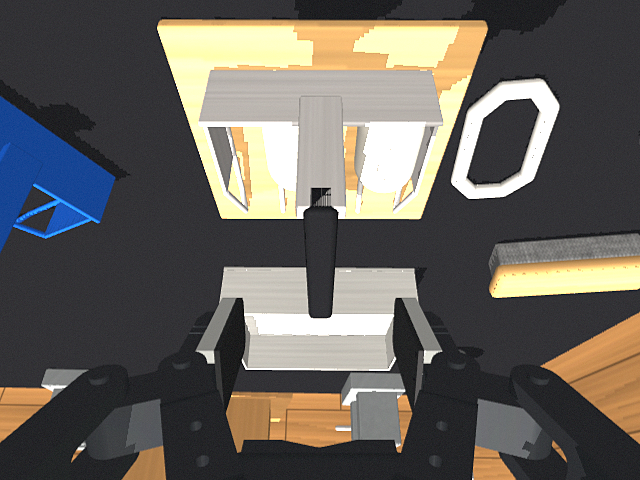

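View pics/b3s.png

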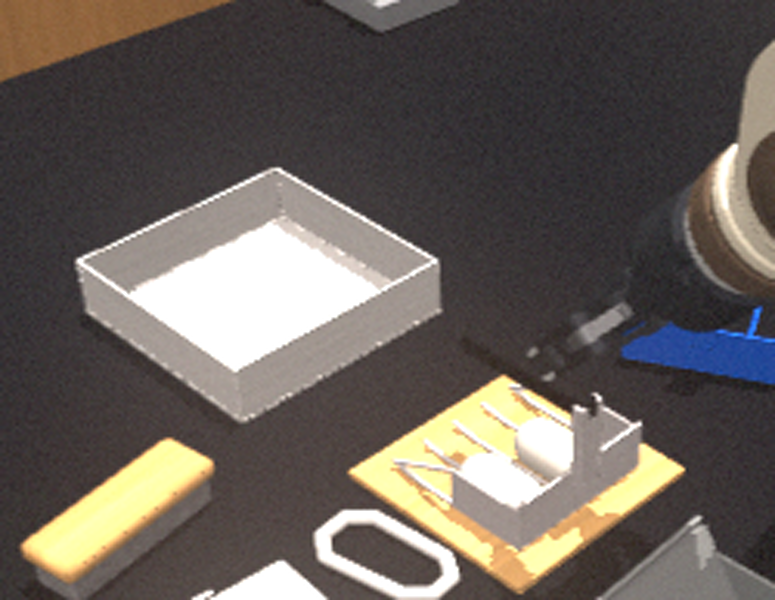

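>>> servo_tool([
  [[0.2,0,15,0,0,0],[0.3,0,15,0,0,0],[0.2,0,15,0,0,0],[0.2,0,12,0,0,0],[0,0,8,0,0,0]],
])

```text
time: 29.6
ee_pos: [0.5351, -0.1165, 0.084]
tcp_rot: [180.0, 40.0, 94.0]
wrist_force: [-0.4, -0.7, -0.0]
opening: 0.0548
```

>>> servo_tool([
  [[0,0,5,0,0,0],[0,0,5,0,0,0],[0,0,0,0,0,0]],
])

```text
time: 29.9
ee_pos: [0.5357, -0.1222, 0.0764]
tcp_rot: [-180.0, 40.0, 94.1]
wrist_force: [-0.2, -0.1, -0.3]
opening: 0.0547
```

```bash
python3 lb.py b4
```

```text
t 29.9 p [ 535.7 -122.2   76.4] rpy [-179.98   40.05   94.05] q [  7.2   4.2 -14.8  73.7 -40.   94.1] F [-0.2 -0.1 -0.3] op 54.7
```

View pics/b4w.png

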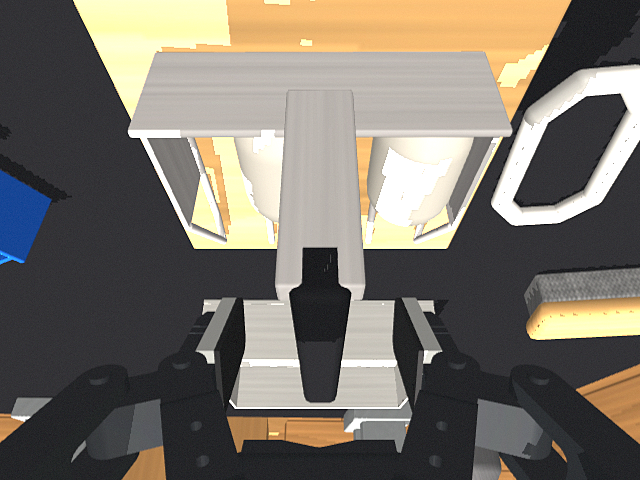

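View pics/b4s.png

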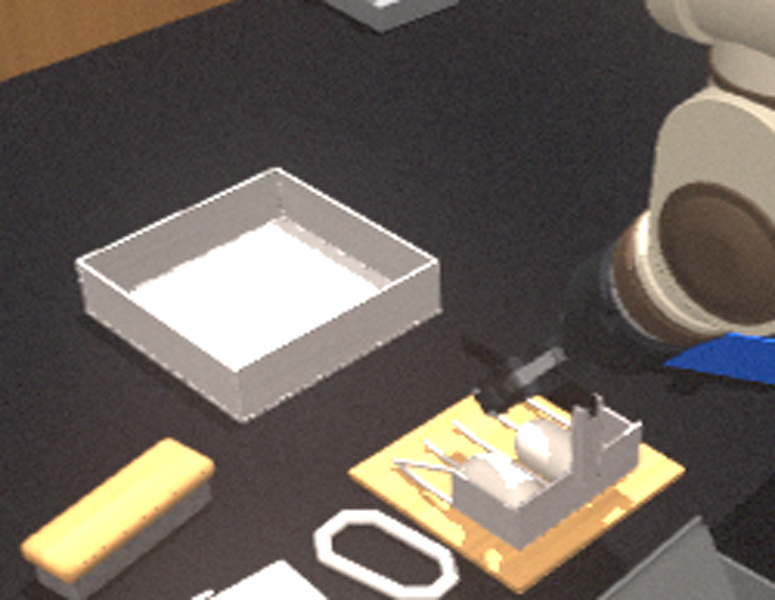

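>>> servo_tool([
  [[0,0,0,0,0,0],[0,0,0,0,0,0],[0,0,0,0,0,0],[0,0,0,0,0,0],[0,0,0,0,0,0]],
], gripper=5, newtons=60)

```text
time: 30.55
ee_pos: [0.536, -0.1218, 0.0767]
tcp_rot: [180.0, 40.1, 94.1]
wrist_force: [0.1, 1.9, 1.5]
opening: 0.0133
```

>>> servo_tool([
  [[0,0,0,0,0,0],[0,0,0,0,0,0],[0,0,0,0,0,0]],
], newtons=110)

```text
time: 30.85
ee_pos: [0.536, -0.1218, 0.0768]
tcp_rot: [180.0, 40.1, 94.1]
wrist_force: [-0.1, 3.0, 4.1]
opening: 0.0125
```

```bash
python3 lb.py b5; cat > seq.py <<'E'
from tip import *
def seq(T,wps):
    out=[]
    for B,n in wps:
        q,T=rows(T,B,n); out+=q
    for i in range(0,len(out),5): print(str(out[i:i+5]).replace(" ",""))
    return T
E
python3 - <<'E'
from workcell import bot
from seq import *
o=bot.get_obs();T=cur(o)
Gh=np.linalg.inv(S(.5353,-.1142,.008,-85.93))@T; np.save("Gh.npy",Gh)
print(Gh.round(4))
T=seq(T,[(S(.5353,-.1142,.014,-85.93)@Gh,2),(S(.5353,-.1142,.095,-85.93)@Gh,8)])
E
```

```text
t 30.85 p [ 536.  -121.8   76.8] rpy [179.97  40.06  94.05] q [  7.2   4.2 -14.7  73.7 -40.   94.1] F [-0.1  3.   4.1] op 12.5
[[-7.654e-01 -0.000e+00  6.436e-01  7.700e-03]
 [ 2.000e-04  1.000e+00  3.000e-04  1.000e-04]
 [-6.436e-01  4.000e-04 -7.654e-01  6.880e-02]
 [ 0.000e+00  0.000e+00  0.000e+00  1.000e+00]]
[[-1.9,0.0,-2.3,0.0,0.0,-0.0],[-2.0,0.0,-2.3,0.0,0.0,-0.0],[-6.5,0.0,-7.7,0.0,0.0,-0.0],[-6.5,0.0,-7.8,0.0,0.0,-0.0],[-6.5,0.0,-7.7,0.0,0.0,-0.0]]
[[-6.5,0.0,-7.8,0.0,0.0,-0.0],[-6.6,0.0,-7.7,0.0,0.0,-0.0],[-6.5,0.0,-7.8,0.0,0.0,-0.0],[-6.5,0.0,-7.7,0.0,0.0,-0.0],[-6.5,0.0,-7.8,0.0,0.0,-0.0]]
```

>>> servo_tool([
  [[-1.3,0,-1.5,0,0,0],[-2,0,-2.3,0,0,0],[-4,0,-4.8,0,0,0],[-6.5,0,-7.7,0,0,0],[-6.5,0,-7.7,0,0,0]],
])

```text
time: 31.5
ee_pos: [0.5357, -0.1221, 0.1088]
tcp_rot: [-180.0, 40.1, 94.1]
wrist_force: [-0.1, -1.1, -3.0]
opening: 0.0128
```

>>> servo_tool([
  [[-6.5,0,-7.8,0,0,0],[-6.6,0,-7.7,0,0,0],[-6.5,0,-7.8,0,0,0],[-6.5,0,-7.7,0,0,0],[-4,0,-4.7,0,0,0]],
])

```text
time: 32.0
ee_pos: [0.5361, -0.122, 0.1559]
tcp_rot: [179.9, 40.1, 94.0]
wrist_force: [0.2, -0.2, -3.4]
opening: 0.0121
```

```bash
python3 lb.py b6;python3 - <<'E'
from workcell import bot
from seq import *
o=bot.get_obs();T=cur(o);Gh=np.load("Gh.npy");print((T@np.linalg.inv(Gh)).round(3))
q=o["q"]
for pit,tz in ((0,85),(10,60),(20,45),(45,38),(66,35)):
    q,e,r=ik(tipPose(-.045,-.012,tz/1e3,pit)@Gh,q); print(pit,q.round(1),e.round(2),r.round(2))
print("over");T=seq(T,[(tipPose(-.045,-.012,.095,0)@Gh,15)])
print("tilt");T=seq(T,[(tipPose(-.045,-.012,.06,10)@Gh,5),(tipPose(-.045,-.012,.042,18)@Gh,5)])
T=seq(T,[(tipPose(-.045,-.012,.040,18+4*i)@Gh,1) for i in range(1,13)])
E
```

```text
t 32.0 p [ 536.1 -122.   155.9] rpy [179.93  40.06  94.03] q [  7.2   2.2  -7.9  82.4 -40.   94.1] F [ 0.2 -0.2 -3.4] op 12.1
[[ 0.071  0.997 -0.     0.535]
 [-0.997  0.071 -0.    -0.114]
 [-0.     0.     1.     0.086]
 [ 0.     0.     0.     1.   ]]
0 [-10.8  -1.6 -12.9  67.  -38.6  71.6] 0.0 0.0
10 [-16.2   0.6  -9.3  69.1 -28.1  67.5] 0.0 0.0
20 [-21.8   4.3  -4.   72.9 -18.1  63.3] 0.0 0.0
45 [-34.6  20.1  16.2  89.2   3.9  51.8] 0.0 0.0
66 [-42.6  40.7  39.9 108.6  17.7  40.9] 0.0 0.0
over
[[-8.6,-0.8,6.9,0.0005,-0.0,0.0005],[-8.6,-0.8,7.0,0.0004,-0.0,0.0006],[-8.6,-0.8,6.9,0.0005,-0.0,0.0005],[-8.6,-0.9,6.9,0.0004,-0.0001,0.0006],[-8.6,-0.7,6.9,0.0005,0.0,0.0005]]
[[-8.5,-0.8,7.0,0.0004,0.0,0.0005],[-8.6,-0.8,6.9,0.0005,0.0,0.0006],[-8.6,-0.8,6.9,0.0004,-0.0,0.0005],[-8.6,-0.7,7.0,0.0005,-0.0,0.0005],[-8.6,-0.8,6.9,0.0005,-0.0,0.0006]]
[[-8.6,-0.7,6.9,0.0004,-0.0,0.0005],[-8.6,-0.8,7.0,0.0005,-0.0001,0.0006],[-8.6,-0.7,6.9,0.0004,0.0,0.0005],[-8.6,-0.7,6.9,0.0005,0.0,0.0005],[-8.6,-0.7,7.0,0.0004,-0.0,0.0006]]
tilt
[[1.7,-0.0,5.6,0.0,0.0349,0.0],[1.4,-0.0,5.7,0.0,0.0349,0.0],[1.3,-0.0,5.7,0.0,0.0349,0.0],[1.0,-0.0,5.8,0.0001,0.0349,0.0],[0.9,-0.1,5.8,-0.0,0.0349,0.0]]
[[-0.5,0.0,3.3,0.0,0.0279,0.0],[-0.6,0.0,3.3,0.0,0.028,0.0],[-0.6,0.0,3.2,0.0,0.0279,0.0],[-0.8,0.0,3.3,0.0,0.0279,0.0001],[-0.8,0.0,3.2,0.0,0.028,-0.0]]
[[-5.0,0.0,2.1,0.0,0.0698,-0.0],[-5.7,0.0,0.3,0.0,0.0698,0.0],[-5.7,0.0,0.2,0.0001,0.0698,0.0],[-5.8,0.0,0.3,-0.0,0.0698,0.0],[-5.7,0.0,0.2,-0.0,0.0698,0.0001]]
[[-5.7,0.0,0.3,0.0,0.0698,-0.0],[-5.7,0.0,0.2,0.0,0.0698,0.0],[-5.8,0.0,0.2,0.0,0.0699,0.0],[-5.7,0.0,0.3,0.0001,0.0698,0.0001],[-5.7,0.1,0.2,-0.0,0.0698,-0.0]]
[[-5.8,-0.0,0.3,-0.0,0.0698,-0.0],[-5.7,-0.0,0.2,0.0,0.0698,0.0]]
```

View pics/b6s.png

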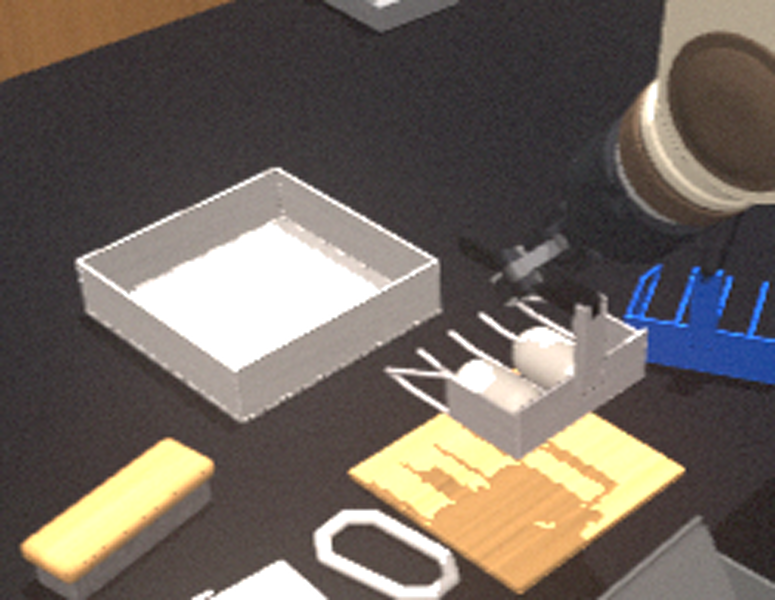

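View pics/b6w.png

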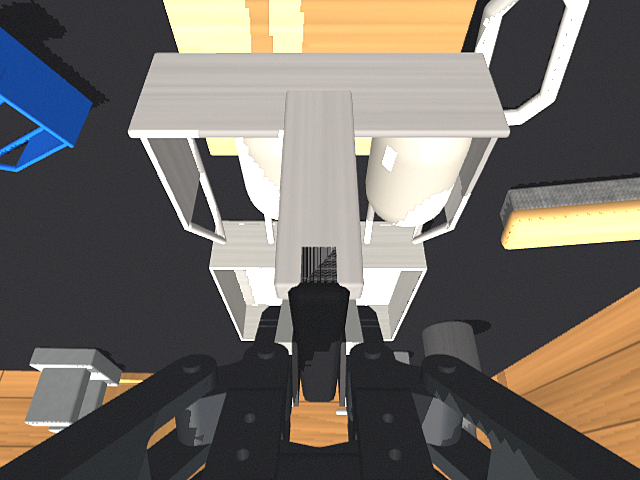

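Firmly held and level. Moving over the tin.

>>> servo_tool([
  [[-4.5,-0.4,3.6,0,0,0],[-8.6,-0.8,7,0,0,0.001],[-10,-0.9,8.1,0.001,0,0.001],[-10,-0.9,8.1,0.001,0,0.001],[-10,-0.9,8.1,0.001,0,0.001]],
])

```text
time: 32.65
ee_pos: [0.5353, -0.179, 0.1553]
tcp_rot: [-179.9, 40.1, 93.8]
wrist_force: [0.7, -0.8, -3.3]
opening: 0.0124
```

>>> servo_tool([
  [[-10,-0.9,8.1,0.001,0,0.001],[-10,-0.9,8.1,0.001,0,0.001],[-10,-0.9,8.1,0.001,0,0.001],[-10,-0.9,8.1,0.001,0,0.001],[-10,-0.9,8.1,0.001,0,0.001]],
])

```text
time: 33.15
ee_pos: [0.5351, -0.2433, 0.1567]
tcp_rot: [-179.9, 40.1, 93.4]
wrist_force: [0.1, 0.2, -2.9]
opening: 0.0125
```

>>> servo_tool([
  [[-10,-0.9,8.1,0,0,0],[-10,-0.9,8.1,0,0,0],[-10,-0.9,8.1,0,0,0],[-6,-0.5,4.8,0,0,0],[0,0,0,0,0,0]],
])

```text
time: 33.65
ee_pos: [0.5345, -0.2895, 0.1577]
tcp_rot: [-180.0, 40.1, 93.3]
wrist_force: [0.3, 0.4, -2.8]
opening: 0.0124
```

```bash
python3 lb.py b7;python3 - <<'E'
from workcell import bot
from seq import *
o=bot.get_obs();T=cur(o);Gh=np.load("Gh.npy");X=T@np.linalg.inv(Gh);print((np.linalg.inv(TIN)@X@np.array([.06,0,.0055,1])).round(4))
T=seq(T,[(tipPose(-.045,-.012,.06,10)@Gh,5),(tipPose(-.045,-.012,.042,18)@Gh,5)])
E
```

```text
t 33.65 p [ 534.5 -289.5  157.7] rpy [-179.96   40.06   93.33] q [-11.   -1.7 -12.   68.  -38.6  71.6] F [ 0.3  0.4 -2.8] op 12.4
[-0.0447 -0.0127  0.0943  1.    ]
[[1.6,0.1,5.5,-0.0003,0.0349,-0.0001],[1.4,0.1,5.5,-0.0003,0.0348,-0.0001],[1.3,0.1,5.6,-0.0004,0.0349,-0.0001],[1.0,0.2,5.7,-0.0003,0.0348,-0.0001],[0.8,0.1,5.6,-0.0003,0.0349,-0.0001]]
[[-0.5,-0.0,3.3,0.0,0.0279,0.0],[-0.5,-0.0,3.3,0.0,0.0279,0.0],[-0.7,-0.0,3.3,0.0,0.028,0.0],[-0.8,-0.0,3.2,0.0,0.0279,0.0001],[-0.8,-0.0,3.2,0.0,0.0279,-0.0]]
```

View pics/b7s.png

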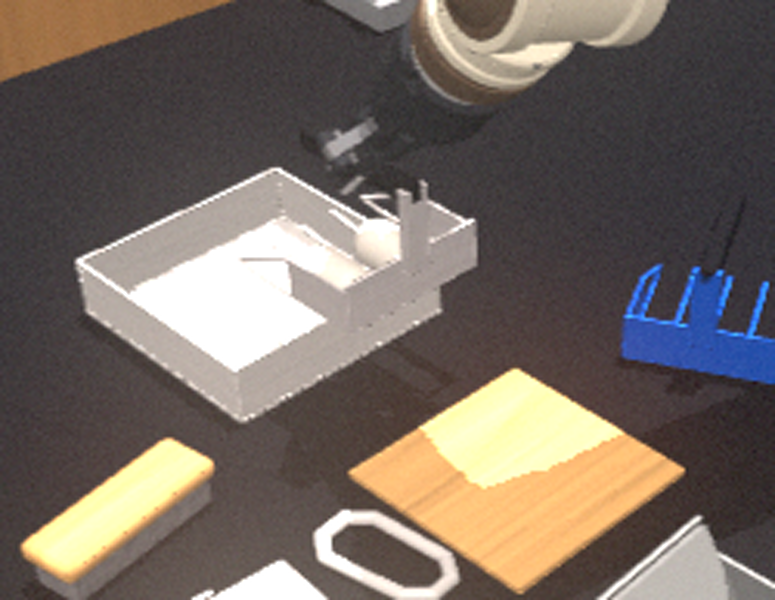

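View pics/b7w.png

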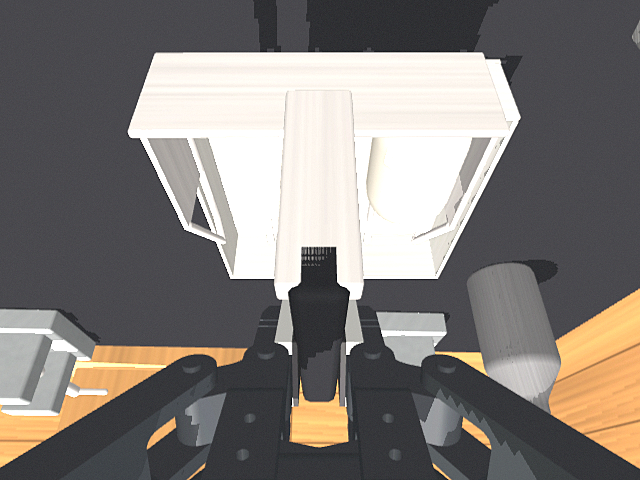

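```bash
cd .;python3 - <<'E'
from workcell import bot
from seq import *
o=bot.get_obs();T=cur(o);Gh=np.load("Gh.npy")
tp=lambda z,p:tipPose(-.045,-.012,z/1e3,p)@Gh
T=seq(T,[(tp(75,10),5),(tp(58,18),5),(tp(55,20.5),1),(tp(53,23),1),(tp(51,25.5),1),(tp(49,28),1),(tp(48,30.5),1)])
E
```

```text
[[-0.3,0.1,3.2,-0.0003,0.0349,-0.0001],[-0.4,0.1,3.2,-0.0003,0.0348,-0.0001],[-0.6,0.1,3.1,-0.0004,0.0349,-0.0001],[-0.6,0.2,3.2,-0.0003,0.0348,-0.0001],[-0.8,0.1,3.1,-0.0003,0.0349,-0.0001]]
[[-0.6,-0.0,3.1,0.0,0.0279,0.0],[-0.6,-0.0,3.1,0.0,0.0279,0.0],[-0.8,-0.0,3.1,0.0,0.028,0.0],[-0.8,-0.0,3.1,0.0,0.0279,0.0001],[-1.0,-0.0,3.0,0.0,0.0279,-0.0]]
[[-2.4,-0.0,2.9,0.0001,0.0436,-0.0],[-2.9,-0.0,2.0,-0.0,0.0437,0.0],[-3.0,-0.0,2.0,-0.0,0.0436,0.0],[-3.1,-0.0,2.1,-0.0,0.0436,0.0],[-3.4,-0.0,1.1,-0.0,0.0437,0.0]]
```

>>> servo_tool([
  [[-0.3,0.1,3.2,0,0.035,0],[-0.4,0.1,3.2,0,0.035,0],[-0.6,0.1,3.1,0,0.035,0],[-0.6,0.2,3.2,0,0.035,0],[-0.8,0.1,3.1,0,0.035,0]],
])

```text
time: 34.3
ee_pos: [0.5364, -0.2994, 0.1464]
tcp_rot: [-180.0, 29.9, 93.4]
wrist_force: [-0.6, -0.2, -4.0]
opening: 0.0124
```

>>> servo_tool([
  [[-0.6,0,3.1,0,0.028,0],[-0.6,0,3.1,0,0.028,0],[-0.8,0,3.1,0,0.028,0],[-0.8,0,3.1,0,0.028,0],[-1,0,3,0,0.028,0]],
])

```text
time: 34.8
ee_pos: [0.5367, -0.3104, 0.1342]
tcp_rot: [-180.0, 21.9, 93.4]
wrist_force: [0.4, -0.7, -3.6]
opening: 0.0126
```

>>> servo_tool([
  [[-2.4,0,2.9,0,0.044,0],[-2.9,0,2,0,0.044,0],[-3,0,2,0,0.044,0],[-3.1,0,2.1,0,0.044,0],[-3.4,0,1.1,0,0.044,0]],
])

```text
time: 35.3
ee_pos: [0.5377, -0.3279, 0.129]
tcp_rot: [-180.0, 9.3, 93.4]
wrist_force: [-0.2, 1.0, -3.1]
opening: 0.0123
```

```bash
python3 lb.py b8;python3 - <<'E'
from workcell import bot
from seq import *
o=bot.get_obs();T=cur(o);Gh=np.load("Gh.npy");X=T@np.linalg.inv(Gh);print((np.linalg.inv(TIN)@X@np.array([.06,0,.0055,1])).round(4))
tp=lambda z,p:tipPose(-.045,-.012,z/1e3,p)@Gh
T=seq(T,[(tp(45,30.5+3.5*i),1) for i in range(1,11)])
E
```

```text
t 35.3 p [ 537.7 -327.9  129. ] rpy [-179.98    9.25   93.37] q [-27.7   9.9   4.6  79.9  -7.9  58.6] F [-0.2  1.  -3.1] op 12.3
[-0.0441 -0.0123  0.0477  1.    ]
[[-3.4,0.2,2.6,-0.0015,0.0584,-0.0025],[-5.1,0.0,0.2,-0.0,0.0611,-0.0],[-5.0,0.0,0.2,-0.0,0.0611,0.0],[-5.0,0.0,0.2,0.0,0.0611,0.0],[-5.0,0.0,0.2,0.0,0.0611,0.0]]
[[-5.0,0.0,0.2,0.0,0.0611,0.0001],[-5.0,0.0,0.2,0.0001,0.061,-0.0],[-5.0,0.0,0.2,-0.0,0.0611,0.0],[-5.0,0.0,0.2,-0.0,0.0611,0.0],[-5.1,0.0,0.2,-0.0,0.0611,0.0]]
```

View pics/b8s.png

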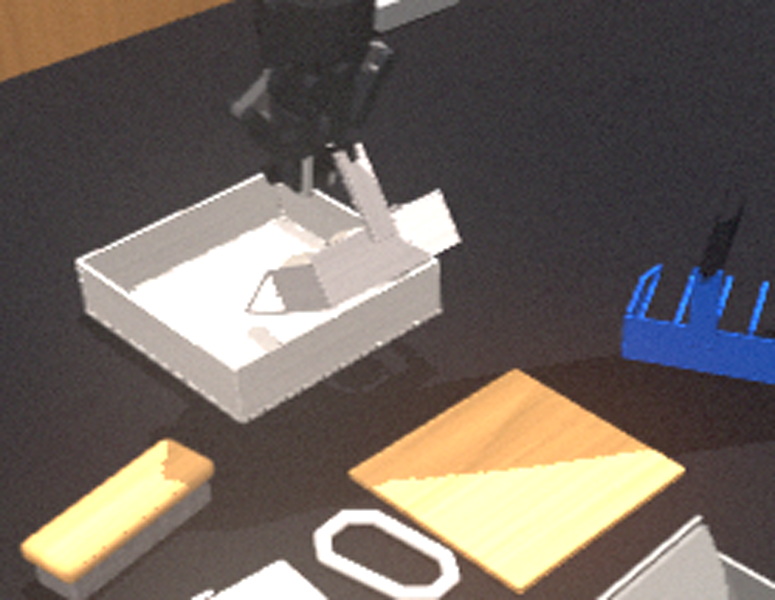

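View pics/b8t.png

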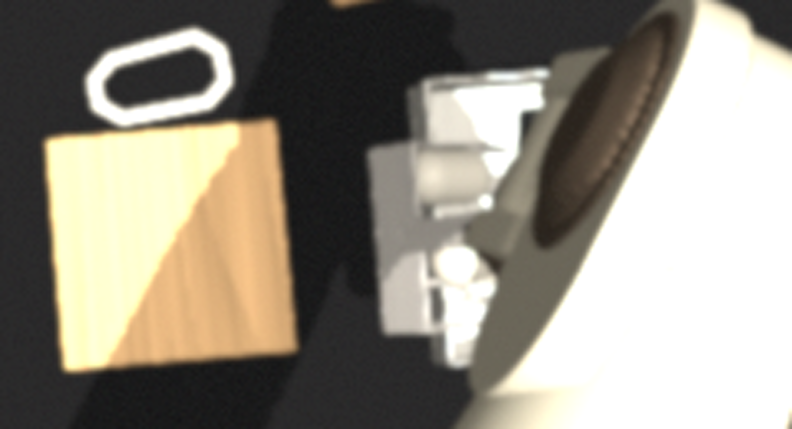

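>>> servo_tool([
  [[-3.4,0.2,2.6,-0.001,0.059,-0.002],[-5.1,0,0.2,0,0.061,0],[-5,0,0.2,0,0.061,0],[-5,0,0.2,0,0.061,0],[-5,0,0.2,0,0.061,0]],
])

```text
time: 35.95
ee_pos: [0.5397, -0.3512, 0.1271]
tcp_rot: [180.0, -8.0, 93.5]
wrist_force: [1.1, 0.5, -1.3]
opening: 0.0122
```

>>> servo_tool([
  [[-5,0,0.2,0,0.061,0],[-5,0,0.2,0,0.061,0],[-5,0,0.2,0,0.061,0],[-5,0,0.2,0,0.061,0],[-5.1,0,0.2,0,0.061,0]],
])

```text
time: 36.45
ee_pos: [0.5411, -0.3752, 0.1194]
tcp_rot: [180.0, -25.5, 93.6]
wrist_force: [-0.2, -0.6, -2.8]
opening: 0.0124
```

>>> servo_tool([
  [[0,0,0,0,0,0],[0,0,0,0,0,0],[0,0,0,0,0,0]],
])

```text
time: 36.75
ee_pos: [0.5412, -0.3746, 0.1201]
tcp_rot: [179.9, -25.3, 93.6]
wrist_force: [-0.6, 0.3, -2.7]
opening: 0.0124
```

```bash
python3 lb.py b9
```

```text
t 36.75 p [ 541.2 -374.6  120.1] rpy [179.93 -25.3   93.58] q [-42.3  39.9  40.3 109.   17.4  41.2] F [-0.6  0.3 -2.7] op 12.4
```

View pics/b9s.png

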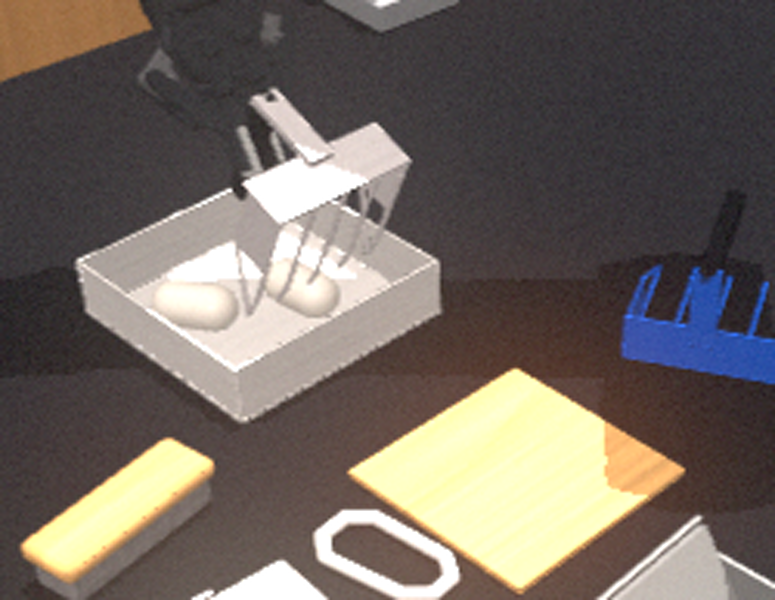

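View pics/b9t.png

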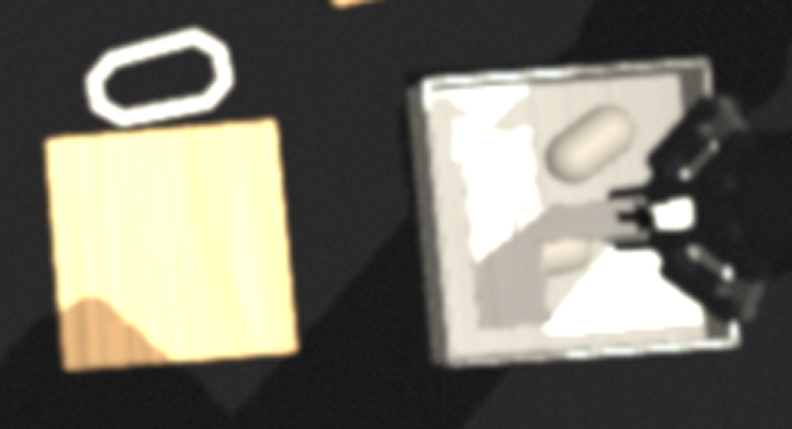

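View pics/b9w.png

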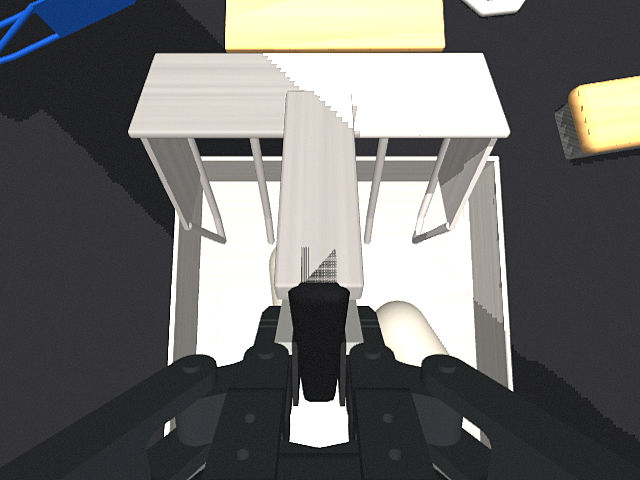

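```bash
cd .;python3 - <<'E'
from workcell import bot
from seq import *
o=bot.get_obs();T=cur(o);Gh=np.load("Gh.npy")
print((T@np.linalg.inv(Gh)).round(3))
A=T.copy();A[2,3]+=.09
Bd=S(.5353,-.1142,.09,-85.93)@Gh
M=tipPose(-.06,-.012,.13,35)@Gh
M2=S(.548,-.25,.12,-86.2,0)@Gh
q=o["q"]
for X in (A,M,M2,Bd,S(.5353,-.1142,.008,-85.93)@Gh): q,e,r=ik(X,q);print(q.round(0),e.round(1),r.round(1))
print("up");T=seq(T,[(A,5)]);print("M");T=seq(T,[(M,6)]);print("M2");T=seq(T,[(M2,9)]);print("Bd");T=seq(T,[(Bd,7)])
E
```

```text
[[ 0.027  0.998  0.056  0.537]
 [-0.416  0.062 -0.907 -0.309]
 [-0.909  0.001  0.417  0.099]
 [ 0.     0.     0.     1.   ]]
[-42.  44.  56. 121.  17.  41.] 0.0 0.0
[-29.  12.  17.  92.  -4.  58.] 0.0 0.0
[ -7.  -0.  -7.  74. -39.  75.] 0.0 0.0
[  7.   2.  -8.  83. -40.  94.] 0.0 0.0
[  7.   4. -15.  74. -40.  94.] 0.0 0.0
up
[[7.7,0.0,-16.3,0.0,0.0,0.0],[7.7,0.1,-16.2,0.0,0.0,0.0],[7.7,-0.0,-16.3,0.0,0.0,0.0],[7.7,0.0,-16.3,0.0,0.0,0.0],[7.7,0.0,-16.3,0.0,0.0,0.0]]
M
[[8.5,-0.1,3.8,0.0001,-0.0884,0.0003],[8.9,-0.0,3.0,0.0002,-0.0883,0.0004],[9.0,-0.1,2.3,0.0001,-0.0884,0.0003],[9.3,-0.1,1.4,0.0002,-0.0884,0.0003],[9.3,-0.1,0.6,0.0001,-0.0883,0.0004]]
[[9.3,-0.1,-0.2,0.0001,-0.0884,0.0003]]
M2
[[6.9,1.7,2.0,-0.0003,-0.0679,-0.0006],[7.0,1.7,1.4,-0.0002,-0.0678,-0.0007],[7.1,1.6,1.1,-0.0003,-0.0679,-0.0006],[7.2,1.7,0.5,-0.0003,-0.0679,-0.0006],[7.1,1.7,0.0,-0.0003,-0.0679,-0.0007]]
[[7.2,1.7,-0.4,-0.0002,-0.0678,-0.0006],[7.1,1.7,-0.9,-0.0003,-0.0679,-0.0007],[7.0,1.7,-1.4,-0.0003,-0.0679,-0.0006],[6.9,1.7,-1.9,-0.0002,-0.0678,-0.0006]]
Bd
[[17.7,-0.5,-9.3,-0.0004,-0.0,-0.0005],[17.6,-0.5,-9.2,-0.0005,-0.0,-0.0005],[17.7,-0.5,-9.3,-0.0004,-0.0,-0.0006],[17.7,-0.5,-9.2,-0.0004,-0.0,-0.0005],[17.6,-0.4,-9.3,-0.0005,-0.0,-0.0005]]
[[17.7,-0.5,-9.3,-0.0004,-0.0,-0.0005],[17.7,-0.4,-9.2,-0.0005,-0.0,-0.0006]]
```

>>> servo_tool([
  [[3.8,0,-8,0,0,0],[7.7,0,-16.3,0,0,0],[9,0,-19,0,0,0],[9,0,-19,0,0,0],[9,0,-19,0,0,0]],
])

```text
time: 37.4
ee_pos: [0.5407, -0.375, 0.2113]
tcp_rot: [179.9, -25.4, 93.5]
wrist_force: [0.2, 0.5, -2.1]
opening: 0.0126
```

>>> servo_tool([
  [[8.5,0,3.8,0,-0.088,0],[8.9,0,3,0,-0.088,0],[9,0,2.3,0,-0.088,0],[9.3,0,1.4,0,-0.088,0],[9.3,0,0.6,0,-0.088,0]],
])

```text
time: 37.9
ee_pos: [0.5379, -0.3281, 0.2121]
tcp_rot: [179.9, 0.0, 93.5]
wrist_force: [1.9, 0.1, -1.9]
opening: 0.0125
```

>>> servo_tool([
  [[9.3,0,0,0,-0.088,0],[6.9,1.5,2,0,-0.068,0],[7,1.5,1.4,0,-0.068,0],[7.1,1.5,1.1,0,-0.068,0],[7.2,1.5,0.5,0,-0.068,0]],
])

```text
time: 38.4
ee_pos: [0.5416, -0.2915, 0.2017]
tcp_rot: [179.9, 20.6, 93.5]
wrist_force: [0.8, -0.1, -1.5]
opening: 0.0124
```

>>> servo_tool([
  [[7.1,1.6,0,0,-0.068,0],[7.2,1.6,-0.4,0,-0.068,0],[7.1,1.6,-0.9,0,-0.068,0],[7,1.6,-1.4,0,-0.068,0],[7,1.6,-1.9,0,-0.068,0]],
])

```text
time: 38.9
ee_pos: [0.5477, -0.2576, 0.1888]
tcp_rot: [179.8, 40.0, 93.4]
wrist_force: [0.3, 0.6, -2.4]
opening: 0.0123
```

```bash
cd .;python3 lb.py b10; python3 - <<'E'
from workcell import bot
from seq import *
o=bot.get_obs();T=cur(o);Gh=np.load("Gh.npy")
print((T@np.linalg.inv(Gh)).round(3))
T=seq(T,[(S(.5353,-.1142,.08,-85.93)@Gh,10),(S(.5353,-.1142,.013,-85.93)@Gh,5)])
E
```

```text
t 38.9 p [ 547.7 -257.6  188.8] rpy [179.83  40.02  93.42] q [ -7.4  -0.3  -7.   74.1 -39.1  75.8] F [ 0.3  0.6 -2.4] op 12.3
[[ 0.063  0.998  0.001  0.547]
 [-0.998  0.063 -0.004 -0.249]
 [-0.005 -0.001  1.     0.119]
 [ 0.     0.     0.     1.   ]]
[[12.9,-0.3,-5.7,-0.0006,-0.0005,-0.0006],[12.9,-0.3,-5.7,-0.0005,-0.0004,-0.0005],[12.9,-0.3,-5.8,-0.0006,-0.0005,-0.0006],[12.9,-0.3,-5.7,-0.0005,-0.0004,-0.0005],[12.8,-0.2,-5.7,-0.0006,-0.0005,-0.0006]]
[[12.9,-0.3,-5.8,-0.0006,-0.0004,-0.0005],[12.9,-0.2,-5.7,-0.0005,-0.0005,-0.0006],[12.9,-0.2,-5.8,-0.0006,-0.0004,-0.0006],[12.8,-0.3,-5.7,-0.0005,-0.0005,-0.0005],[12.9,-0.2,-5.8,-0.0006,-0.0004,-0.0006]]
[[8.6,-0.0,10.3,-0.0,-0.0,0.0],[8.7,-0.0,10.2,-0.0,-0.0,0.0],[8.6,-0.0,10.3,-0.0,-0.0,0.0],[8.6,-0.0,10.2,-0.0,-0.0,0.0],[8.6,-0.0,10.3,-0.0,-0.0,0.0]]
```

View pics/b10s.png

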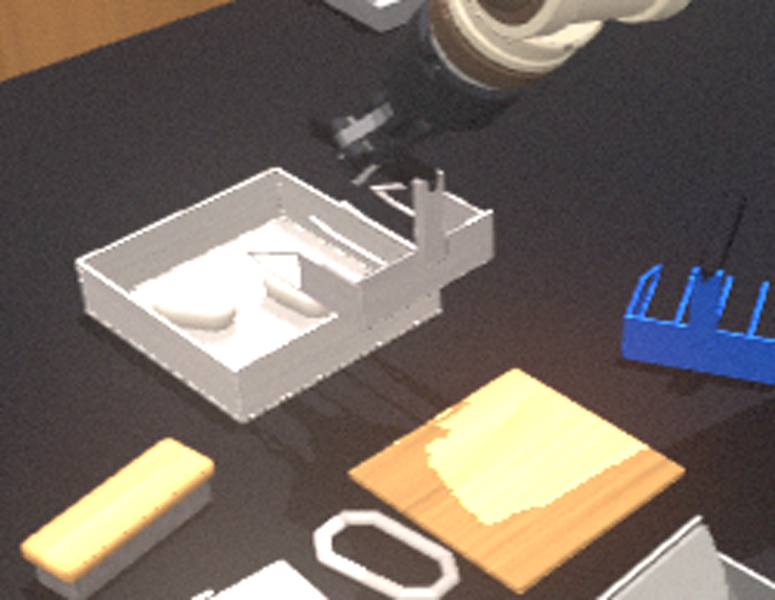

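>>> servo_tool([
  [[13,-0.3,-5.7,-0.001,0,-0.001],[13,-0.3,-5.7,-0.001,0,-0.001],[13,-0.3,-5.8,0,-0.001,0],[13,-0.3,-5.7,-0.001,0,-0.001],[13,-0.2,-5.7,0,-0.001,0]],
])

```text
time: 39.55
ee_pos: [0.5419, -0.1898, 0.1683]
tcp_rot: [179.9, 39.9, 93.6]
wrist_force: [0.5, 1.0, -1.9]
opening: 0.0125
```

>>> servo_tool([
  [[13,-0.3,-5.8,-0.001,0,-0.001],[13,-0.2,-5.7,0,-0.001,0],[13,-0.2,-5.8,-0.001,0,-0.001],[13,-0.3,-5.7,-0.001,-0.001,-0.001],[12,-0.2,-5.8,0,0,0]],
])

```text
time: 40.05
ee_pos: [0.5362, -0.1225, 0.1491]
tcp_rot: [179.9, 40.0, 93.8]
wrist_force: [-0.1, 1.1, -2.1]
opening: 0.0123
```

>>> servo_tool([
  [[8,0,9.6,0,0,0],[8,0,9.6,0,0,0],[8,0,9.6,0,0,0],[5,0,6,0,0,0],[0,0,0,0,0,0]],
])

```text
time: 40.55
ee_pos: [0.5355, -0.1238, 0.1017]
tcp_rot: [-179.9, 40.1, 94.0]
wrist_force: [0.2, -0.8, -1.7]
opening: 0.0125
```

```bash
cd .;python3 - <<'E'
from workcell import bot
from seq import *
o=bot.get_obs();T=cur(o);Gh=np.load("Gh.npy");st(o)
print((T@np.linalg.inv(Gh)).round(4))
T=seq(T,[(S(.5353,-.1140,.010,-85.93)@Gh,4)])
E
```

```text
t 40.55 p [ 535.5 -123.8  101.7] rpy [-179.9    40.11   94.  ] q [  7.    3.4 -12.7  76.5 -40.   94. ] F [ 0.2 -0.8 -1.7] op 12.5
[[ 6.870e-02  9.976e-01  1.700e-03  5.347e-01]
 [-9.976e-01  6.870e-02  9.000e-04 -1.162e-01]
 [ 8.000e-04 -1.800e-03  1.000e+00  3.290e-02]
 [ 0.000e+00  0.000e+00  0.000e+00  1.000e+00]]
[[4.1,0.2,4.0,-0.0007,0.0002,-0.0002],[4.0,0.1,4.1,-0.0007,0.0002,-0.0001],[4.1,0.2,4.0,-0.0007,0.0002,-0.0002],[4.1,0.1,4.1,-0.0007,0.0002,-0.0001]]
```

>>> servo_tool([
  [[4.1,0.2,4,-0.001,0,0],[4.1,0.2,4,-0.001,0,0],[4.1,0.1,4,-0.001,0,0],[4,0.1,4,0,0,0],[0,0,0,0,0,0]],
])

```text
time: 41.05
ee_pos: [0.5364, -0.121, 0.0796]
tcp_rot: [179.9, 40.1, 94.0]
wrist_force: [-0.3, 0.5, -2.6]
opening: 0.0123
```

>>> servo_tool([
  [[0.6,0,0.7,0,0,0],[0,0,0,0,0,0]],
])

```text
time: 41.25
ee_pos: [0.5369, -0.121, 0.0797]
tcp_rot: [179.7, 40.1, 93.9]
wrist_force: [0.0, -0.2, -2.4]
opening: 0.0125
```

>>> servo_tool([
  [[0.5,0,0.5,0,0,0],[0,0,0,0,0,0]],
])

```text
time: 41.45
ee_pos: [0.5369, -0.121, 0.079]
tcp_rot: [179.7, 40.1, 93.9]
wrist_force: [0.0, -1.1, -2.3]
opening: 0.0127
```

>>> servo_tool([
  [[0.5,0,0.6,0,0,0],[0.5,0,0.6,0,0,0],[0,0,0,0,0,0]],
])

```text
time: 41.75
ee_pos: [0.5368, -0.121, 0.0772]
tcp_rot: [179.8, 40.1, 93.9]
wrist_force: [0.3, -0.2, -1.6]
opening: 0.0123
```

>>> servo_tool([
  [[0.5,0,0.6,0,0,0],[0,0,0,0,0,0]],
])

```text
time: 41.95
ee_pos: [0.5371, -0.121, 0.0769]
tcp_rot: [179.7, 40.1, 93.9]
wrist_force: [0.3, -0.1, -0.0]
opening: 0.0123
```

>>> servo_tool([
  [[0.3,0,0.4,0,0,0],[0,0,0,0,0,0]],
])

```text
time: 42.15
ee_pos: [0.5372, -0.1211, 0.0768]
tcp_rot: [179.7, 40.1, 93.9]
wrist_force: [-0.3, 0.8, 4.5]
opening: 0.0121
```

>>> servo_tool([
  [[0,0,0,0,0,0],[0,0,0,0,0,0],[0,0,0,0,0,0],[0,0,0,0,0,0],[0,0,0,0,0,0]],
], gripper=55)

```text
time: 42.65
ee_pos: [0.5368, -0.121, 0.076]
tcp_rot: [179.8, 40.1, 93.9]
wrist_force: [-0.5, 0.2, 0.3]
opening: 0.0549
```

>>> servo_tool([
  [[0,0,-10,0,0,0],[0,0,-20,0,0,0],[0,0,-25,0,0,0],[0,0,-25,0,0,0],[0,0,-10,0,0,0]],
])

```text
time: 43.15
ee_pos: [0.5332, -0.0617, 0.1472]
tcp_rot: [179.6, 40.1, 93.9]
wrist_force: [0.5, -1.1, -0.3]
opening: 0.0552
```

```bash
cd .;python3 lb.py b11
```

```text
t 43.15 p [533.2 -61.7 147.2] rpy [179.57  40.09  93.88] q [ 13.7   5.   -6.1  86.5 -39.5 102.4] F [ 0.5 -1.1 -0.3] op 55.2
```

View pics/b11s.png

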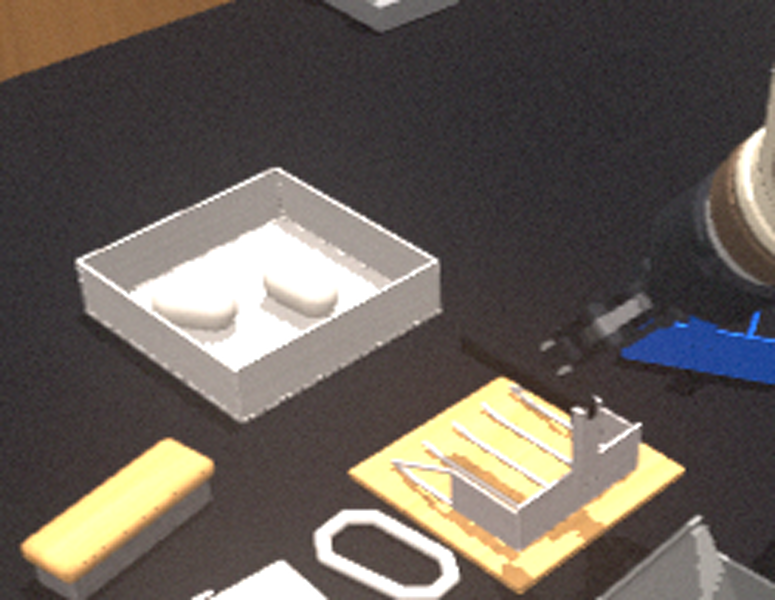

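View pics/b11w.png

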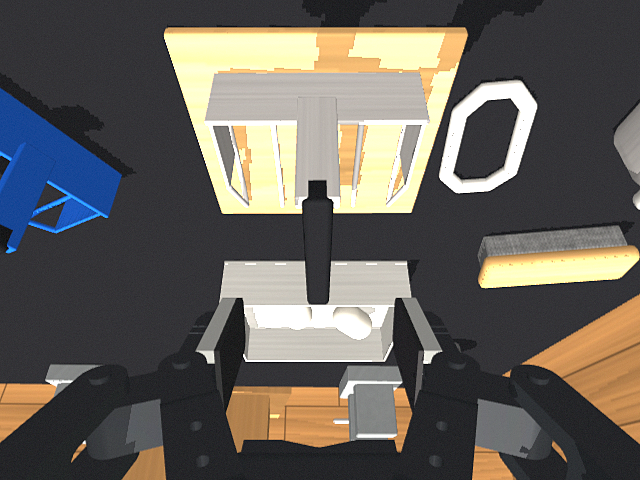

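>>> servo_tool([
  [[-12,0,-15,0,0,0],[-16,0,-19,0,0,0],[-16,0,-19,0,0,0],[-16,0,-19,0,0,0],[-10,0,-12,0,0,0]],
])

```text
time: 43.8
ee_pos: [0.532, -0.0634, 0.255]
tcp_rot: [179.7, 40.1, 93.9]
wrist_force: [-0.4, 0.3, -0.6]
opening: 0.0549
```

>>> servo_tool([
  [[10,-30,-10,0,0.07,0],[10,-35,-10,0,0.07,0],[10,-35,-10,0,0.07,0],[5,-35,-5,0,0.07,0],[0,-30,0,0,0.07,0]],
])

```text
time: 44.3
ee_pos: [0.3625, -0.0257, 0.2616]
tcp_rot: [179.8, 19.9, 94.1]
wrist_force: [0.4, -0.6, 0.8]
opening: 0.0552
```

```bash
python3 - <<'E'
from workcell import bot
from h import *
st(bot.get_obs())
for n in("top","scene"):
    p=bot.camera(n);cv2.imwrite(f"pics/fin_{n}.png",np.clip(p["color"][:,:,::-1]*1.3,0,255).astype("uint8"))
E
```

```text
t 44.3 p [362.5 -25.7 261.6] rpy [179.83  19.9   94.08] q [ 11.7 -19.   -9.2 102.3 -19.7  98.1] F [ 0.4 -0.6  0.8] op 55.2
```

View pics/fin_top.png

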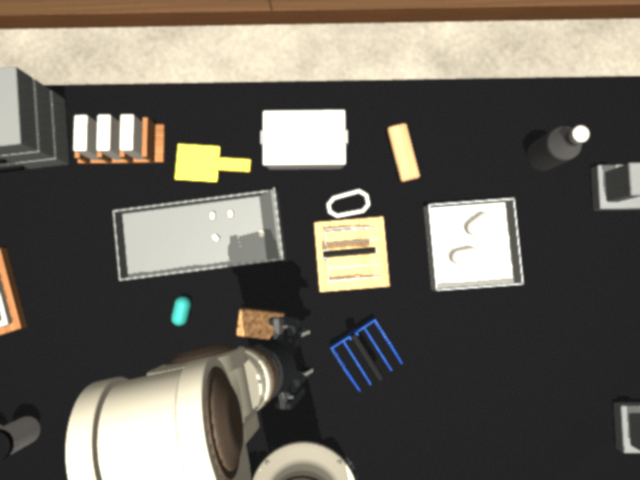

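View pics/fin_scene.png

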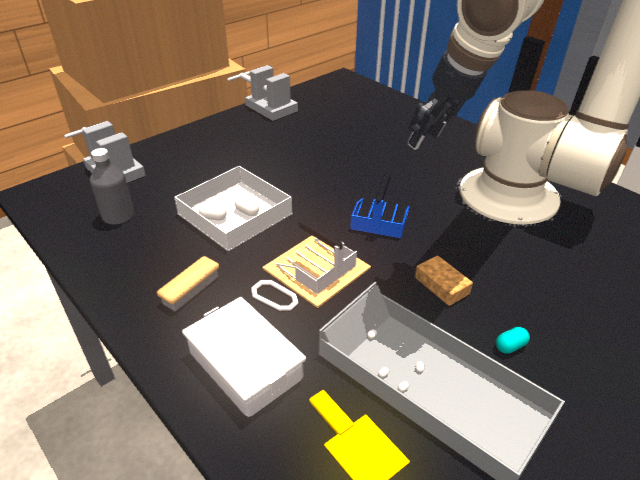

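The final views show both stubs in the tin at top (474,222) and (463,255). All four chips are in the bin, the scoop lies flat on the board, and the bystanders and look-alikes haven't moved. Handing in.

>>> servo_tool([
  [[0,0,0,0,0,0],[0,0,0,0,0,0]],
])

```text
time: 44.6
ee_pos: [0.3644, -0.0262, 0.2615]
tcp_rot: [179.9, 20.1, 94.0]
wrist_force: [0.4, -0.6, 0.2]
opening: 0.0552
```

```bash
python3 - <<'E'
from workcell import bot
bot.job_done(); print(bot.get_obs()["time"])
E
```

```text
the job is handed in; nothing more can be done
the job is handed in; nothing more can be done
```

The job is done and handed in at about 45 s of the 70 s allowed. I scooped both wax stubs out of the bin in one load and set the scoop flat on the board. I then took the handle afresh with the gripper leaning back 40°, tipped it about 65° over the tin, and laid the empty scoop back on the middle of the board.

**Last checks:** The final top and scene pictures show both stubs lying in the tin and all four chips on the bin floor. The scoop lies flat on the board with the gripper clear of it, and the bystanders and look-alikes appear unmoved. Where I read the wrist force, it stayed under about 6 N. By position, the scoop should be within about 2 mm of the board's middle; I didn't measure that again after letting go.

**What disagreed or went wrong:**
- **Fingertips:** With the gripper shut they were about 11 mm behind the reported tool point, not 19 mm ahead as stated. My first grasp therefore closed on air above the handle. I measured the offset in the pictures and gripped about 30 mm lower.
- **Sweep:** The stubs turned lengthwise at the ramp, and one ended up partly outside the scoop's side wire. Backing off about 20 mm let it drop into the scoop, and I swept forward again before lifting.

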